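# Take down the keyhole-hung sweeper, sweep the offcuts into the pan, shut it with its gate

### The job

Take the hand sweeper down from its stud (slide it up until the stud's head is in the wide end of its keyhole, then draw it off), sweep every wooden offcut on the bench with it well into the grey scrap pan, clear of the groove inside its mouth, and hang the sweeper back on its stud, slid down into the narrow end of the keyhole. Then take the gate down from its own stud in the same way, stand it in the groove so that it shuts the pan, and let go. Do not touch the offcuts with the fingers or pick them up, and leave the other things on the bench where they are.

Things in the scene. Friction and masses are not known exactly. Their poses are not given: they have to be found in the camera images.
- sweeper: Hand sweeper, hung upright: plate 80 mm wide (y), 8 mm thick (x), 114 mm high with a keyhole through it; rubber lower edge 10 mm thick, 16 mm high; on top a flat-sided wooden grip block 24 mm thick (x), 40 mm wide (y), from 112 to 184 mm above the lower edge. 0.25 kg. Origin: middle of the lower edge; z up to the grip; x through the plate (hung: +x points into the stand's board).
- sweeper_slot_end (a point): Where the stud's neck sits when the sweeper hangs: on its centre line, mid-thickness, 88.5 mm above its lower edge. The keyhole's narrow slot is 12 mm wide, closed at 92 mm above the lower edge, and runs down into the eye. Axes as the sweeper's.
- sweeper_eye (a point): Centre of the keyhole's wide end (eye, 8-sided, 26 mm across): mid-thickness, 64 mm above the sweeper's lower edge, 24.5 mm below sweeper_slot_end. Axes as the sweeper's.
- sweeper_stand: Fixed stand the sweeper hangs on: steel foot 110 mm wide (y) and 12 mm high, from 40 mm in front of the board to 45 mm behind its front face; plywood board 90 mm wide, 12 mm thick, its top 150 mm above the bench. Origin at bench height under the middle of the board's front face; x points into the board (the sweeper hangs on the -x side), z up.
- sweeper_stud (a point): Point on the stud's axis where the middle of the hung plate is: 6 mm in front of the board, 130 mm above the bench. The stud is level and points to the stand's -x: neck 7 mm in diameter out to 14 mm from the board, then a head 16 mm in diameter, ending 18 mm from the board. The hung sweeper's lower edge is 41.5 mm above the bench; 2 to 4 mm play along the stud. Axes as the stand's.
- gate: Gate of the pan, hung upright: plain plate 140 mm wide (y), 8 mm thick (x), 80 mm high with a keyhole through it; on top a flat-sided wooden grip block 24 mm thick (x), 40 mm wide (y), from 78 to 150 mm above the lower edge. 0.25 kg. Origin: middle of the lower edge; z up to the grip; x through the plate (hung: +x points into the stand's board). It may stand in the groove either way round.
- gate_slot_end (a point): Where the stud's neck sits when the gate hangs: on its centre line, mid-thickness, 54.5 mm above its lower edge. The keyhole's narrow slot is 12 mm wide, closed at 58 mm above the lower edge, and runs down into the eye. Axes as the gate's.
- gate_eye (a point): Centre of the keyhole's wide end (eye, 8-sided, 26 mm across): mid-thickness, 30 mm above the gate's lower edge, 24.5 mm below gate_slot_end. Axes as the gate's.
- gate_stand: Fixed stand the gate hangs on: steel foot 110 mm wide (y) and 12 mm high, from 40 mm in front of the board to 45 mm behind its front face; plywood board 90 mm wide, 12 mm thick, its top 150 mm above the bench. Origin at bench height under the middle of the board's front face; x points into the board (the gate hangs on the -x side), z up.
- gate_stud (a point): Point on the stud's axis where the middle of the hung plate is: 6 mm in front of the board, 130 mm above the bench. The stud is level and points to the stand's -x: neck 7 mm in diameter out to 14 mm from the board, then a head 16 mm in diameter, ending 18 mm from the board. The hung gate's lower edge is 75.5 mm above the bench; 2 to 4 mm play along the stud. Axes as the stand's.
- scrap_pan: Fixed grey pan on the bench, open on one side: floor 130 mm deep (x), 154 mm wide (y), 3 mm high; walls 4 mm thick, 35 mm high at the back (+x) and both sides. The open side is -x (floor's front edge at x = -65 mm), with a 22 mm ramp in front of it from bench to floor level. Origin: centre of the floor at bench height; z up.
- groove (a point): Middle of the gate's groove, on the pan's floor, 9 mm behind the floor's front edge; axes as the pan's. The groove is 15 mm wide (x): a gap between two pairs of posts 5 mm thick and 44 mm high, one pair at each side wall (146 mm apart, y), standing 10 mm in from it, leaving a mouth 126 mm wide. The gate stands upright in it across the mouth, with 3 mm play.
- offcut_0: Loose offcut of pale wood, 32 x 25 mm (x, y) and 22 mm high, with a notch 6 mm deep across one end of its top; about 30 g. Origin at the centre of its underside. May be absent (None).
- offcut_1: Loose offcut of pale wood, 28 x 28 mm (x, y) and 22 mm high, with a notch 6 mm deep across one end of its top; about 30 g. Origin at the centre of its underside. May be absent (None).
- offcut_2: Loose offcut of pale wood, 34 x 24 mm (x, y) and 22 mm high, with a notch 6 mm deep across one end of its top; about 30 g. Origin at the centre of its underside. May be absent (None).
- offcut_3: Loose offcut of pale wood, 30 x 26 mm (x, y) and 22 mm high, with a notch 6 mm deep across one end of its top; about 30 g. Origin at the centre of its underside. May be absent (None).
- offcut_4: Loose offcut of pale wood, 33 x 27 mm (x, y) and 22 mm high, with a notch 6 mm deep across one end of its top; about 30 g. Origin at the centre of its underside. May be absent (None).
- hosel_machine: Fixed blue bench machine, 0.55 m high, beyond the sweeper's stand. Its air regulator and pipe stick out towards the robot and to the left: they fill about x 0.60 to 0.68, y -0.16 to -0.03, z 0.14 to 0.32 m, right of the gate's stand; go round on the robot's side with a held plate. A black mains cable about 10 mm thick lies on the bench in a loop in front, x over 0.46 and y -0.17 to 0.01 m.
- pin_jar: Bystander: clear jar with a blue-green lid, 56 mm across, 74 mm high, standing; origin at the centre of its underside.
- ring_gauge: Bystander: thick pale ring lying flat, 44 mm across, 14 mm high; origin at the centre of its underside.
- iron_head_3: Bystander: pale golf iron head lying flat, 93 x 125 mm, 20 mm high; origin at the middle of its underside.
- black_tape: Bystander: roll of black tape lying flat, 59 mm across, 19 mm high; origin at the centre of its underside.
Things that resemble listed ones, but are neither listed nor needed, are in the scene too. Leave any red or yellow look-alike of the offcut_1 alone.

How it is judged (in metres and radians):
On the way, in this order (a step that is already met when the one before it is completed fails the run):
1. the sweeper is off its stud, held by the fingers (distance between sweeper_slot_end and sweeper_stud above 0.06 m and contact force between sweeper and the fingers above 1 N), for 0.2 s.
2. every offcut lies in the pan, behind the groove (x of offcut_0 in the frame of scrap_pan between -0.045 and 0.066 m and y of offcut_0 in the frame of scrap_pan between -0.075 and 0.075 m and height (world z) of each of offcut_0, offcut_1, offcut_2, offcut_3, offcut_4 below 0.035 m and x of offcut_1 in the frame of scrap_pan between -0.045 and 0.066 m and y of offcut_1 in the frame of scrap_pan between -0.075 and 0.075 m and x of offcut_2 in the frame of scrap_pan between -0.045 and 0.066 m and y of offcut_2 in the frame of scrap_pan between -0.075 and 0.075 m and x of offcut_3 in the frame of scrap_pan between -0.045 and 0.066 m and y of offcut_3 in the frame of scrap_pan between -0.075 and 0.075 m and x of offcut_4 in the frame of scrap_pan between -0.045 and 0.066 m and y of offcut_4 in the frame of scrap_pan between -0.075 and 0.075 m), for 0.2 s.
3. the sweeper hangs on its stud again, in the narrow end of the keyhole (distance between sweeper_slot_end and sweeper_stud below 0.008 m), for 0.3 s.
4. the gate is off its stud, held by the fingers (distance between gate_slot_end and gate_stud above 0.06 m and contact force between gate and the fingers above 1 N), for 0.2 s.
5. the gate stands in the groove, on the pan's floor (x of gate in the frame of groove between -0.006 and 0.006 m and y of gate in the frame of groove between -0.007 and 0.007 m and z of gate in the frame of groove below 0.006 m and angle between gate's own z axis and vertical below 0.12 rad and angle between the x axis of gate and the x axis of scrap_pan, either way round below 0.12 rad), for 0.2 s.
At the end, for the whole second after the job is handed in: Every offcut lies on the pan's floor, its centre 11 mm or more behind the groove's middle; the gate stands upright (0.12 rad) in the groove, centred within 6 mm, lower edge within 6 mm of the floor; the sweeper hangs upright, sweeper_slot_end within 8 mm of sweeper_stud; all at rest (all of step 2 and all of step 5 and distance between sweeper_slot_end and sweeper_stud below 0.008 m and angle between sweeper's own z axis and vertical below 0.15 rad and linear speed of each of offcut_0, offcut_1, offcut_2, offcut_3, offcut_4, sweeper, gate below 0.03 m/s); the robot touches nothing.
It fails at once if the fingers touch an offcut (contact force between any of offcut_0, offcut_1, offcut_2, offcut_3, offcut_4 and the fingers above 0.5 N).
It fails at once if an offcut is lifted off the bench or thrown (height (world z) of any of offcut_0, offcut_1, offcut_2, offcut_3, offcut_4 above 0.06 m).
It fails at once if a bystander (jar, ring, iron head, tape) is moved more than 25 mm (distance of any of pin_jar, ring_gauge, iron_head_3, black_tape from where it was at the start of the episode above 0.025 m).
Of offcut_0, offcut_1, offcut_2, offcut_3, offcut_4 only 3 to 5 are there at a start; the rules pass over those that are not, and their reading is None.
At some moment in a run one of offcut_0, offcut_1, offcut_2, offcut_3, offcut_4 may be knocked a few centimetres aside while the robot is not near it.
It also fails if it takes over 210 s, if anything falls off the work surface, if the arm or the gripper's body presses on something with over 40 N, if the wrist force passes 120 N, or if a joint passes its speed limit or range.

### The arm

A 7-joint arm with a two-finger parallel gripper is mounted at the origin on the work surface; the furniture and walls round the work are solid. World frame = base frame: x ahead of the robot, y to its left, z up, the work surface at z = 0. Lengths are in mm, angles in rad, forces in N, time in s.
With the tool pointing down it reaches from about 400 to 850 mm from the base axis. Payload 6.9 kg.
Tool frame: the origin (TCP) lies midway between the tips of the shut fingers; the grasp point (between the pads) lies 19 mm behind it; z points along the fingers, y is the direction in which the jaws open and shut (so a half turn about z gives the same grasp; the last joint's range is limited). The gripper opens to 85 mm and grips with 20 to 120 N. Pads are 22 mm wide; open, the fingers measure 114 mm over their backs; the gripper's body (76 mm by 85 mm) begins 54 mm behind the grasp point. The pads swing forward as they close: fully open they stand 13 mm farther back than shut.
Start: joints at [1.407, 0.507, -0.238, 1.5, 0.126, 1.149, -0.155], TCP at [165.955, -602.553, 231.275] pointing down, gripper open.
Joint ranges: [-3.08, 3.08], [-0.24, 2.05], [-1.43, 1.35], [0, 2.5], [-1.52, 4.66], [0.17, 1.96], [-2.89, 2.89]. Speed limits (rad/s): [2.39, 2.39, 3.14, 3.14, 3.14, 3.14, 3.14].

### API

Orientations are given as a unit quaternion [x, y, z, w].
In Python, from workcell import manip gives the robot as it stands. The module is installed in compiled form; this text tells all that it offers.
- The arm moves only by the tool play_rows, never from a script. Its argument "motion" is one flat list of numbers, 5 for each row, row after row: the shift along the tool's x, y, z in m, then the turn about the tool's z in rad, then the finger opening in m, from 0 to 0.0854. A call has 1 to 5 rows; each row shifts and turns the pose as measured when the row begins, along the tool's axes as they then stand; what a row does not reach is not made up. A row lasts 1/12 s, in which the tool goes at most 41.7 mm and 7.16 degrees, less where a joint would pass 70% of its speed; a pose out of reach is approached as far as the arm can. A call with a gripper value outside its range is refused whole. The fingers move at their own pace and stop on an object; the grip force is fixed at half the most. Time passes only in rows, so rows that do not move let the fingers close. It gives the time, the measured TCP pose, the force and the opening at its end, in the units of the state.
- manip.sense(): the state, without advancing time (a new reading comes with each control period).
- manip.read_camera(name): name is "side" or "top" or "wrist"; returns a dict with "pixels" (420x560x3 uint8, red, green, blue), "z_map" (420x560 float32, mm along the optical axis (not along the pixel's ray), 0 where there is no reading), "fx", "fy", "cx", "cy" (pixels), "k1" (the pictures are not rectified: a ray, as slopes to the right and down, at radius r is drawn at 1 + k1 r^2 times it, then the intrinsics apply), "xyz" and "rotation" of the camera in the world. Camera axes: x right, y down, z forward; pixel columns grow to the right and rows downward; lengths in mm; the calibration is good to about 2 mm. A picture is of the moment at which its call begins.
- manip.hand_in(): hands the job in, once; it reports no verdict.
The state is a dict: "time": time; "joint_pos": joint angles; "qvel": joint speeds; "joint_torque": joint torques, N m; "tcp_pos": TCP position; "orientation": TCP orientation; "ft_force": force on the tool from outside, world axes, zero at the start; "wrist_torque": the same for the moment, N m; "grip_width": opening from 0.0 (shut) to 1.0 (fully open).
Only numpy, scipy, OpenCV 4.12 (cv2) and the standard library are available. Lean on these libraries where they do the work, as an engineer would, in place of code of your own. Each camera call takes 0.05 s, during which the arm holds its last target.

## Working session

There is one attempt and no reset: what is moved stays moved. The work goes in short steps, Python scripts to look and compute and a tool call to move; the robot and the scene stay as the last step left them, time stands still between calls to the robot, and variables do not carry over. Pictures are saved under pics/ and viewed, and the job is handed in when it is done.

Besides the shell and the picture viewer there is one more tool, called after "Request:" by a JSON object that holds its "api" and its "payload". play_rows: Moves the arm, as the interface text tells. Its arguments: {"type":"object","properties":{"motion":{"type":"array","items":{"type":"number"}}},"required":["motion"]}

```bash
mkdir -p pics; ls
cat > h.py <<'E'
import numpy as np, cv2
from workcell import manip
from scipy.spatial.transform import Rotation as R
def cam(n):
    return manip.read_camera(n)
def rotm(c):
    r=np.array(c["rotation"],float)
    return r if r.shape==(3,3) else R.from_quat(r).as_matrix()
def rays(c,u,v):
    x=(np.asarray(u,float)-c["cx"])/c["fx"]; y=(np.asarray(v,float)-c["cy"])/c["fy"]
    rd=np.hypot(x,y); r=rd.copy()
    for _ in range(20): r=rd/(1+c["k1"]*r*r)
    s=np.where(rd>0,r/np.maximum(rd,1e-9),1)
    return x*s,y*s
def world(c,u,v,z=None):
    x,y=rays(c,u,v)
    if z is None: z=c["z_map"][np.asarray(v).astype(int),np.asarray(u).astype(int)]
    P=np.stack([x*z,y*z,np.ones_like(x)*z],-1)
    return P@rotm(c).T+np.array(c["xyz"])
def onplane(c,u,v,h):
    x,y=rays(c,u,v); d=np.stack([x,y,np.ones_like(x)],-1)@rotm(c).T
    o=np.array(c["xyz"]); t=(h-o[2])/d[...,2]
    return o+d*t[...,None]
def cloud(c):
    v,u=np.mgrid[0:420,0:560]
    return world(c,u,v)
def proj(c,P):
    p=(np.asarray(P,float)-np.array(c["xyz"]))@rotm(c)
    x=p[...,0]/p[...,2];y=p[...,1]/p[...,2]; k=1+c["k1"]*(x*x+y*y)
    return np.stack([c["cx"]+c["fx"]*x*k,c["cy"]+c["fy"]*y*k],-1)
def save(c,f,box=None,s=1):
    im=c["pixels"][:,:,::-1]
    if box: im=im[box[1]:box[3],box[0]:box[2]]
    if s!=1: im=cv2.resize(im,None,fx=s,fy=s,interpolation=cv2.INTER_CUBIC)
    cv2.imwrite("pics/"+f,im)
E
python3 - <<'E'
from h import *
print(manip.sense())
for n in ("side","top","wrist"):
    c=cam(n); save(c,n+"0.png",None,1.4)
    print(n,{k:c[k] for k in c if k not in("pixels","z_map")})
E
```

```text
pics
{'time': 0.0, 'joint_pos': array([ 1.40749183,  0.50832505, -0.23753494,  1.50113892,  0.12569943,
        1.14891255, -0.15480982]), 'qvel': array([-0.00152949, -0.00021382, -0.0009656 ,  0.00134796, -0.0011937 ,
       -0.00041684,  0.00067329]), 'joint_torque': array([ 3.30335088e-04, -6.20607305e+01, -2.18671404e+00, -2.49661410e+01,
        1.26906161e-02,  1.18457543e-02, -9.22928916e-05]), 'tcp_pos': array([ 165.78071932, -602.08268965,  230.43587819]), 'orientation': array([ 9.90980080e-01,  1.34006258e-01, -1.36123670e-04, -8.86483289e-04]), 'ft_force': array([0.32287844, 0.53286009, 0.88475575]), 'wrist_torque': array([ 0.01860137, -0.00117208, -0.00518771]), 'grip_width': 0.9959034630402214}
side {'fx': 462.5371178996609, 'fy': 462.5371178996609, 'cx': 272.3228947013934, 'cy': 208.32558608850164, 'k1': 0.049586349017800437, 'xyz': array([  174.4360766 , -1004.80150987,   736.84063105]), 'rotation': array([ 0.85152546, -0.160197  ,  0.09008096, -0.49104657])}
top {'fx': 431.977655805194, 'fy': 431.977655805194, 'cx': 276.1403404010726, 'cy': 211.12919088892252, 'k1': 0.03456211990872061, 'xyz': array([ 425.14448425,   45.10120419, 1034.95024605]), 'rotation': array([ 0.71220878, -0.69705437,  0.06029491, -0.05690685])}
wrist {'fx': 294.0459783946715, 'fy': 294.0459783946715, 'cx': 280.26029673165704, 'cy': 205.39679994170803, 'k1': -0.03300866818975186, 'xyz': array([ 235.58701645, -583.40958979,  372.35495644]), 'rotation': array([ 0.78737701, -0.59879851, -0.08913773,  0.11632823])}
```

View pics/top0.png

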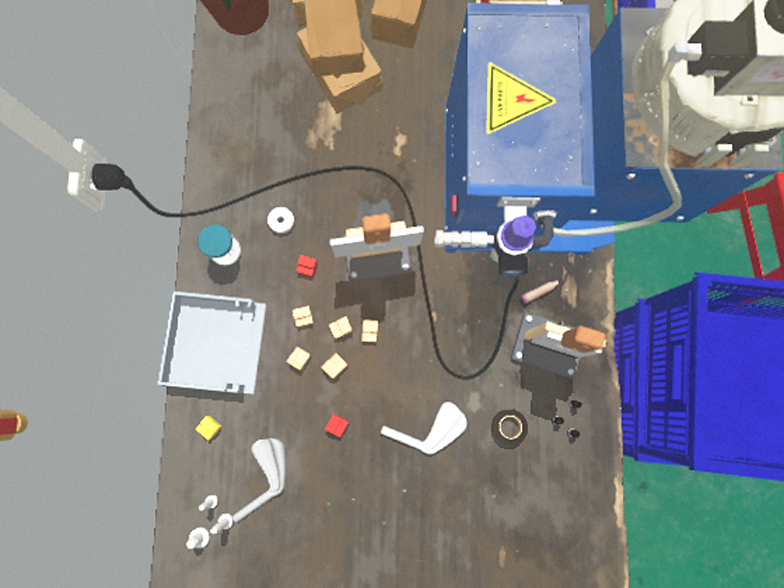

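View pics/side0.png

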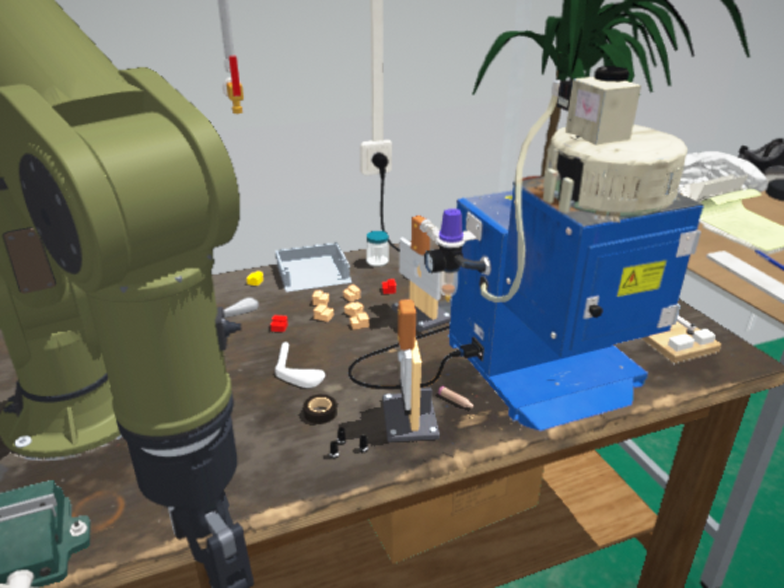

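View pics/wrist0.png

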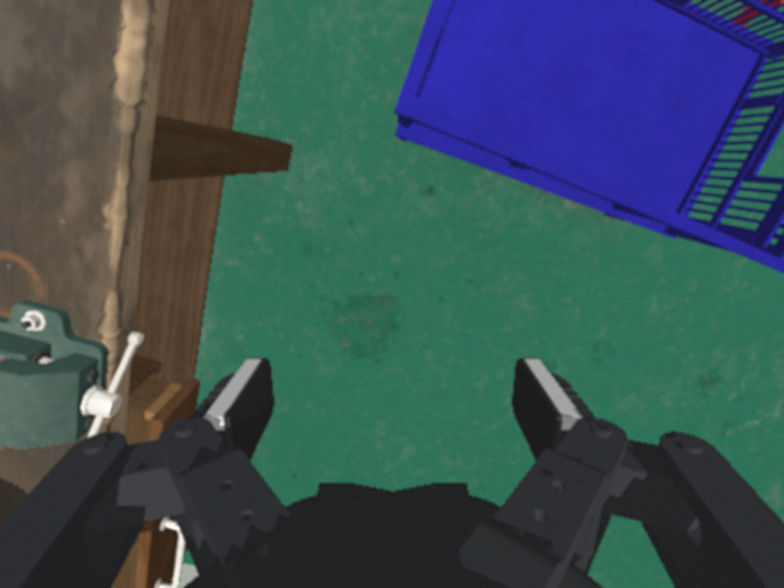

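The top picture shows the gate's stand at (375,240), the sweeper's stand at (555,345) and the pan at (212,342), open to the right. Five pale offcuts are at (303,316), (341,327), (370,331), (298,358) and (334,366). The red blocks at (306,265) and (337,426) and the yellow one at (208,428) are look-alikes. Next I'll take close crops.

Run:
```python
from h import *
c=cam("top"); save(c,"top_l.png",(100,120,320,320),3.6); save(c,"top_r.png",(355,190,445,310),5)
np.savez("top.npz",**{k:c[k] for k in c})
W=cloud(c)
for (u,v) in [(303,316),(341,327),(370,331),(298,358),(334,366),(376,229),(590,338),(280,220),(215,241),(510,428),(440,430),(306,265),(337,426)]:
    print(u,v,W[int(v/1.4),int(u/1.4)].round(0))
c=cam("side"); save(c,"side_r.png",(240,120,440,330),3)
np.savez("side.npz",**{k:c[k] for k in c})
```

```text
303 316 [559. 184.  20.]
341 327 [541. 119.  18.]
370 331 [535.  69.  22.]
298 358 [488. 189.  23.]
334 366 [475. 128.  21.]
376 229 [655.  60. 224.]
590 338 [ 510. -231.  222.]
280 220 [731. 234.  -3.]
215 241 [672. 326.  69.]
510 428 [ 380. -168.    2.]
440 430 [373. -51.   2.]
306 265 [645. 182.  24.]
337 426 [377. 120.  23.]
```

View pics/top_l.png

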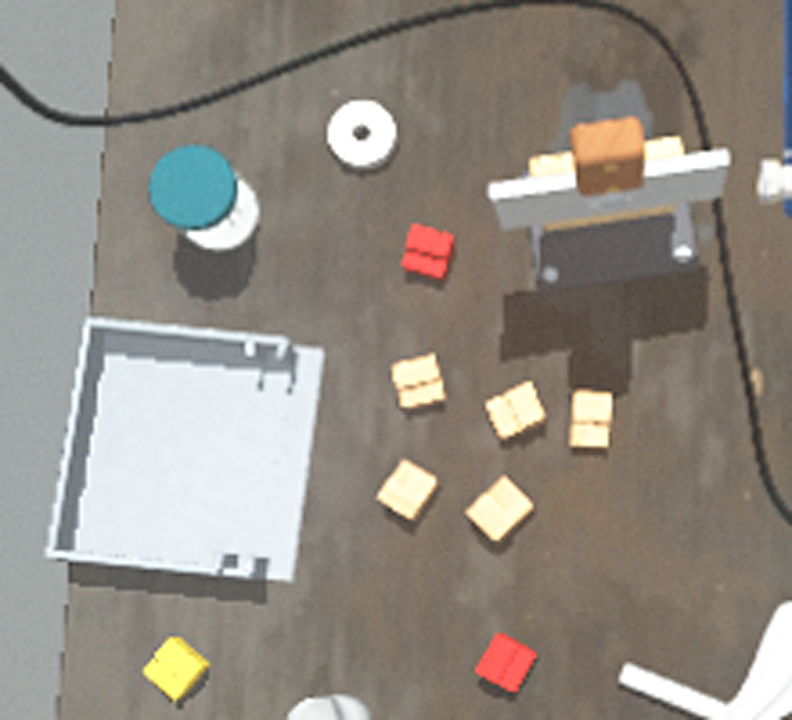

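View pics/top_r.png

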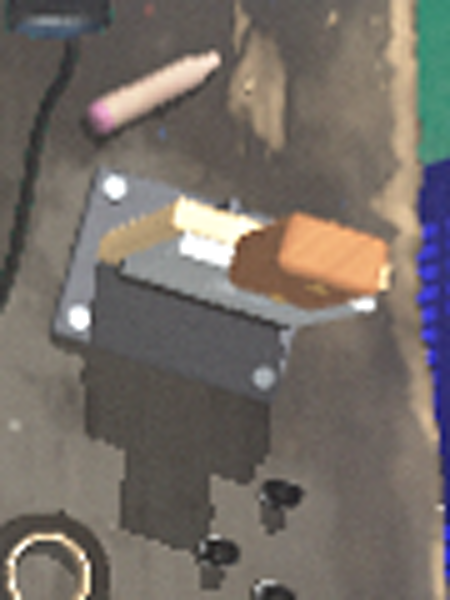

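View pics/side_r.png

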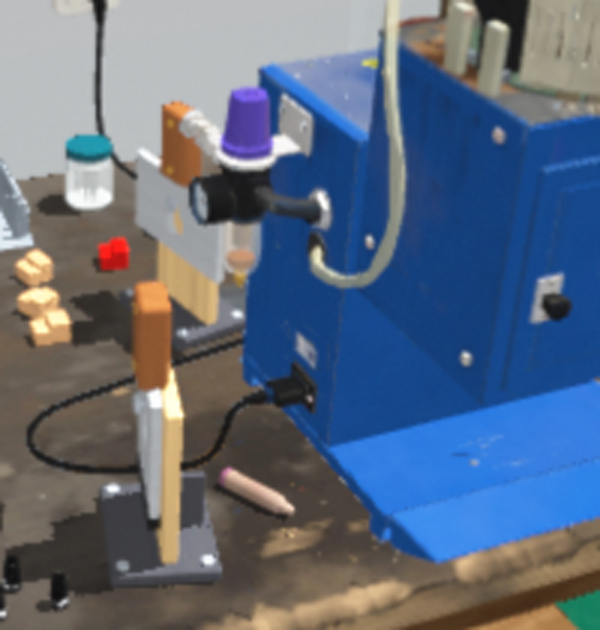

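```bash
cat >> h.py <<'E'
def mar(P):
    r=cv2.minAreaRect(P[:,:2].astype(np.float32)); return np.round(r[0],1),np.round(r[1],1),round(r[2],1)
def hsv(c): return cv2.cvtColor(c["pixels"],cv2.COLOR_RGB2HSV)
E
python3 - <<'E'
from h import *
for n in ("top","side"):
    c=cam(n); W=cloud(c); H=hsv(c); valid=c["z_map"]>0
    for nm,ctr in (("gate",(655,60)),("sweep",(510,-231))):
        near=valid&(np.hypot(W[...,0]-ctr[0],W[...,1]-ctr[1])<90)
        m=near&(W[...,2]>216)&(W[...,2]<235)&(H[...,0]<18)&(H[...,1]>120)
        P=W[m]; print(n,nm,"griptop",len(P), mar(P) if len(P)>5 else 0, P[:,2].mean() if len(P) else 0)
        for zl in (40,60,80,100,120):
            m=near&(abs(W[...,2]-zl)<10); P=W[m]
            if len(P)>5: print("  z",zl,len(P),mar(P))
        m=near&(W[...,2]>140)&(W[...,2]<158); P=W[m]
        if len(P)>5: print("  z150",len(P),mar(P))
    # foot
c=cam("top");W=cloud(c)
for k in [(303,316),(341,327),(370,331),(298,358),(334,366)]:
    P=W[(np.hypot(W[...,0]-W[int(k[1]/1.4),int(k[0]/1.4)][0],W[...,1]-W[int(k[1]/1.4),int(k[0]/1.4)][1])<25)&(W[...,2]>8)]
    print(k,mar(P),P[:,:2].mean(0).round(1),P[:,2].max().round(1))
E
```

```text
top gate griptop 215 (array([663. ,  59.7]), array([22.8, 37.9]), 9.4) 224.03390640373226
  z 40 16 (array([669.3,  59.5]), array([ 1.2, 84.1]), 9.8)
  z 80 106 (array([664. ,  58.3]), array([ 10.9, 137.7]), 10.1)
  z 100 118 (array([662. ,  59.3]), array([  7.8, 137.9]), 9.6)
  z 120 134 (array([656. ,  57.6]), array([  9.3, 138.9]), 10.2)
  z150 367 (array([666.6,  59.4]), array([ 29.7, 139.7]), 9.4)
top sweep griptop 229 (array([ 511.1, -230.9]), array([37.5, 22.5]), 72.6) 224.31403882158025
  z 40 36 (array([ 516.3, -224.9]), array([59. , 60.4]), 15.4)
  z 60 93 (array([ 516.1, -227.8]), array([61.5, 65.9]), 15.7)
  z 80 71 (array([ 509.6, -226. ]), array([85.5, 17.6]), 60.0)
  z 100 67 (array([ 508.9, -226.1]), array([86.3, 19.2]), 59.9)
  z 120 63 (array([ 509.4, -225.9]), array([86.6, 19.8]), 59.4)
  z150 176 (array([ 513. , -231.3]), array([89.7, 29.3]), 69.1)
side gate griptop 40 (array([663. ,  60.2]), array([19.7, 27.3]), 6.5) 222.62480776104294
  z 40 116 (array([673.3,  56.8]), array([13. , 89.7]), 16.0)
  z 60 86 (array([673.2,  57.7]), array([13.7, 88.6]), 16.6)
  z 80
[... 430 characters left out ...]
 -240.9]), array([66.6, 61.4]), 41.0)
  z 80 102 (array([ 509.1, -236.4]), array([90.1, 19.1]), 86.7)
  z 100 101 (array([ 508.2, -238.3]), array([84.8, 18.7]), 87.6)
  z 120 106 (array([ 508.6, -236.5]), array([89.4, 21.6]), 88.2)
  z150 148 (array([ 511.4, -249.7]), array([61.9, 28.3]), 73.4)
(303, 316) (array([557. , 183.6]), array([28.3, 28.1]), 14.1) [556.7 183.2] 25.8
(341, 327) (array([539. , 119.1]), array([25.5, 31.6]), 27.9) [538.8 118.4] 27.1
(370, 331) (array([534.7,  68.8]), array([23.8, 33.8]), 84.6) [534.2  69. ] 25.3
(298, 358) (array([486.2, 187.1]), array([26.2, 29.6]), 59.8) [486.  186.9] 27.4
(334, 366) (array([474.7, 126.8]), array([26.9, 31. ]), 46.7) [474.3 126.8] 26.1
```

Run:
```python
from h import *
c=cam("top"); W=cloud(c); H=hsv(c)
save(c,"pan.png",(105,195,205,290),7)
m=(W[...,1]>230)&(W[...,1]<420)&(W[...,0]>400)&(W[...,0]<640)
for lo,hi in ((20,34),(30,40),(39,50)):
    P=W[m&(W[...,2]>lo)&(W[...,2]<hi)]
    if len(P)>5: print(lo,hi,len(P),mar(P))
P=W[m&(W[...,2]>39)&(W[...,2]<50)];print(P.round(0)[:30])
for nm,q in {"backTL":(88,320),"backBL":(50,553),"frT":(322,348),"frB":(293,578)}.items():
    u=100+q[0]/3.6;v=120+q[1]/3.6
    print(nm,onplane(c,u,v,35).round(1),onplane(c,u,v,0).round(1))
```

```text
20 34 364 (array([509.7, 340.1]), array([133.8, 155.6]), 85.6)
30 40 470 (array([509.8, 340.1]), array([133.7, 155.5]), 85.6)
39 50 43 (array([508.5, 337.7]), array([128.4, 143.9]), 85.5)
[[577. 292.  44.]
 [577. 290.  42.]
 [574. 290.  44.]
 [575. 288.  40.]
 [575. 271.  43.]
 [572. 292.  42.]
 [572. 289.  45.]
 [572. 271.  44.]
 [573. 269.  41.]
 [570. 292.  44.]
 [569. 289.  46.]
 [570. 274.  42.]
 [570. 271.  42.]
 [570. 269.  44.]
 [568. 273.  43.]
 [568. 271.  42.]
 [568. 269.  43.]
 [478. 404.  40.]
 [444. 302.  43.]
 [440. 384.  39.]
 [441. 302.  41.]
 [441. 300.  41.]
 [442. 281.  45.]
 [439. 304.  43.]
 [439. 300.  47.]
 [439. 299.  43.]
 [440. 284.  40.]
 [439. 281.  44.]
 [440. 279.  44.]
 [437. 303.  45.]]
backTL [590.1 396.1  35. ] [595.9 408.4   0. ]
backBL [440.5 407.9  35. ] [441.  420.6   0. ]
frT [575.1 244.2  35. ] [580.3 251.2   0. ]
frB [427.7 254.4  35. ] [427.8 261.7   0. ]
```

View pics/pan.png

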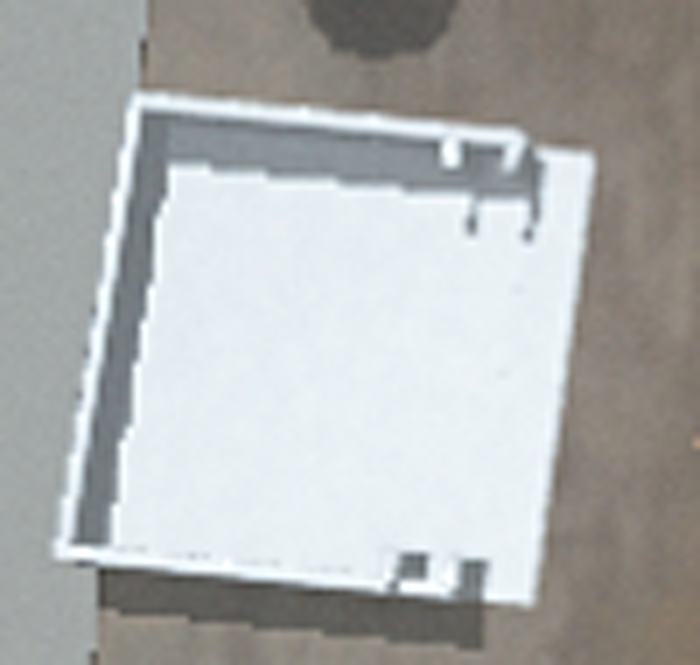

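Request:
{"api": "play_rows", "payload": {"motion": [0, 0, -0.035, 0, 0.085, 0.02, -0.012, -0.03, 0, 0.085, 0.032, -0.02, -0.01, 0, 0.085, 0.032, -0.02, 0, 0, 0.085, 0.032, -0.02, 0, 0, 0.085]}}

```text
time: 0.87
tcp_pos: [252.5, -505.9, 306.6]
orientation: [0.992, 0.125, -0.002, -0.001]
ft_force: [1.5, -0.7, 0.3]
grip_width: 0.997
```

Request:
{"api": "play_rows", "payload": {"motion": [0.032, -0.02, 0, 0, 0.085, 0.032, -0.02, 0, 0, 0.085, 0.032, -0.02, 0, 0, 0.085, 0.032, -0.02, 0, 0, 0.085, 0.032, -0.02, 0, 0, 0.085]}}

```text
time: 1.28
tcp_pos: [387.1, -362.8, 308.3]
orientation: [0.992, 0.124, -0.001, 0.001]
ft_force: [-0.1, -0.5, 0.4]
grip_width: 0.995
```

```bash
cat >> h.py <<'E'
def pose():
    s=manip.sense(); Rm=R.from_quat(s["orientation"]).as_matrix()
    return s,np.array(s["tcp_pos"]),Rm
def goto(t,ty=None):
    """print remaining shift in tool axes (m) and turn so tool y has world yaw ty (deg)"""
    s,p,Rm=pose(); d=(np.array(t)-p)@Rm/1000
    yw=np.degrees(np.arctan2(Rm[1,1],Rm[0,1])); 
    print("t",round(s["time"],2),"tcp",p.round(1),"toolY yaw",yw.round(2),"tilt",np.degrees(np.arccos(-Rm[2,2])).round(2),"grip",round(s["grip_width"],3),"F",s["ft_force"].round(1))
    print("shift",d.round(4), "turn",None if ty is None else round(-np.radians((ty-yw+180)%360-180),3), "j",np.round(s["joint_pos"],2))
E
python3 -c "
from h import *
goto((511.5,-232,300),-17.4)"
```

```text
t 1.28 tcp [ 387.1 -362.8  308.3] toolY yaw -75.76 tilt 0.22 grip 0.995 F [-0.1 -0.5  0.4]
shift [ 0.1528 -0.0963  0.0076] turn -1.019 j [ 0.95  0.31 -0.34  1.61  0.11  1.24 -0.74]
```

Request:
{"api": "play_rows", "payload": {"motion": [0.032, -0.02, 0, 0, 0.085, 0.032, -0.02, 0, 0, 0.085, 0.032, -0.02, 0, 0, 0.085, 0.03, -0.02, 0, 0, 0.085, 0.015, -0.01, 0, 0, 0.085]}}

```text
time: 1.7
tcp_pos: [508.8, -229.6, 309.2]
orientation: [0.992, 0.126, 0.001, 0.002]
ft_force: [0.3, 0.7, 0.3]
grip_width: 0.994
```

Request:
{"api": "play_rows", "payload": {"motion": [0, 0, 0, -0.12, 0.085, 0, 0, 0, -0.12, 0.085, 0, 0, 0, -0.12, 0.085, 0, 0, 0, -0.12, 0.085, 0, 0, 0, -0.12, 0.085]}}

```text
time: 2.12
tcp_pos: [514.2, -219.9, 309.7]
orientation: [0.905, 0.426, 0.002, 0.001]
ft_force: [0.5, 0.1, -0.0]
grip_width: 0.997
```

Request:
{"api": "play_rows", "payload": {"motion": [0, 0, 0, -0.12, 0.085, 0, 0, 0, -0.12, 0.085, 0, 0, 0, -0.12, 0.085, 0, 0, 0, -0.06, 0.085, 0, 0, 0, 0, 0.085]}}

```text
time: 2.53
tcp_pos: [514.1, -219.6, 309.9]
orientation: [0.789, 0.614, 0.002, 0.002]
ft_force: [-0.0, -0.7, 0.7]
grip_width: 0.998
```

Run:
```python
from h import *
goto((511.5,-232,300),-17.4)
c=cam("wrist"); save(c,"w1.png",None,1.4); W=cloud(c);H=hsv(c)
m=(W[...,2]>216)&(W[...,2]<235)&(H[...,0]<18)&(H[...,1]>120)&(c["z_map"]>0)
P=W[m];print(len(P),mar(P),P[:,2].mean())
m=(W[...,2]>142)&(W[...,2]<158)&(np.hypot(W[...,0]-511,W[...,1]+231)<80)
P=W[m];print(len(P),mar(P),P[:,2].mean())
```

```text
t 2.53 tcp [ 514.1 -219.6  309.9] toolY yaw -14.18 tilt 0.28 grip 0.998 F [-0.  -0.7  0.7]
shift [-0.0126  0.0005  0.0099] turn 0.056 j [ 0.79  0.39 -0.65  1.54  0.24  1.29 -0.13]
1222 (array([ 511. , -231.7]), array([38.8, 25.5]), 72.6) 223.77752546090665
580 (array([ 519.4, -232.5]), array([85.1, 21.9]), 75.8) 150.4830675902437
```

View pics/w1.png

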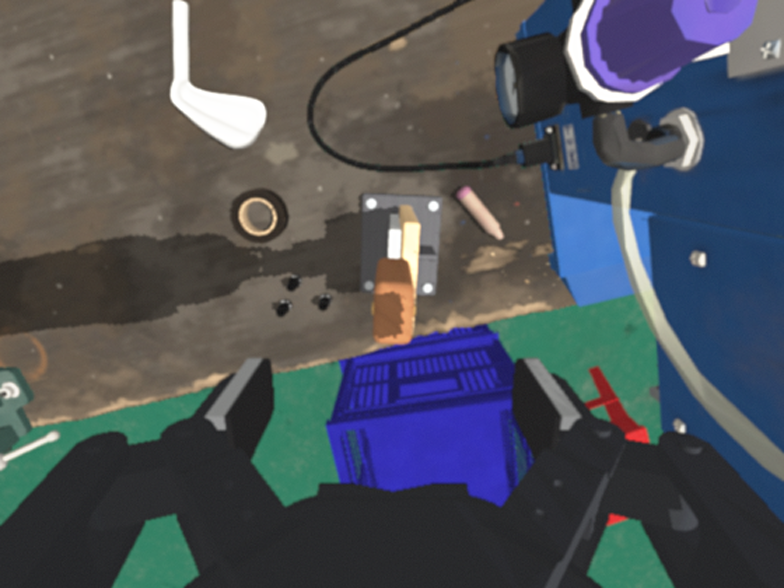

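Request:
{"api": "play_rows", "payload": {"motion": [-0.012, 0, 0.01, 0.056, 0.085, 0, 0, 0, 0, 0.085, 0, 0, 0, 0, 0.085]}}

```text
time: 2.83
tcp_pos: [511.4, -231.0, 300.4]
orientation: [0.809, 0.588, 0.002, 0.002]
ft_force: [0.1, 0.5, 0.8]
grip_width: 0.992
```

Run:
```python
from h import *
goto((511,-231.7,178),-17.4)
```

```text
t 2.83 tcp [ 511.4 -231.   300.4] toolY yaw -18.01 tilt 0.35 grip 0.992 F [0.1 0.5 0.8]
shift [-0.001  -0.0009  0.1224] turn -0.011 j [ 0.8   0.4  -0.63  1.55  0.24  1.26 -0.18]
```

Request:
{"api": "play_rows", "payload": {"motion": [-0.001, 0, 0.03, -0.01, 0.085, 0, 0, 0.03, 0, 0.085, 0, 0, 0.03, 0, 0.085, 0, 0, 0.026, 0, 0.085, 0, 0, 0, 0, 0.085]}}

```text
time: 3.25
tcp_pos: [515.3, -230.5, 185.0]
orientation: [0.806, 0.592, 0.005, 0.006]
ft_force: [-1.8, 0.2, -0.6]
grip_width: 0.997
```

Run:
```python
from h import *
goto((511,-231.7,178),-17.4)
c=cam("wrist"); save(c,"w2.png",None,1.4)
```

```text
t 3.25 tcp [ 515.3 -230.5  185. ] toolY yaw -17.41 tilt 0.85 grip 0.997 F [-1.8  0.2 -0.6]
shift [-0.0024 -0.0039  0.007 ] turn -0.0 j [ 0.77  0.49 -0.59  1.74  0.32  0.99 -0.25]
```

View pics/w2.png

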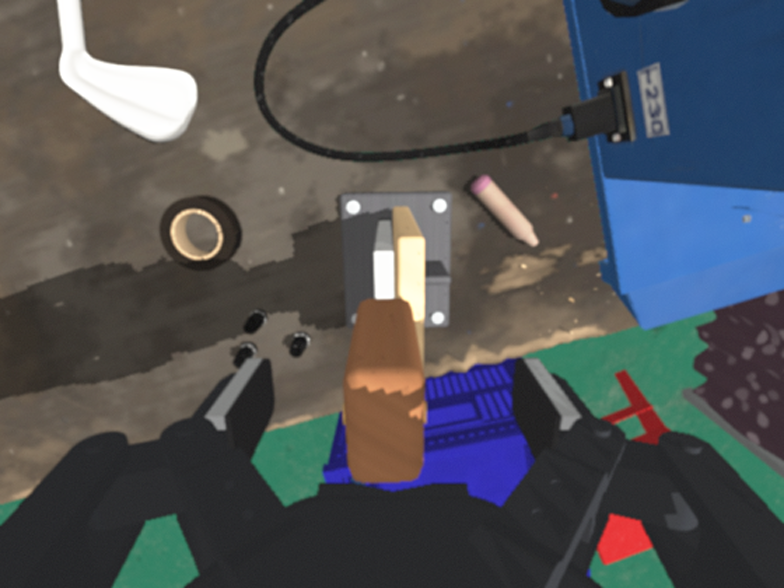

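Request:
{"api": "play_rows", "payload": {"motion": [-0.002, -0.004, 0.006, 0, 0.085, 0, 0, 0, 0, 0.085, 0, 0, 0, 0, 0.085]}}

```text
time: 3.55
tcp_pos: [514.3, -230.9, 185.3]
orientation: [0.806, 0.592, 0.007, 0.009]
ft_force: [-0.0, 0.8, 0.6]
grip_width: 0.998
```

Run:
```python
from h import *
goto((511,-231.7,178),-17.4)
s,p,Rm=pose();print(Rm[:,2])
```

```text
t 3.55 tcp [ 514.3 -230.9  185.3] toolY yaw -17.34 tilt 1.29 grip 0.998 F [-0.   0.8  0.6]
shift [-0.0018 -0.003   0.0072] turn 0.001 j [ 0.77  0.49 -0.59  1.75  0.32  0.98 -0.25]
[ 0.02158976 -0.00616056 -0.99974793]
```

Run:
```python
from h import *
s=manip.sense();print(s["joint_torque"].round(2),s["qvel"].round(4),s["wrist_torque"].round(2))
c=cam("side"); save(c,"s2.png",None,1.4)
c=cam("top"); save(c,"t2.png",None,1.4)
goto((511,-231.7,178),-17.4)
```

```text
[  0.26 -53.34  -5.93 -21.5    0.07  -0.06  -0.  ] [ 0.0072 -0.0135 -0.0003  0.0035 -0.0014  0.0101  0.0047] [0.02 0.01 0.02]
t 3.65 tcp [ 514.1 -231.1  185.1] toolY yaw -17.35 tilt 1.28 grip 0.996 F [ 0.2 -0.2  0.2]
shift [-0.0015 -0.0029  0.0071] turn 0.001 j [ 0.77  0.49 -0.59  1.75  0.32  0.98 -0.25]
```

View pics/s2.png

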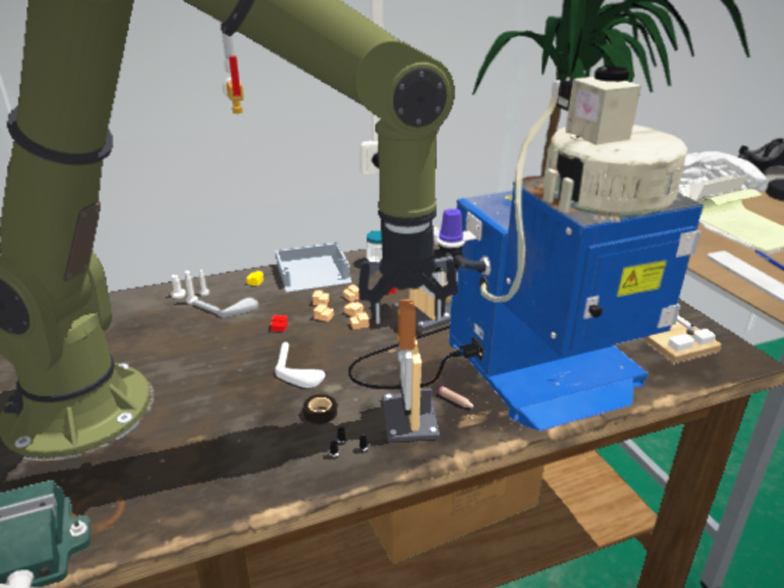

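View pics/t2.png

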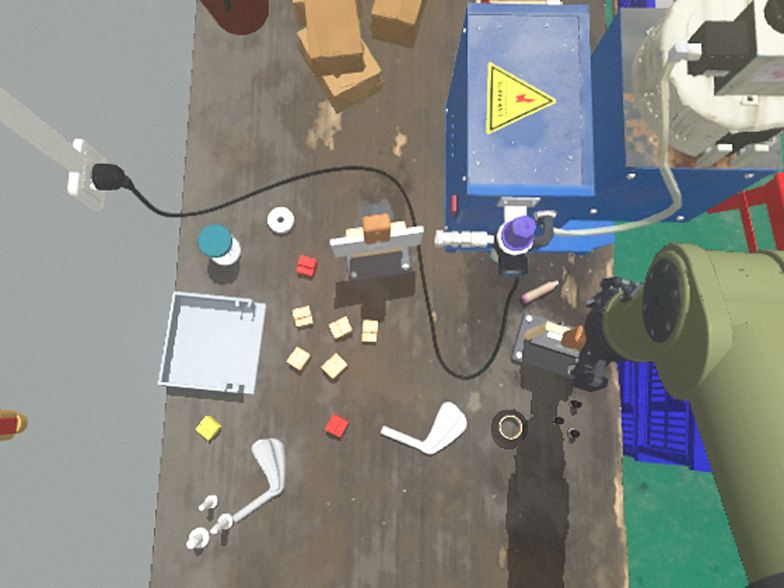

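Request:
{"api": "play_rows", "payload": {"motion": [0, 0, 0.01, 0, 0.085, 0, 0, 0.01, 0, 0.085]}}

```text
time: 3.82
tcp_pos: [516.5, -231.9, 167.5]
orientation: [0.806, 0.592, 0.008, 0.012]
ft_force: [-0.5, 0.1, -0.8]
grip_width: 0.996
```

Run:
```python
from h import *
goto((511,-231.7,178),-17.4)
s,p,Rm=pose();print(Rm[:,2],s["joint_pos"],s["qvel"])
```

```text
t 3.82 tcp [ 516.5 -231.9  167.5] toolY yaw -17.39 tilt 1.65 grip 0.996 F [-0.5  0.1 -0.8]
shift [-0.0015 -0.005  -0.0107] turn 0.0 j [ 0.76  0.5  -0.58  1.77  0.34  0.93 -0.26]
[ 0.02728685 -0.00935534 -0.99958387] [ 0.7625435   0.50382653 -0.58317125  1.77495145  0.34021731  0.93399218
 -0.2643905 ] [-0.05710835  0.12079136  0.06841094  0.14076583  0.11580214 -0.271657
 -0.10456478]
```

Request:
{"api": "play_rows", "payload": {"motion": [0, 0, -0.005, 0, 0.085, 0, 0, -0.005, 0, 0.085]}}

```text
time: 3.98
tcp_pos: [514.8, -231.5, 174.9]
orientation: [0.806, 0.592, 0.007, 0.01]
ft_force: [1.0, -0.7, 1.1]
grip_width: 0.997
```

Run:
```python
from h import *
goto((511,-231.7,178),-17.4)
s,p,Rm=pose();print(Rm[:,2],s["joint_pos"],s["qvel"])
```

```text
t 3.98 tcp [ 514.8 -231.5  174.9] toolY yaw -17.39 tilt 1.4 grip 0.997 F [ 1.  -0.7  1.1]
shift [-0.0013 -0.0035 -0.0032] turn 0.0 j [ 0.77  0.5  -0.59  1.77  0.33  0.95 -0.26]
[ 0.02313948 -0.00756886 -0.99970359] [ 0.76671601  0.49587006 -0.5876082   1.76531666  0.3314123   0.95468773
 -0.25631195] [ 0.02631624 -0.04582281 -0.0283797  -0.0547422  -0.05230297  0.12111917
  0.04424543]
```

Request:
{"api": "play_rows", "payload": {"motion": [-0.001, -0.004, -0.003, 0, 0.085, 0, -0.001, 0, 0, 0.06]}}

```text
time: 4.15
tcp_pos: [509.8, -230.9, 178.8]
orientation: [0.806, 0.592, 0.007, 0.01]
ft_force: [-0.0, -0.7, -0.1]
grip_width: 0.878
```

Run:
```python
from h import *
goto((511,-231.7,178),-17.4)
```

```text
t 4.15 tcp [ 509.8 -230.9  178.8] toolY yaw -17.37 tilt 1.43 grip 0.878 F [-0.  -0.7 -0.1]
shift [-0.0004  0.0014  0.0009] turn 0.001 j [ 0.77  0.48 -0.59  1.77  0.33  0.96 -0.25]
```

Request:
{"api": "play_rows", "payload": {"motion": [0, 0.0015, 0, 0, 0.03, 0, 0, 0, 0, 0.02, 0, 0, 0, 0, 0.01, 0, 0, 0, 0, 0.0, 0, 0, 0, 0, 0.0]}}

```text
time: 4.57
tcp_pos: [510.9, -231.4, 180.1]
orientation: [0.806, 0.592, 0.007, 0.011]
ft_force: [-2.1, 0.7, 2.6]
grip_width: 0.27
```

Run:
```python
from h import *
goto((511,-231.7,178),-17.4)
c=cam("wrist"); save(c,"w3.png",None,1.4)
```

```text
t 4.57 tcp [ 510.9 -231.4  180.1] toolY yaw -17.38 tilt 1.47 grip 0.27 F [-2.1  0.7  2.6]
shift [-0.0002  0.0002  0.0021] turn 0.0 j [ 0.77  0.48 -0.59  1.77  0.33  0.96 -0.25]
```

View pics/w3.png

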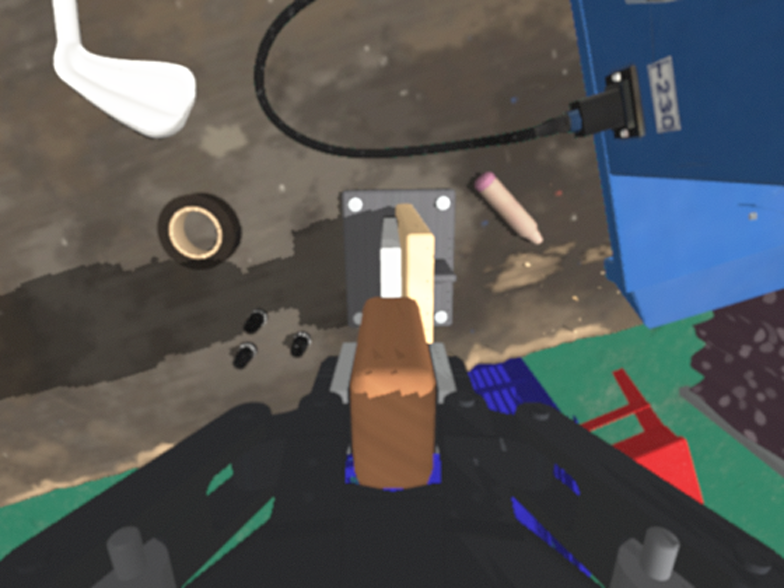

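Request:
{"api": "play_rows", "payload": {"motion": [0, 0, 0, 0, 0.0, 0, 0, -0.008, 0, 0, 0, 0, -0.008, 0, 0, 0, 0, -0.006, 0, 0]}}

```text
time: 4.95
tcp_pos: [509.4, -230.9, 201.7]
orientation: [0.806, 0.592, 0.007, 0.009]
ft_force: [1.0, -0.2, -2.5]
grip_width: 0.274
```

Run:
```python
from h import *
goto((510.9,-231.4,204.5),-17.4)
```

```text
t 4.95 tcp [ 509.4 -230.9  201.7] toolY yaw -17.36 tilt 1.26 grip 0.274 F [ 1.  -0.2 -2.5]
shift [-0.      0.0017 -0.0027] turn 0.001 j [ 0.78  0.46 -0.6   1.74  0.3   1.01 -0.23]
```

Request:
{"api": "play_rows", "payload": {"motion": [0, 0, -0.002, 0, 0, 0, 0, 0, 0, 0]}}

```text
time: 5.12
tcp_pos: [510.2, -231.2, 205.8]
orientation: [0.806, 0.592, 0.007, 0.01]
ft_force: [-0.1, 0.3, -1.4]
grip_width: 0.275
```

Run:
```python
from h import *
goto((510.9,-231.4,204.5),-17.4)
c=cam("side"); save(c,"s3.png",(250,180,350,330),5)
```

```text
t 5.12 tcp [ 510.2 -231.2  205.8] toolY yaw -17.39 tilt 1.43 grip 0.275 F [-0.1  0.3 -1.4]
shift [0.     0.0007 0.0014] turn 0.0 j [ 0.79  0.46 -0.6   1.73  0.3   1.02 -0.23]
```

View pics/s3.png

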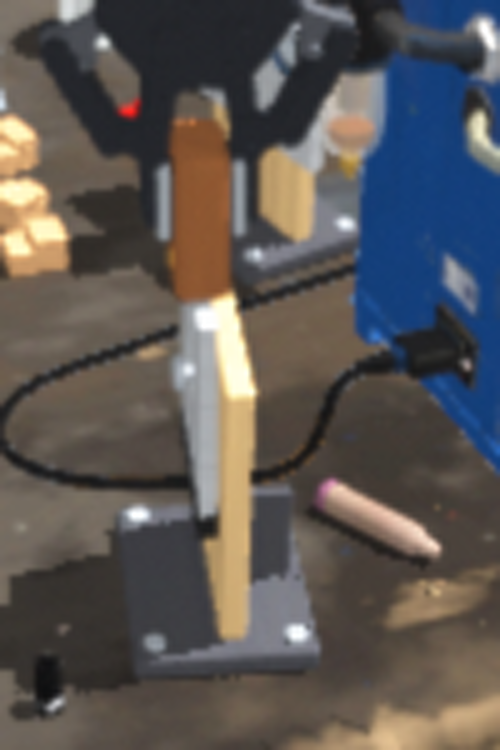

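Request:
{"api": "play_rows", "payload": {"motion": [0, -0.006, 0, 0, 0, 0, -0.006, 0, 0, 0]}}

```text
time: 5.33
tcp_pos: [499.0, -227.5, 205.1]
orientation: [0.806, 0.592, 0.008, 0.01]
ft_force: [-0.5, 0.2, -1.7]
grip_width: 0.272
```

Run:
```python
from h import *
goto((510.9,-231.4,204.5),-17.4)
```

```text
t 5.33 tcp [ 499.  -227.5  205.1] toolY yaw -17.39 tilt 1.47 grip 0.272 F [-0.5  0.2 -1.7]
shift [-0.0001  0.0125  0.0009] turn 0.0 j [ 0.8   0.44 -0.61  1.76  0.3   1.   -0.22]
```

Request:
{"api": "play_rows", "payload": {"motion": [0, -0.012, 0, 0, 0, 0, -0.02, 0, 0, 0, 0, -0.02, -0.01, 0, 0, 0, -0.01, -0.02, 0, 0, 0, 0, -0.02, 0, 0]}}

```text
time: 5.75
tcp_pos: [429.2, -205.6, 248.7]
orientation: [0.806, 0.592, 0.004, 0.004]
ft_force: [-0.1, -0.5, -2.2]
grip_width: 0.27
```

Run:
```python
from h import *
goto((470,0,190),90)
c=cam("side"); save(c,"s4.png",(200,130,400,330),3)
c=cam("wrist"); save(c,"w4.png",None,1.4)
s,p,Rm=pose();print(Rm[:,2])
```

```text
t 5.75 tcp [ 429.2 -205.6  248.7] toolY yaw -17.36 tilt 0.72 grip 0.27 F [-0.1 -0.5 -2.2]
shift [ 0.2082 -0.0231  0.0588] turn -1.874 j [ 0.89  0.29 -0.65  1.85  0.2   1.05 -0.14]
[ 0.01957469 -0.00515525 -0.99979511]
```

View pics/s4.png

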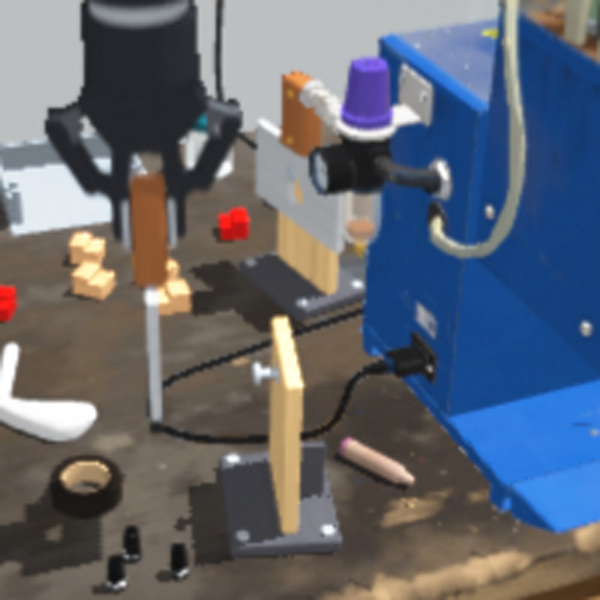

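View pics/w4.png

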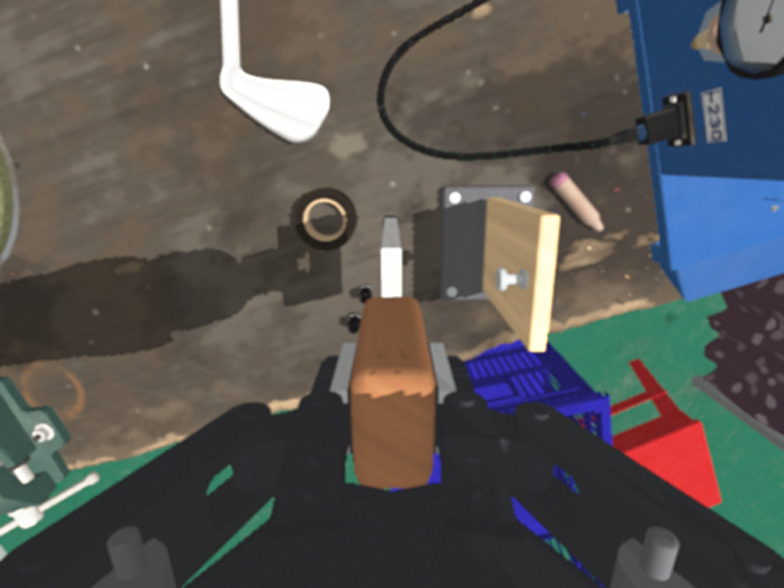

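Request:
{"api": "play_rows", "payload": {"motion": [0.032, 0.007, 0, 0, 0, 0.032, 0.007, 0, 0, 0, 0.032, 0.007, 0, 0, 0, 0.032, 0.007, 0, 0, 0, 0.032, 0.007, 0, 0, 0]}}

```text
time: 6.27
tcp_pos: [512.7, -70.6, 247.4]
orientation: [0.812, 0.584, 0.003, 0.009]
ft_force: [0.1, 0.1, -2.0]
grip_width: 0.273
```

Request:
{"api": "play_rows", "payload": {"motion": [0.032, 0.007, 0, 0, 0, 0.032, 0.007, 0, 0, 0, 0.022, 0.007, 0, 0, 0, 0, 0, 0, -0.115, 0, 0, 0, 0, -0.115, 0]}}

```text
time: 6.68
tcp_pos: [563.2, 18.5, 241.1]
orientation: [0.735, 0.678, 0.003, 0.007]
ft_force: [-1.2, -0.9, -2.6]
grip_width: 0.277
```

Request:
{"api": "play_rows", "payload": {"motion": [0, 0, 0, -0.115, 0, 0, 0, 0, -0.115, 0, 0, 0, 0, -0.115, 0, 0, 0, 0, -0.115, 0, 0, 0, 0, -0.115, 0]}}

```text
time: 7.1
tcp_pos: [562.2, 21.8, 234.1]
orientation: [0.498, 0.867, 0.001, 0.005]
ft_force: [0.3, 0.5, -2.1]
grip_width: 0.275
```

Request:
{"api": "play_rows", "payload": {"motion": [0, 0, 0, -0.115, 0, 0, 0, 0, -0.115, 0, 0, 0, 0, -0.115, 0, 0, 0, 0, -0.115, 0, 0, 0, 0, -0.115, 0]}}

```text
time: 7.52
tcp_pos: [560.9, 21.8, 227.4]
orientation: [0.216, 0.976, -0.0, 0.002]
ft_force: [0.3, -1.1, -2.6]
grip_width: 0.27
```

Run:
```python
from h import *
goto((568,25,200),102)
c=cam("side"); save(c,"s5.png",None,1.4)
c=cam("wrist"); save(c,"w5.png",None,1.4)
s,p,Rm=pose();print(Rm[:,2])
```

```text
t 7.52 tcp [560.9  21.8 227.4] toolY yaw 65.01 tilt 0.27 grip 0.27 F [ 0.3 -1.1 -2.6]
shift [-0.005   0.0059  0.0275] turn -0.646 j [ 0.56  0.57 -1.06  1.68  0.53  1.21  0.51]
[ 3.51675300e-03 -8.73751020e-04 -9.99993434e-01]
```

View pics/w5.png

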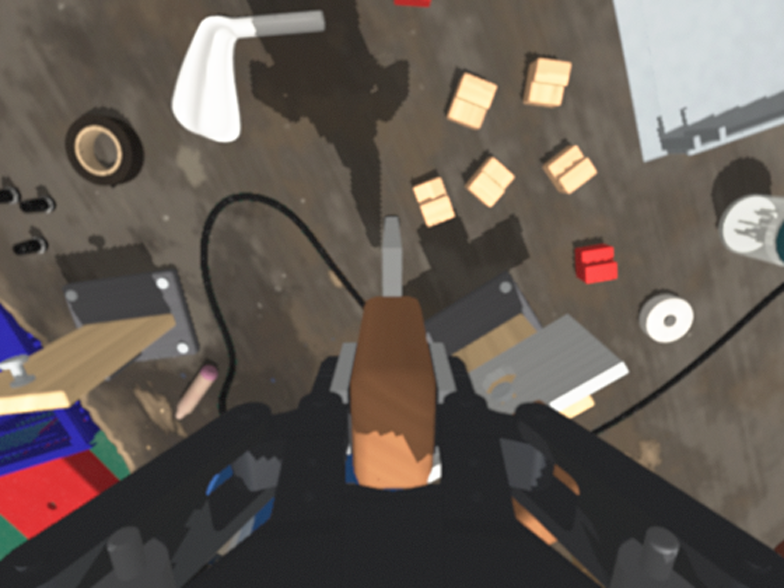

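View pics/s5.png

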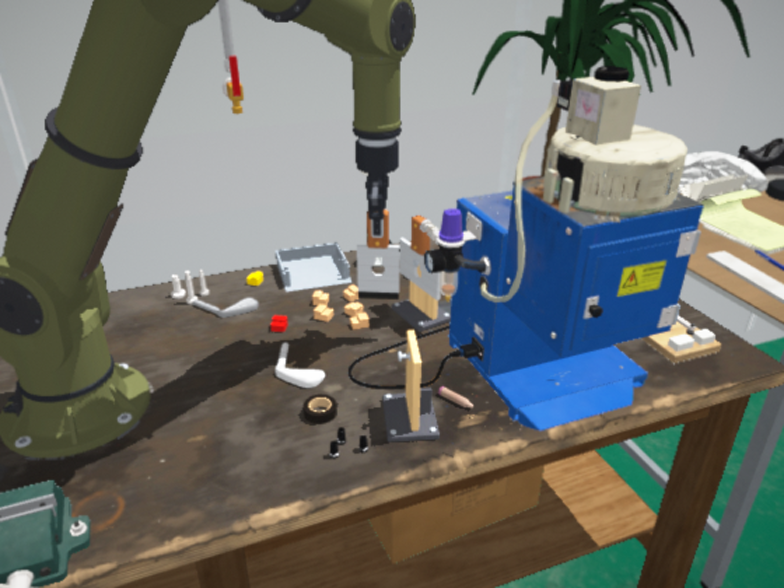

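Request:
{"api": "play_rows", "payload": {"motion": [-0.004, 0.004, 0, -0.115, 0, 0, 0, 0, -0.115, 0, 0, 0, 0, -0.115, 0, 0, 0, 0, -0.115, 0, 0, 0, 0, -0.115, 0]}}

```text
time: 8.03
tcp_pos: [565.7, 23.9, 223.8]
orientation: [-0.066, 0.998, -0.0, 0.001]
ft_force: [0.1, 1.1, -3.3]
grip_width: 0.275
```

Run:
```python
from h import *
goto((568,25,145),102)
```

```text
t 8.03 tcp [565.7  23.9 223.8] toolY yaw 97.58 tilt 0.1 grip 0.275 F [ 0.1  1.1 -3.3]
shift [-0.0023  0.0009  0.0788] turn -0.077 j [ 0.61  0.65 -1.2   1.67  0.63  1.27  0.98]
```

Request:
{"api": "play_rows", "payload": {"motion": [-0.002, 0, 0.01, -0.07, 0, 0, 0, 0.018, 0, 0, 0, 0, 0.018, 0, 0, 0, 0, 0.014, 0, 0, 0, 0, 0.005, 0, 0]}}

```text
time: 8.45
tcp_pos: [568.4, 25.0, 154.3]
orientation: [-0.095, 0.995, 0.001, 0.001]
ft_force: [-0.1, -0.3, -1.7]
grip_width: 0.272
```

Run:
```python
from h import *
goto((568,25,145),102)
s,p,Rm=pose();print(Rm[:,2])
```

```text
t 8.45 tcp [568.4  25.  154.3] toolY yaw 100.89 tilt 0.21 grip 0.272 F [-0.1 -0.3 -1.7]
shift [0.0004 0.0001 0.0093] turn -0.019 j [ 0.58  0.73 -1.16  1.76  0.72  1.16  0.96]
[ 0.0024877   0.00266997 -0.99999334]
```

Request:
{"api": "play_rows", "payload": {"motion": [0, 0, 0.006, 0, 0, 0, 0, 0.001, 0, 0]}}

```text
time: 8.62
tcp_pos: [567.7, 24.9, 145.3]
orientation: [-0.092, 0.996, 0.001, 0.0]
ft_force: [0.8, 0.7, -2.3]
grip_width: 0.272
```

Run:
```python
from h import *
goto((568,25,145),102)
c=cam("side"); save(c,"s6.png",(190,130,330,260),5)
c=cam("top"); save(c,"t6.png",None,1.4)
```

```text
t 8.62 tcp [567.7  24.9 145.3] toolY yaw 100.6 tilt 0.15 grip 0.272 F [ 0.8  0.7 -2.3]
shift [-0.0003  0.0001  0.0003] turn -0.024 j [ 0.58  0.73 -1.15  1.77  0.73  1.14  0.94]
```

View pics/s6.png

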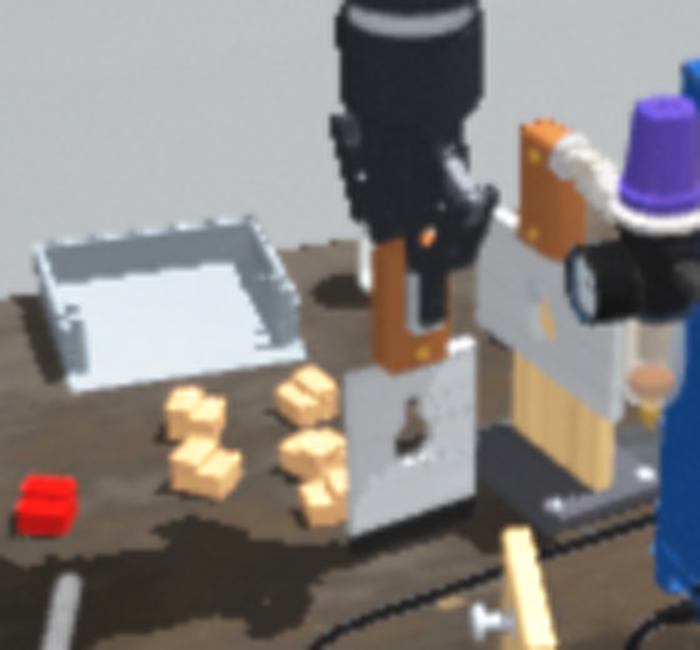

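View pics/t6.png

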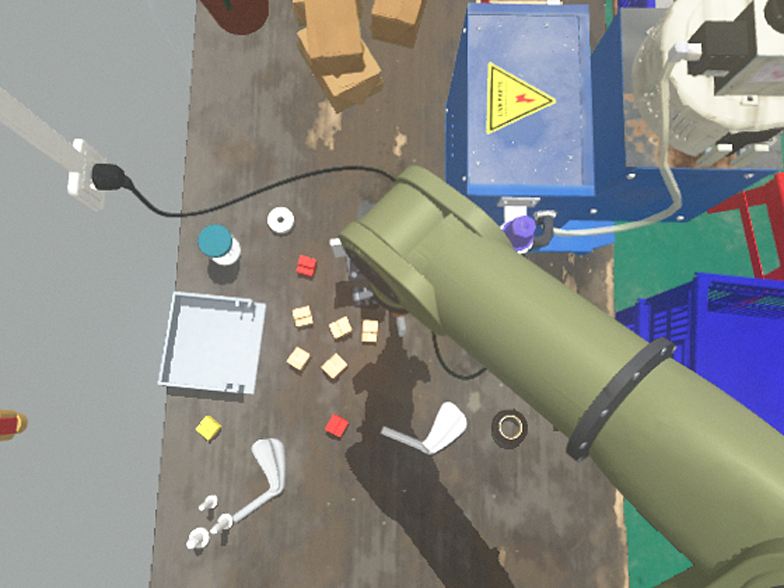

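Request:
{"api": "play_rows", "payload": {"motion": [0, 0.008, 0, -0.01, 0, 0, 0.012, 0, -0.01, 0, 0, 0.012, 0, 0, 0, 0, 0.012, 0, 0, 0, 0, 0.012, 0, 0, 0]}}

```text
time: 9.13
tcp_pos: [557.9, 83.7, 149.2]
orientation: [-0.101, 0.995, 0.001, 0.003]
ft_force: [0.7, 0.7, -2.2]
grip_width: 0.267
```

Run:
```python
from h import *
goto((520,265,145),102)
s,p,Rm=pose();print(Rm[:,2])
```

```text
t 9.13 tcp [557.9  83.7 149.2] toolY yaw 101.61 tilt 0.39 grip 0.267 F [ 0.7  0.7 -2.2]
shift [0.0007 0.1852 0.0046] turn -0.007 j [ 0.48  0.72 -1.15  1.78  0.73  1.13  0.86]
[ 0.0058241   0.0034264  -0.99997717]
```

Request:
{"api": "play_rows", "payload": {"motion": [0, 0.012, 0.002, 0, 0, 0, 0.012, 0.001, 0, 0, 0, 0.012, 0.001, 0, 0, 0, 0.012, 0.001, 0, 0, 0, 0.012, 0.001, 0, 0]}}

```text
time: 9.55
tcp_pos: [543.0, 152.8, 145.3]
orientation: [-0.104, 0.995, 0.002, 0.005]
ft_force: [0.8, -0.6, -2.6]
grip_width: 0.275
```

Run:
```python
from h import *
goto((520,265,145),102)
c=cam("wrist"); save(c,"w7.png",None,1.4)
```

```text
t 9.55 tcp [543.  152.8 145.3] toolY yaw 101.94 tilt 0.55 grip 0.275 F [ 0.8 -0.6 -2.6]
shift [-0.0007  0.1145  0.0006] turn -0.001 j [ 0.35  0.72 -1.14  1.79  0.73  1.12  0.74]
```

View pics/w7.png

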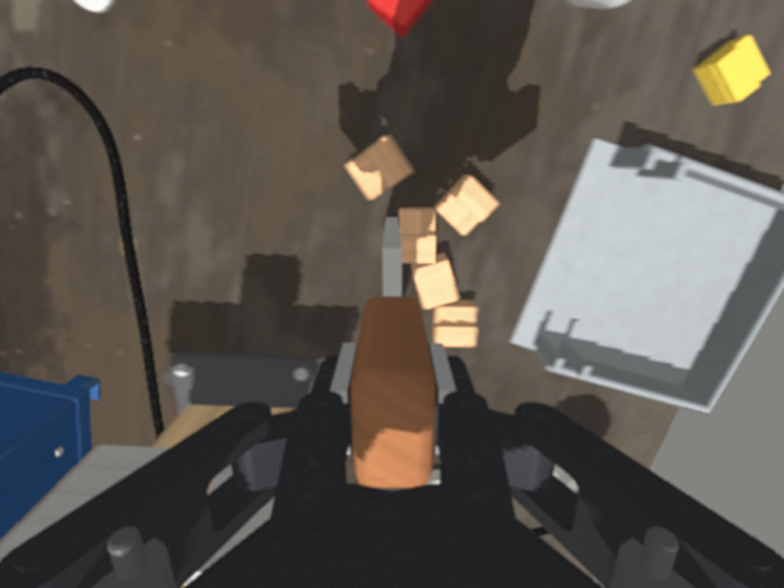

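Request:
{"api": "play_rows", "payload": {"motion": [0.003, 0.01, 0.001, 0, 0, 0.003, 0.01, 0.001, 0, 0, 0.003, 0.01, 0.001, 0.01, 0, 0.003, 0.01, 0.001, 0.01, 0, 0.003, 0.01, 0, 0.01, 0]}}

```text
time: 10.02
tcp_pos: [514.2, 207.3, 142.0]
orientation: [-0.091, 0.996, 0.002, 0.005]
ft_force: [-0.1, -0.6, -3.1]
grip_width: 0.272
```

Run:
```python
from h import *
goto((515,265,145),100)
c=cam("wrist"); save(c,"w8.png",None,1.4)
```

```text
t 10.02 tcp [514.2 207.3 142. ] toolY yaw 100.46 tilt 0.67 grip 0.272 F [-0.1 -0.6 -3.1]
shift [-0.0113  0.0566 -0.0027] turn 0.008 j [ 0.24  0.7  -1.12  1.82  0.72  1.09  0.6 ]
```

View pics/w8.png

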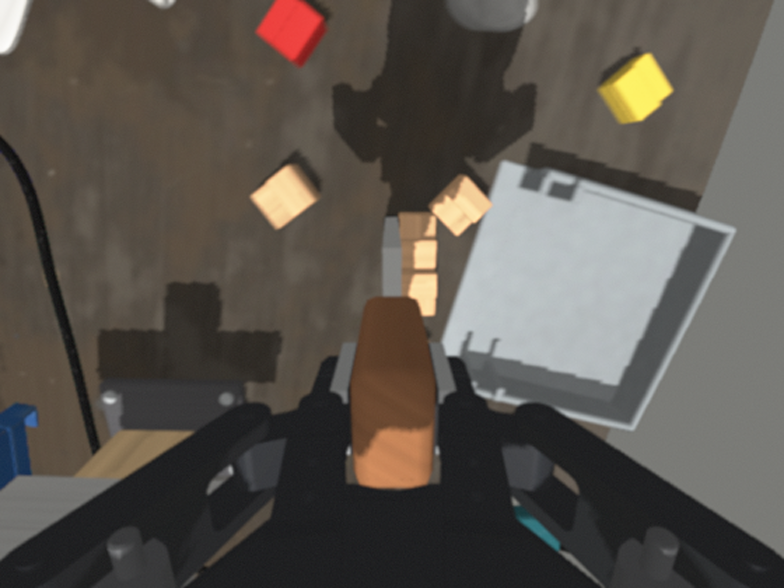

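Request:
{"api": "play_rows", "payload": {"motion": [-0.002, 0.01, -0.001, 0.03, 0, -0.002, 0.01, -0.001, 0.03, 0, -0.001, 0.01, -0.001, 0.03, 0, -0.001, 0.01, -0.002, 0.03, 0, -0.001, 0.01, -0.002, 0.03, 0]}}

```text
time: 10.48
tcp_pos: [510.7, 261.5, 149.4]
orientation: [-0.015, 1.0, 0.002, 0.004]
ft_force: [-0.1, -0.8, -1.6]
grip_width: 0.275
```

Run:
```python
from h import *
goto((510,300,148),88)
c=cam("wrist"); save(c,"w9.png",None,1.4)
c=cam("side"); save(c,"s9.png",(150,130,330,270),4)
```

```text
t 10.48 tcp [510.7 261.5 149.4] toolY yaw 91.76 tilt 0.53 grip 0.275 F [-0.1 -0.8 -1.6]
shift [-0.0004  0.0385  0.0015] turn 0.066 j [ 0.11  0.69 -1.07  1.76  0.68  1.1   0.42]
```

View pics/w9.png

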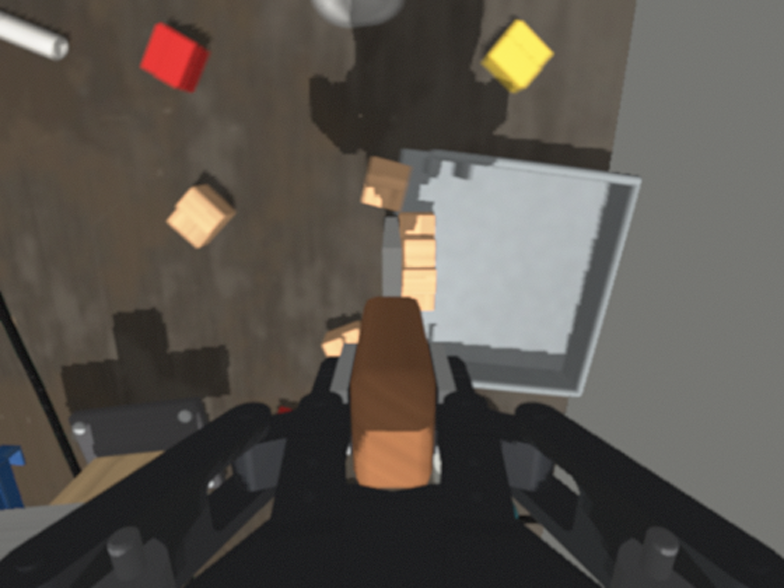

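View pics/s9.png

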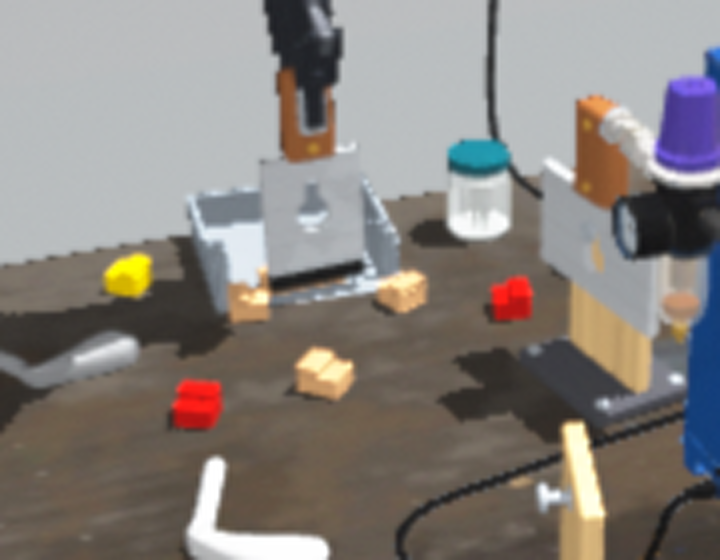

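Request:
{"api": "play_rows", "payload": {"motion": [-0.001, 0.01, 0, 0.03, 0, 0, 0.01, 0, 0.03, 0, 0, 0.01, 0, 0.03, 0, 0, 0.01, 0, 0, 0, 0, 0.01, 0, 0, 0]}}

```text
time: 11.0
tcp_pos: [512.7, 309.1, 148.8]
orientation: [0.029, 1.0, -0.0, 0.004]
ft_force: [0.9, 0.6, -1.1]
grip_width: 0.276
```

Run:
```python
from h import *
goto((513,330,148),86)
c=cam("wrist"); save(c,"w10.png",None,1.4)
```

```text
t 11.0 tcp [512.7 309.1 148.8] toolY yaw 86.72 tilt 0.48 grip 0.276 F [ 0.9  0.6 -1.1]
shift [0.0009 0.0208 0.0007] turn 0.013 j [-0.    0.71 -1.02  1.69  0.67  1.13  0.29]
```

View pics/w10.png

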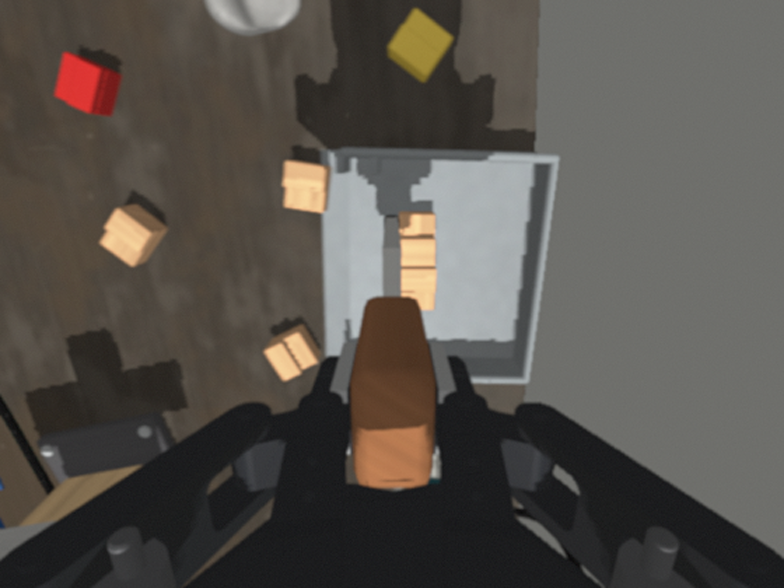

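Request:
{"api": "play_rows", "payload": {"motion": [0, 0.01, 0, 0.01, 0, 0, 0.01, 0, 0, 0, 0, 0.01, 0, 0, 0, 0, 0.008, 0, 0, 0, 0, 0, 0, 0, 0]}}

```text
time: 11.47
tcp_pos: [514.9, 353.5, 148.6]
orientation: [0.032, 0.999, 0.001, 0.004]
ft_force: [0.0, 0.1, -1.9]
grip_width: 0.276
```

Run:
```python
from h import *
goto((513,350,148),86)
```

```text
t 11.47 tcp [514.9 353.5 148.6] toolY yaw 86.37 tilt 0.44 grip 0.276 F [ 0.   0.1 -1.9]
shift [ 0.0016 -0.0036  0.0006] turn 0.006 j [-0.09  0.74 -1.    1.62  0.68  1.16  0.25]
```

Request:
{"api": "play_rows", "payload": {"motion": [0, -0.015, 0, 0, 0, 0, -0.02, -0.01, 0, 0, 0, -0.02, -0.025, 0, 0, 0, -0.02, -0.025, 0, 0, 0, -0.03, -0.015, 0, 0]}}

```text
time: 11.88
tcp_pos: [504.0, 253.4, 221.6]
orientation: [0.025, 1.0, 0.003, -0.0]
ft_force: [0.9, 0.3, -1.6]
grip_width: 0.276
```

Request:
{"api": "play_rows", "payload": {"motion": [0, -0.035, 0, 0, 0, 0, -0.035, 0, 0, 0, 0, -0.035, 0, 0, 0, 0, -0.03, 0, 0, 0, 0, 0, 0, 0, 0]}}

```text
time: 12.3
tcp_pos: [497.8, 108.9, 224.2]
orientation: [0.026, 1.0, 0.001, 0.003]
ft_force: [-0.0, -1.3, -3.2]
grip_width: 0.27
```

Run:
```python
from h import *
goto((513,100,230),86)
c=cam("wrist"); save(c,"w11.png",None,1.4)
c=cam("top"); save(c,"t11.png",None,1.4)
W=cloud(c);H=hsv(c)
m=((H[...,0]>8)&(H[...,0]<25)&(H[...,1]>60)&(H[...,2]>150)&(W[...,2]>10)&(W[...,2]<35)).astype(np.uint8)
n,l,st,ce=cv2.connectedComponentsWithStats(m)
for i in range(1,n):
    if st[i,4]>60: print(ce[i].round(0)*1.4,st[i,4],mar(W[l==i]))
```

```text
t 12.3 tcp [497.8 108.9 224.2] toolY yaw 86.97 tilt 0.33 grip 0.27 F [-0.  -1.3 -3.2]
shift [-0.0157 -0.008  -0.0057] turn 0.017 j [ 0.5   0.54 -1.18  1.81  0.54  1.17  0.66]
```

View pics/t11.png

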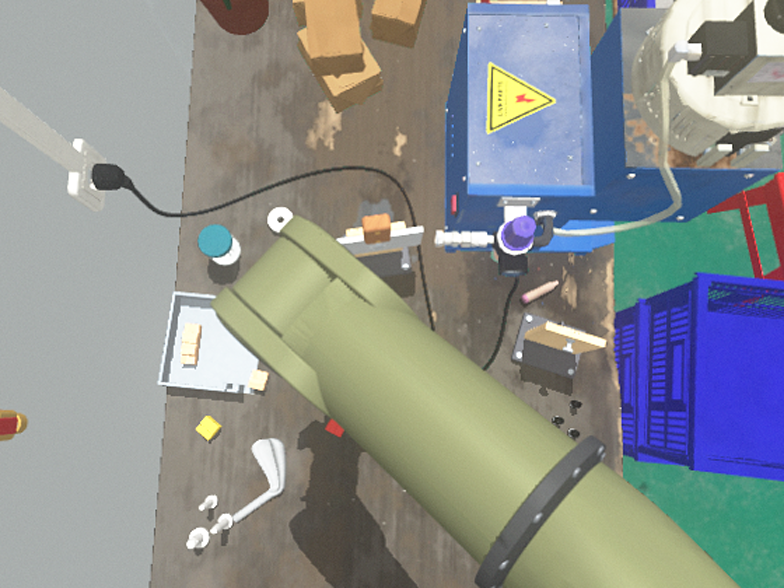

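View pics/w11.png

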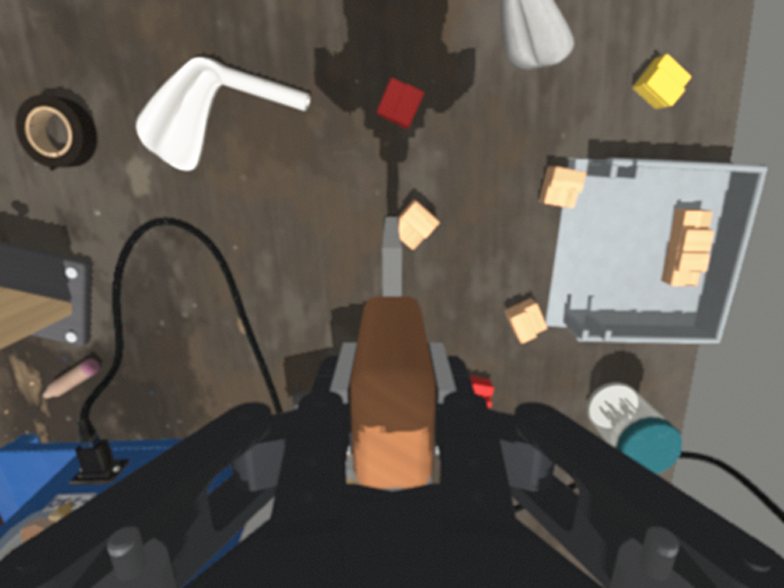

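```bash
cat >> h.py <<'E'
def blocks(c):
    W=cloud(c);H=hsv(c)
    m=((H[...,0]>8)&(H[...,0]<25)&(H[...,1]>60)&(W[...,2]>12)&(W[...,2]<38)&(W[...,0]>400)&(c["z_map"]>0)).astype(np.uint8)
    n,l,st,ce=cv2.connectedComponentsWithStats(m)
    for i in range(1,n):
        if st[i,4]>60:
            P=W[l==i]; P=P[P[:,2]>13]
            print((ce[i]*1.4).round(0),st[i,4],mar(P),P[:,2].max().round(0))
E
python3 - <<'E'
from h import *
c=cam("wrist"); blocks(c); save(c,"w11b.png",(380,90,560,260),4.4)
E
```

```text
[ 50. 158.] 191 (array([ 404.8, -164.4]), array([ 9.4, 40.7]), 0.2) 20.0
[555. 187.] 616 (array([449.5, 253.3]), array([26.8, 29.2]), 78.1) 24.0
[411. 223.] 476 (array([475. , 127.9]), array([27. , 32.8]), 46.3) 23.0
[681. 248.] 1253 (array([506.6, 369.6]), array([27.2, 65.6]), 87.4) 26.0
[ 32. 302.] 515 (array([ 522. , -216.6]), array([57.6, 11.6]), 62.4) 38.0
[518. 322.] 465 (array([569. , 228.3]), array([28.5, 28.2]), 23.0) 23.0
[ 58. 381.] 247 (array([ 611. , -220.8]), array([11.5, 50.8]), 27.1) 16.0
```

View pics/w11b.png

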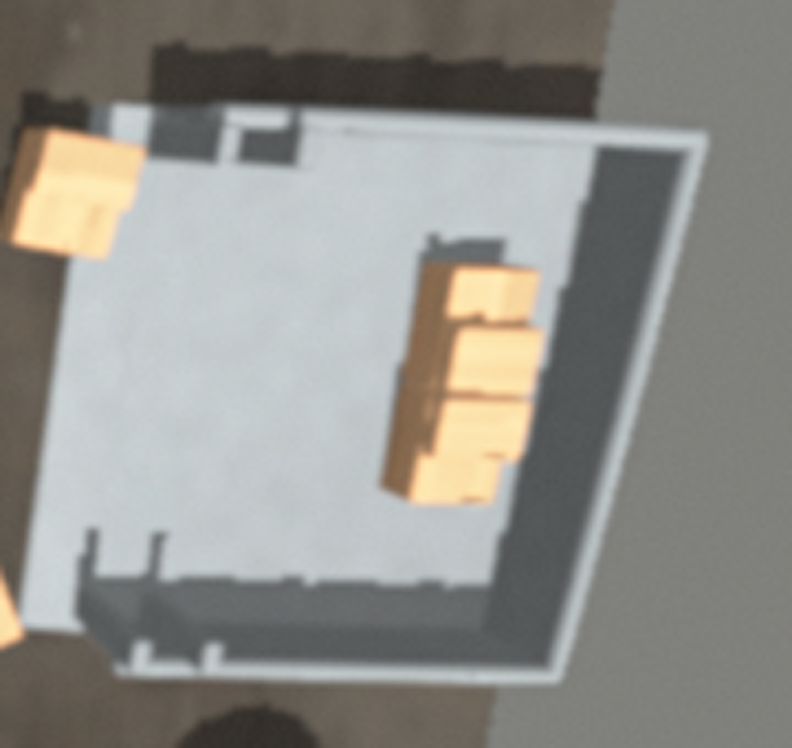

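Request:
{"api": "play_rows", "payload": {"motion": [0, 0, 0, 0.12, 0, 0, 0, 0, 0.12, 0, 0, 0, 0, 0.12, 0, 0, 0, 0, 0.12, 0, 0, 0, 0, 0.12, 0]}}

```text
time: 12.87
tcp_pos: [497.1, 126.5, 226.5]
orientation: [0.322, 0.947, 0.009, 0.002]
ft_force: [-0.3, 0.4, -2.2]
grip_width: 0.273
```

Request:
{"api": "play_rows", "payload": {"motion": [0, 0, 0, 0.12, 0, 0, 0, 0, 0.12, 0, 0, 0, 0, 0.12, 0, 0, 0, 0, 0.12, 0, 0, 0, 0, 0.12, 0]}}

```text
time: 13.28
tcp_pos: [495.8, 139.6, 228.0]
orientation: [0.592, 0.806, 0.012, -0.002]
ft_force: [-0.2, 0.1, -2.6]
grip_width: 0.273
```

Run:
```python
from h import *
goto((610,228,180),0)
```

```text
t 13.28 tcp [495.8 139.6 228. ] toolY yaw 17.41 tilt 1.45 grip 0.273 F [-0.2  0.1 -2.6]
shift [0.0493 0.1346 0.0512] turn 0.304 j [ 0.27  0.42 -0.84  1.8   0.34  1.06 -0.38]
```

Request:
{"api": "play_rows", "payload": {"motion": [0.01, 0.028, 0, 0, 0, 0.01, 0.028, 0, 0, 0, 0.01, 0.028, 0, 0, 0, 0.01, 0.025, 0, 0, 0, 0, 0.01, 0, 0.1, 0]}}

```text
time: 13.7
tcp_pos: [595.6, 227.4, 231.4]
orientation: [0.628, 0.778, 0.012, -0.003]
ft_force: [-0.7, 0.2, -3.3]
grip_width: 0.271
```

Request:
{"api": "play_rows", "payload": {"motion": [0, 0, 0, 0.1, 0, 0, 0, 0, 0.1, 0, 0, 0, 0, 0, 0]}}

```text
time: 13.95
tcp_pos: [595.6, 239.3, 230.1]
orientation: [0.703, 0.711, 0.014, -0.007]
ft_force: [-0.9, 0.1, -2.8]
grip_width: 0.274
```

Run:
```python
from h import *
goto((610,228,147),0)
s,p,Rm=pose();print(Rm[:,2])
c=cam("wrist"); save(c,"w12.png",None,1.4);blocks(c)
c=cam("side"); save(c,"s12.png",(150,100,350,270),4)
```

```text
t 13.95 tcp [595.6 239.3 230.1] toolY yaw 0.6 tilt 1.78 grip 0.274 F [-0.9  0.1 -2.8]
shift [-0.0139  0.0134  0.0828] turn 0.011 j [-0.    0.59 -0.71  1.47  0.38  1.2  -0.74]
[ 0.00989414  0.0294854  -0.99951624]
[284.  96.] 1455 (array([507.7, 370. ]), array([25.5, 66.7]), 86.3) 27.0
[224. 239.] 585 (array([449.9, 253.5]), array([27.1, 30.2]), 77.1) 24.0
[362. 268.] 524 (array([569.8, 228.8]), array([28.2, 27.7]), 23.8) 23.0
[755. 373.] 1019 (array([955.5, 112.8]), array([ 49.2, 111.6]), 0.9) 38.0
[264. 371.] 519 (array([475.5, 127. ]), array([28. , 33.6]), 44.4) 23.0
```

View pics/w12.png

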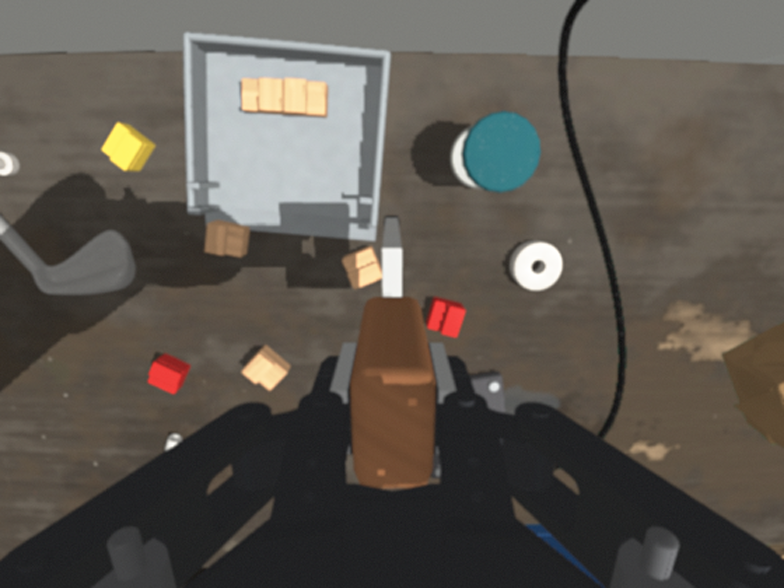

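View pics/s12.png

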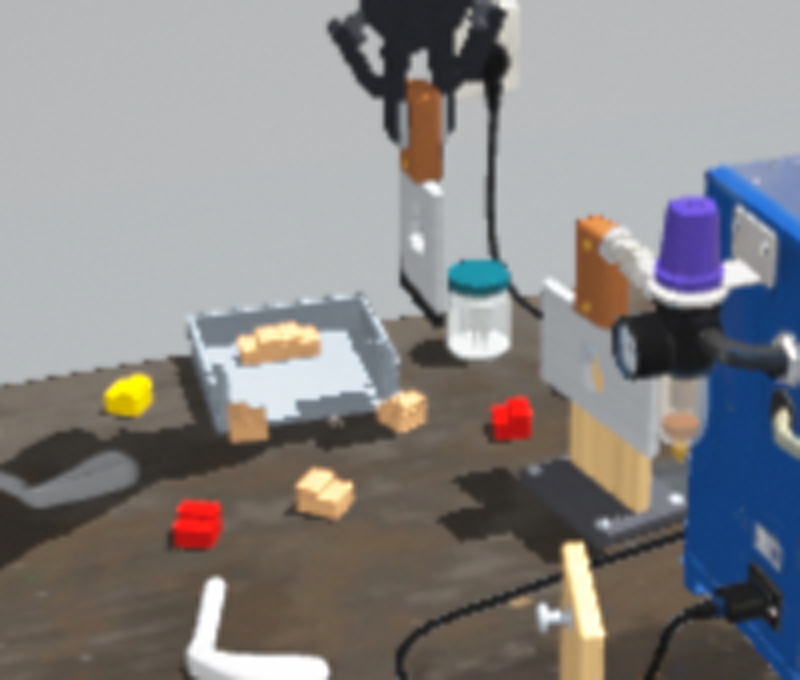

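Request:
{"api": "play_rows", "payload": {"motion": [-0.025, 0.01, 0.01, 0, 0, 0, 0, 0.018, 0, 0, 0, 0, 0.02, 0, 0, 0, 0, 0.015, 0, 0, 0, 0, 0.006, 0, 0]}}

```text
time: 14.47
tcp_pos: [606.8, 219.7, 161.7]
orientation: [0.692, 0.722, 0.017, -0.005]
ft_force: [-0.5, -0.4, -2.8]
grip_width: 0.272
```

Run:
```python
from h import *
goto((606,215,147),0)
s,p,Rm=pose();print(Rm[:,2])
```

```text
t 14.47 tcp [606.8 219.7 161.7] toolY yaw 2.39 tilt 2.04 grip 0.272 F [-0.5 -0.4 -2.8]
shift [-0.0051 -0.0012  0.0145] turn 0.042 j [ 0.02  0.65 -0.69  1.56  0.43  1.06 -0.72]
[ 0.01582318  0.03183665 -0.99936783]
```

Request:
{"api": "play_rows", "payload": {"motion": [-0.005, 0, 0.008, 0.04, 0, 0, 0, 0.004, 0, 0, 0, -0.005, 0, 0, 0]}}

```text
time: 14.72
tcp_pos: [601.7, 215.5, 148.0]
orientation: [0.704, 0.71, 0.016, -0.006]
ft_force: [0.2, -0.8, -1.6]
grip_width: 0.271
```

Run:
```python
from h import *
goto((606,215,147),0)
c=cam("wrist"); save(c,"w13.png",None,1.4);blocks(c)
```

```text
t 14.72 tcp [601.7 215.5 148. ] toolY yaw 0.51 tilt 1.99 grip 0.271 F [ 0.2 -0.8 -1.6]
shift [-0.0006  0.0043  0.001 ] turn 0.009 j [ 0.02  0.65 -0.67  1.6   0.44  1.02 -0.76]
[238.  29.] 2807 (array([507.6, 369.6]), array([25.5, 67.7]), 87.2) 27.0
[164. 223.] 1045 (array([449.9, 253.6]), array([26.2, 31.4]), 78.9) 24.0
[345. 261.] 902 (array([569.8, 228.7]), array([28., 28.]), 23.7) 23.0
[220. 390.] 795 (array([475.8, 127.7]), array([29.4, 33.4]), 45.9) 24.0
```

View pics/w13.png

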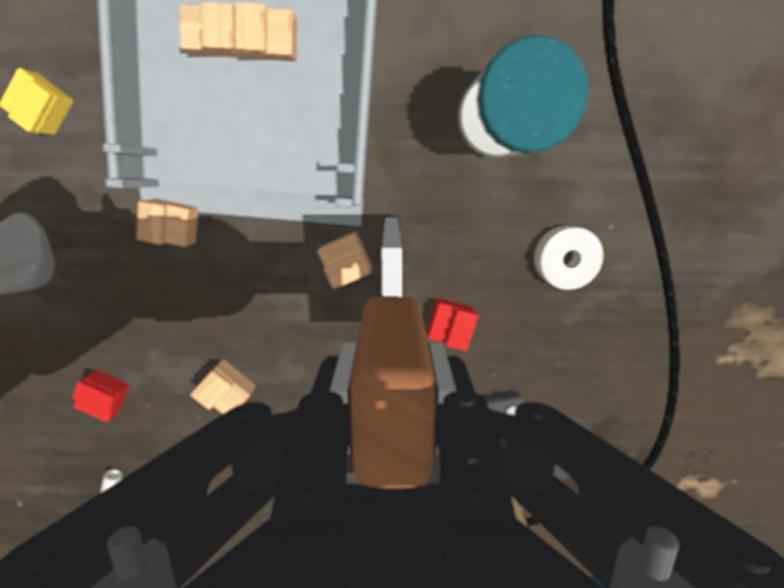

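Request:
{"api": "play_rows", "payload": {"motion": [0, -0.01, 0, 0, 0, 0, -0.01, 0, 0, 0, 0, -0.01, 0, 0, 0, 0, -0.01, 0, 0, 0, 0, -0.004, 0, 0, 0]}}

```text
time: 15.18
tcp_pos: [554.1, 217.8, 151.7]
orientation: [0.7, 0.713, 0.019, -0.005]
ft_force: [-0.8, -0.3, -2.7]
grip_width: 0.276
```

Run:
```python
from h import *
goto((552,215,147),0)
c=cam("wrist"); blocks(c)
```

```text
t 15.18 tcp [554.1 217.8 151.7] toolY yaw 1.03 tilt 2.22 grip 0.276 F [-0.8 -0.3 -2.7]
shift [-0.0029 -0.0022  0.0045] turn 0.018 j [ 0.03  0.59 -0.69  1.72  0.42  0.96 -0.8 ]
[319.  35.] 2732 (array([507.4, 370.1]), array([25.8, 67.4]), 86.0) 27.0
[236. 225.] 980 (array([449.9, 253.3]), array([26.9, 29.9]), 77.5) 23.0
[362. 255.] 801 (array([534.4, 234.4]), array([27. , 27.4]), 0.6) 23.0
[282. 391.] 696 (array([474.2, 128.7]), array([27.8, 30.7]), 45.3) 23.0
```

Request:
{"api": "play_rows", "payload": {"motion": [0, 0.012, 0, 0, 0, 0, 0, -0.03, 0, 0, 0, -0.01, -0.025, 0, 0, 0, -0.03, -0.01, 0, 0, 0, -0.035, 0, 0, 0]}}

```text
time: 15.65
tcp_pos: [494.9, 214.6, 219.0]
orientation: [0.701, 0.713, 0.021, -0.005]
ft_force: [-0.2, 0.9, -1.8]
grip_width: 0.274
```

Request:
{"api": "play_rows", "payload": {"motion": [0, -0.03, 0, 0, 0, 0, -0.03, 0, 0, 0, 0, 0, 0, 0, 0]}}

```text
time: 15.9
tcp_pos: [427.8, 214.7, 220.0]
orientation: [0.699, 0.715, 0.022, -0.004]
ft_force: [-1.0, -1.0, -2.4]
grip_width: 0.276
```

Run:
```python
from h import *
goto((413,222,147),0)
c=cam("wrist"); blocks(c); save(c,"w14.png",None,1.4)
```

```text
t 15.9 tcp [427.8 214.7 220. ] toolY yaw 1.31 tilt 2.55 grip 0.276 F [-1.  -1.  -2.4]
shift [ 0.005  -0.0165  0.0728] turn 0.023 j [ 0.09  0.34 -0.79  1.92  0.28  0.96 -0.81]
[494.  66.] 1603 (array([507.3, 369.8]), array([25.8, 67.8]), 86.9) 27.0
[415. 215.] 564 (array([449.9, 253.6]), array([26.2, 29.9]), 77.7) 24.0
[512. 240.] 559 (array([534.2, 234.9]), array([27.6, 27.1]), 0.9) 23.0
[443. 344.] 116 (array([481.4, 133.8]), array([10.4, 33.2]), 45.9) 23.0
[636. 416.] 674 (array([669.7,  62.3]), array([13. , 89.4]), 3.0) 38.0
```

View pics/w14.png

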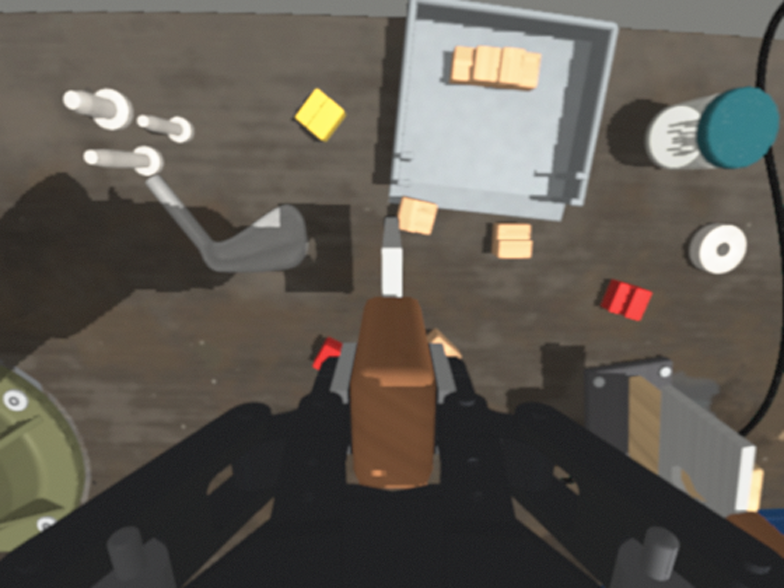

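Request:
{"api": "play_rows", "payload": {"motion": [0.003, -0.015, 0, 0.02, 0, 0, 0, 0.018, 0, 0, 0, 0, 0.018, 0, 0, 0, 0, 0.018, 0, 0, 0, 0, 0.008, 0, 0]}}

```text
time: 16.37
tcp_pos: [424.7, 222.4, 161.8]
orientation: [0.706, 0.707, 0.03, 0.0]
ft_force: [-0.1, 0.4, -2.4]
grip_width: 0.276
```

Run:
```python
from h import *
goto((413,220,147),0)
s,p,Rm=pose();print(Rm[:,2])
```

```text
t 16.37 tcp [424.7 222.4 161.8] toolY yaw 0.04 tilt 3.47 grip 0.276 F [-0.1  0.4 -2.4]
shift [-0.003  -0.0123  0.0141] turn 0.001 j [ 0.01  0.4  -0.74  2.02  0.37  0.79 -0.93]
[ 0.04330076  0.04232813 -0.998165  ]
```

Request:
{"api": "play_rows", "payload": {"motion": [-0.003, -0.014, 0, 0, 0, 0, -0.003, 0, 0, 0]}}

```text
time: 16.53
tcp_pos: [409.2, 219.8, 159.5]
orientation: [0.706, 0.707, 0.03, -0.0]
ft_force: [-0.6, -0.2, -2.6]
grip_width: 0.274
```

Run:
```python
from h import *
goto((413,220,147),0)
s,p,Rm=pose();print(Rm[:,2])
```

```text
t 16.53 tcp [409.2 219.8 159.5] toolY yaw 0.02 tilt 3.43 grip 0.274 F [-0.6 -0.2 -2.6]
shift [-0.0003  0.0033  0.0127] turn 0.0 j [ 0.01  0.38 -0.74  2.06  0.36  0.77 -0.94]
[ 0.04174289  0.0428541  -0.99820892]
```

Request:
{"api": "play_rows", "payload": {"motion": [0, 0, 0.004, 0, 0, 0, 0, 0.004, 0, 0, 0, 0, 0.002, 0, 0]}}

```text
time: 16.78
tcp_pos: [412.5, 221.3, 150.4]
orientation: [0.706, 0.707, 0.032, 0.0]
ft_force: [0.7, -0.0, -1.8]
grip_width: 0.272
```

Run:
```python
from h import *
goto((413,220,147),0)
s,p,Rm=pose();print(Rm[:,2])
c=cam("wrist"); blocks(c); save(c,"w15.png",None,1.4)
```

```text
t 16.78 tcp [412.5 221.3 150.4] toolY yaw 0.01 tilt 3.66 grip 0.272 F [ 0.7 -0.  -1.8]
shift [-0.0015  0.0004  0.0034] turn 0.0 j [-0.    0.4  -0.73  2.06  0.38  0.75 -0.96]
[ 0.04559341  0.04462953 -0.99796265]
[536.  49.] 2510 (array([507.2, 369.8]), array([24.9, 67.7]), 87.2) 27.0
[440. 234.] 873 (array([450. , 253.4]), array([26.5, 30.3]), 77.9) 24.0
[557. 262.] 888 (array([534.1, 234.5]), array([29.6, 28.1]), 1.5) 23.0
[483. 393.] 101 (array([485.6, 134.6]), array([ 7.2, 28.9]), 33.5) 23.0
[702. 457.] 1086 (array([670.8,  68.1]), array([12. , 79.6]), 5.6) 38.0
```

View pics/w15.png

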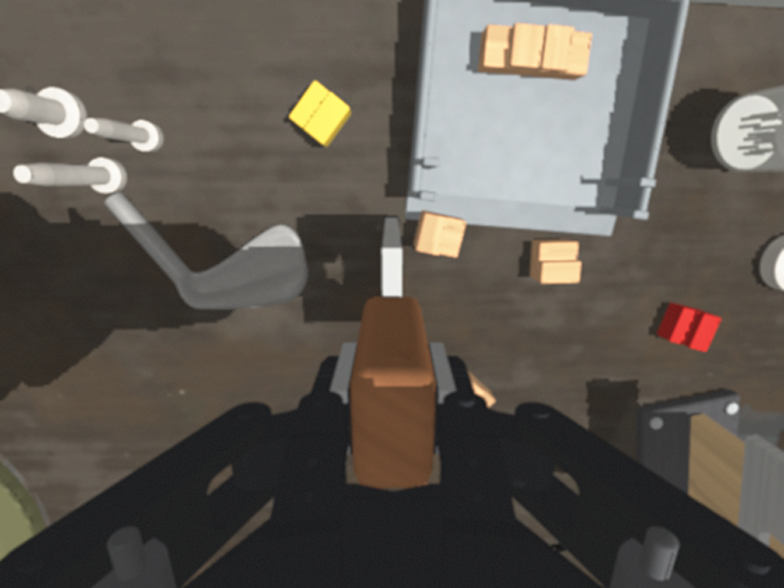

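Request:
{"api": "play_rows", "payload": {"motion": [0, 0.008, 0.001, 0, 0, 0, 0.01, 0, 0, 0, 0, 0.01, 0, 0, 0, 0, 0.01, 0, 0, 0, 0, 0.002, 0, 0, 0]}}

```text
time: 17.25
tcp_pos: [458.6, 221.5, 151.6]
orientation: [0.707, 0.707, 0.033, 0.001]
ft_force: [0.2, -0.2, -1.5]
grip_width: 0.273
```

Run:
```python
from h import *
goto((413,220,147),0)
s,p,Rm=pose();print(Rm[:,2])
c=cam("wrist"); blocks(c); save(c,"w16.png",None,1.4)
```

```text
t 17.25 tcp [458.6 221.5 151.6] toolY yaw -0.04 tilt 3.75 grip 0.273 F [ 0.2 -0.2 -1.5]
shift [-0.0016 -0.0457  0.0024] turn -0.001 j [ 0.01  0.45 -0.71  1.97  0.4   0.8  -0.92]
[ 0.04743045  0.04513815 -0.99785415]
[463.  48.] 2528 (array([507.6, 369.5]), array([25.7, 67.1]), 87.6) 27.0
[421. 234.] 835 (array([482.2, 253.6]), array([31.1, 26.3]), 0.2) 24.0
[493. 263.] 858 (array([534.4, 234.3]), array([28.4, 28.2]), 0.1) 23.0
[648. 440.] 559 (array([670.,  86.]), array([12.9, 42.6]), 7.3) 38.0
```

View pics/w16.png

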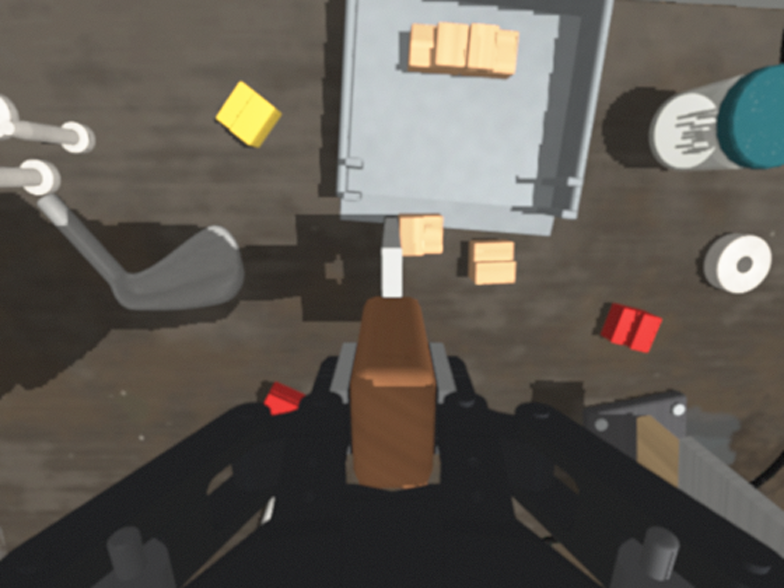

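Request:
{"api": "play_rows", "payload": {"motion": [0, -0.012, 0, 0, 0, 0, -0.005, -0.03, 0, 0, 0, 0, -0.03, 0, 0, -0.02, 0, -0.01, -0.11, 0, -0.03, 0, 0, -0.11, 0]}}

```text
time: 17.72
tcp_pos: [434.2, 174.1, 219.6]
orientation: [0.619, 0.784, 0.032, 0.001]
ft_force: [1.2, -1.9, -3.7]
grip_width: 0.272
```

Run:
```python
from h import *
goto((490,85,220),86)
s,p,Rm=pose();print(Rm[:,2])
```

```text
t 17.72 tcp [434.2 174.1 219.6] toolY yaw 13.36 tilt 3.61 grip 0.272 F [ 1.2 -1.9 -3.7]
shift [-0.0995  0.0337 -0.0024] turn -1.268 j [ 0.24  0.32 -0.86  1.95  0.28  0.93 -0.52]
[ 0.04115277  0.04776279 -0.9980106 ]
```

Request:
{"api": "play_rows", "payload": {"motion": [-0.03, 0.01, 0, 0, 0, -0.03, 0.01, 0, 0, 0, -0.03, 0.012, 0, 0, 0, 0, 0, 0, -0.115, 0, 0, 0, 0, -0.115, 0]}}

```text
time: 18.13
tcp_pos: [481.9, 86.6, 218.7]
orientation: [0.52, 0.853, 0.028, 0.007]
ft_force: [-0.0, 0.8, -1.9]
grip_width: 0.274
```

Request:
{"api": "play_rows", "payload": {"motion": [0, 0, 0, -0.115, 0, 0, 0, 0, -0.115, 0, 0, 0, 0, -0.115, 0, 0, 0, 0, -0.115, 0, 0, 0, 0, -0.115, 0]}}

```text
time: 18.55
tcp_pos: [475.3, 85.9, 217.5]
orientation: [0.243, 0.97, 0.022, 0.014]
ft_force: [-0.9, 0.4, -2.0]
grip_width: 0.276
```

Request:
{"api": "play_rows", "payload": {"motion": [0, 0, 0, -0.115, 0, 0, 0, 0, -0.115, 0, 0, 0, 0, -0.115, 0, 0, 0, 0, -0.1, 0, 0, 0, 0, 0, 0]}}

```text
time: 18.97
tcp_pos: [468.0, 87.0, 216.3]
orientation: [0.006, 1.0, 0.015, 0.017]
ft_force: [-0.2, -0.0, -2.2]
grip_width: 0.273
```

Run:
```python
from h import *
goto((488,85,150),86)
s,p,Rm=pose();print(Rm[:,2])
c=cam("wrist"); blocks(c); save(c,"w17.png",None,1.4)
```

```text
t 18.97 tcp [468.   87.  216.3] toolY yaw 89.35 tilt 2.65 grip 0.273 F [-0.2 -0.  -2.2]
shift [-0.0177 -0.0038  0.0669] turn 0.059 j [ 0.61  0.47 -1.22  1.93  0.51  1.05  0.74]
[ 0.03489693  0.03035371 -0.99892986]
[ 68. 175.] 177 (array([ 404.8, -164.7]), array([35.8,  8.7]), 88.7) 20.0
[434. 254.] 631 (array([474.9, 127.7]), array([27.6, 33.2]), 45.3) 24.0
[578. 260.] 554 (array([482.5, 253.4]), array([26.9, 30.8]), 90.0) 24.0
[699. 284.] 1195 (array([506.6, 369.9]), array([27.6, 67.6]), 85.3) 26.0
[ 40. 319.] 687 (array([ 520. , -221.6]), array([68.7, 12.4]), 64.5) 38.0
[547. 316.] 488 (array([533.8, 233.5]), array([28.2, 28.4]), 0.5) 23.0
[ 70. 397.] 252 (array([ 610.3, -219.8]), array([11.5, 48.1]), 29.3) 16.0
```

View pics/w17.png

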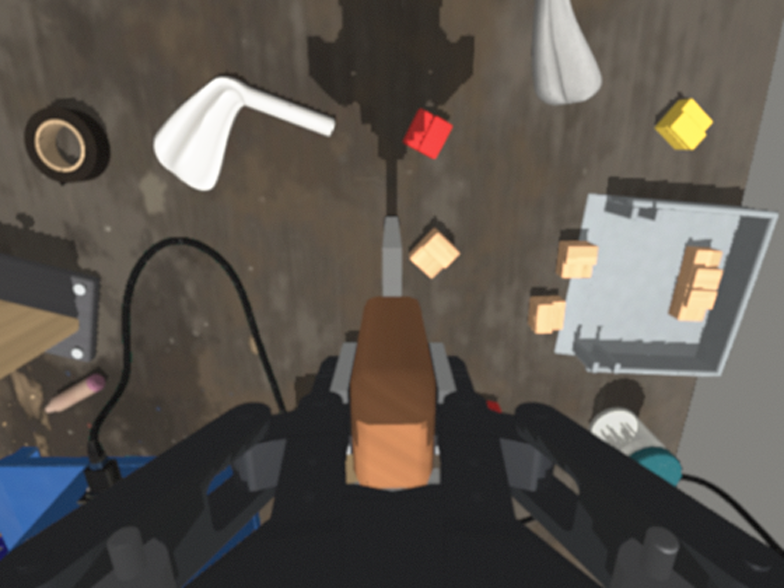

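Request:
{"api": "play_rows", "payload": {"motion": [-0.013, -0.004, 0.01, 0, 0, 0, 0, 0.018, 0, 0, 0, 0, 0.018, 0, 0, 0, 0, 0.012, 0, 0, 0, 0, 0.004, 0, 0]}}

```text
time: 19.43
tcp_pos: [481.5, 85.6, 153.9]
orientation: [0.018, 1.0, 0.014, 0.019]
ft_force: [-0.7, -0.1, -2.3]
grip_width: 0.279
```

Run:
```python
from h import *
goto((482,85,147),89)
s,p,Rm=pose();print(Rm[:,2])
```

```text
t 19.43 tcp [481.5  85.6 153.9] toolY yaw 87.98 tilt 2.7 grip 0.279 F [-0.7 -0.1 -2.3]
shift [-0.0003 -0.0008  0.0069] turn -0.018 j [ 0.52  0.56 -1.12  1.99  0.62  0.93  0.63]
[ 0.03763529  0.02821312 -0.99889319]
```

Request:
{"api": "play_rows", "payload": {"motion": [-0.001, 0.008, 0.004, 0, 0, -0.001, 0.012, 0.002, 0, 0, -0.001, 0.012, 0.001, 0, 0, -0.001, 0.012, 0.001, 0, 0, -0.001, 0.012, 0.001, 0, 0]}}

```text
time: 19.85
tcp_pos: [486.6, 140.0, 145.8]
orientation: [0.027, 0.999, 0.012, 0.017]
ft_force: [1.1, 0.6, -2.0]
grip_width: 0.271
```

Run:
```python
from h import *
goto((503,235,147),86)
c=cam("wrist"); save(c,"w18.png",None,1.4)
```

```text
t 19.85 tcp [486.6 140.  145.8] toolY yaw 86.89 tilt 2.34 grip 0.271 F [ 1.1  0.6 -2. ]
shift [-0.0112  0.0958  0.0015] turn 0.016 j [ 0.37  0.58 -1.07  1.96  0.64  0.94  0.51]
```

View pics/w18.png

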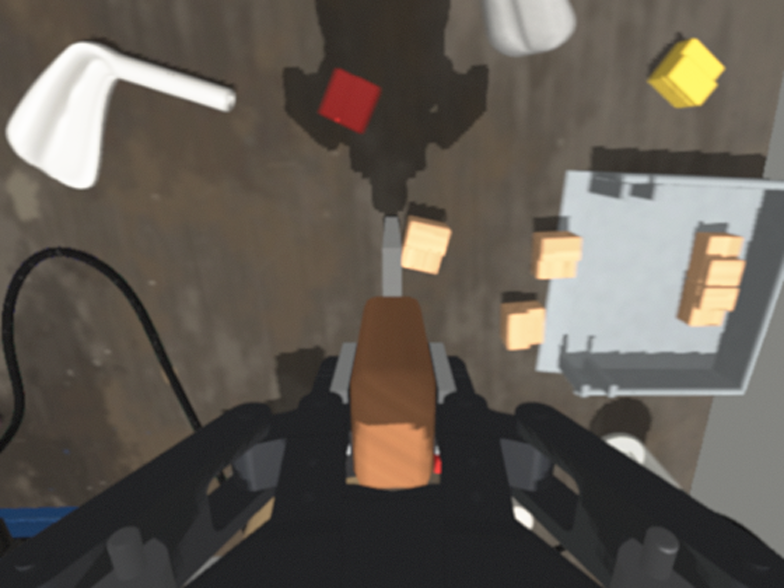

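Request:
{"api": "play_rows", "payload": {"motion": [-0.002, 0.012, 0, 0, 0, -0.002, 0.012, 0, 0, 0, -0.002, 0.012, 0, 0, 0, -0.002, 0.012, 0, 0, 0, -0.001, 0.006, 0, 0, 0]}}

```text
time: 20.32
tcp_pos: [497.5, 197.3, 149.9]
orientation: [0.032, 0.999, 0.012, 0.018]
ft_force: [-0.5, 0.5, -2.3]
grip_width: 0.276
```

Run:
```python
from h import *
goto((505,235,147),86)
c=cam("wrist"); save(c,"w19.png",None,1.4)
```

```text
t 20.32 tcp [497.5 197.3 149.9] toolY yaw 86.4 tilt 2.43 grip 0.276 F [-0.5  0.5 -2.3]
shift [-0.005  0.038  0.004] turn 0.007 j [ 0.24  0.61 -1.04  1.88  0.64  0.98  0.42]
```

View pics/w19.png

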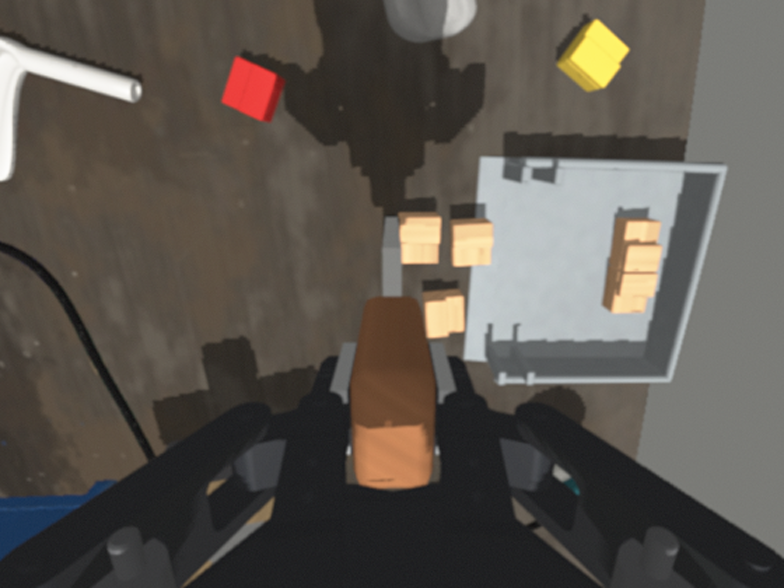

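Request:
{"api": "play_rows", "payload": {"motion": [-0.001, 0.01, 0, 0, 0, 0, 0.01, 0, 0, 0, 0, 0.01, 0, 0, 0, 0, 0.01, 0, 0, 0, 0, 0.01, 0, 0, 0]}}

```text
time: 20.78
tcp_pos: [501.5, 245.4, 151.1]
orientation: [0.035, 0.999, 0.009, 0.017]
ft_force: [0.3, -0.9, -1.9]
grip_width: 0.271
```

Run:
```python
from h import *
goto((507,298,148),86)
c=cam("wrist"); save(c,"w20.png",None,1.4)
```

```text
t 20.78 tcp [501.5 245.4 151.1] toolY yaw 86.01 tilt 2.25 grip 0.271 F [ 0.3 -0.9 -1.9]
shift [-0.0017  0.0528  0.0042] turn 0.0 j [ 0.13  0.63 -1.02  1.82  0.65  1.02  0.35]
```

View pics/w20.png

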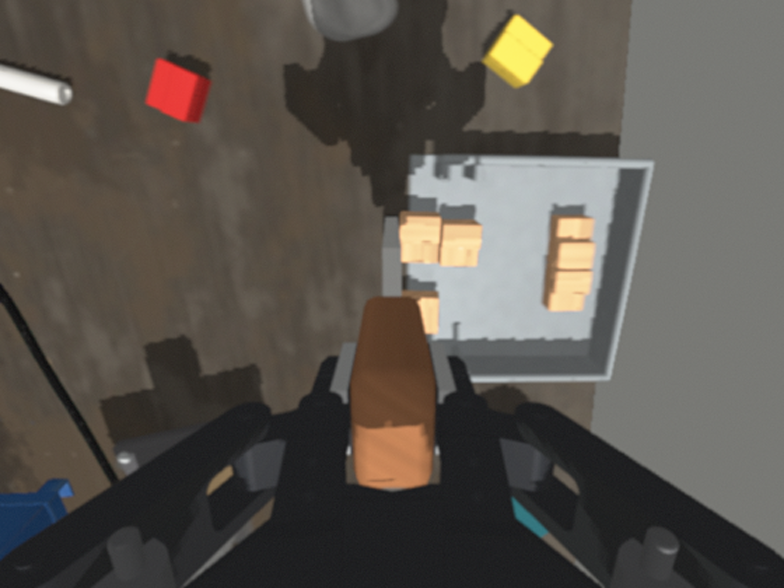

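Request:
{"api": "play_rows", "payload": {"motion": [0, 0.01, 0, 0, 0, 0, 0.01, 0, 0, 0, 0, 0.01, 0, 0, 0, 0, 0.01, 0, 0, 0, 0, 0.008, 0, 0, 0]}}

```text
time: 21.25
tcp_pos: [504.6, 298.9, 152.2]
orientation: [0.034, 0.999, 0.01, 0.017]
ft_force: [-0.9, -0.3, -2.7]
grip_width: 0.277
```

Run:
```python
from h import *
goto((507,300,148),86)
c=cam("wrist"); save(c,"w21.png",None,1.4)
```

```text
t 21.25 tcp [504.6 298.9 152.2] toolY yaw 86.08 tilt 2.26 grip 0.277 F [-0.9 -0.3 -2.7]
shift [-0.0022  0.0012  0.0043] turn 0.001 j [ 0.02  0.66 -1.    1.75  0.65  1.05  0.29]
```

View pics/w21.png

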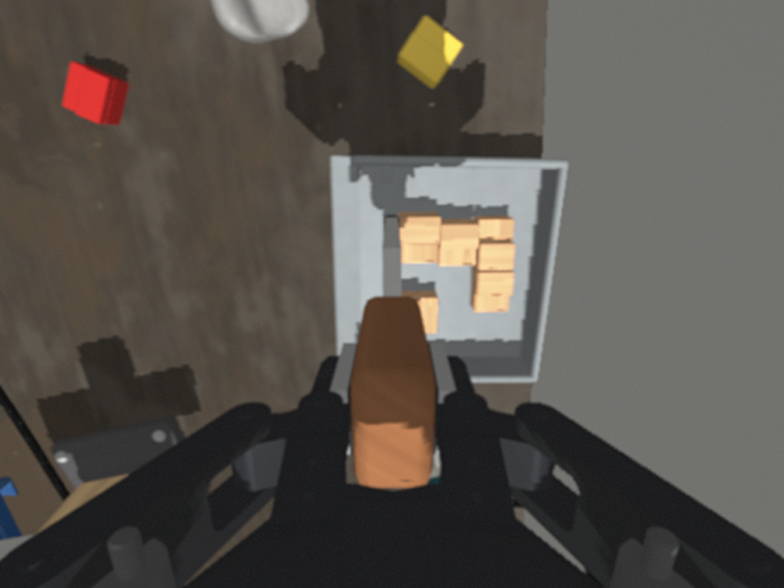

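Request:
{"api": "play_rows", "payload": {"motion": [0, 0.008, 0, 0, 0, 0, 0, 0, 0, 0, 0, -0.012, 0, 0, 0, 0, -0.015, -0.005, 0, 0, 0, -0.015, -0.02, 0, 0]}}

```text
time: 21.72
tcp_pos: [498.9, 268.7, 173.9]
orientation: [0.03, 0.999, 0.011, 0.015]
ft_force: [0.3, -0.6, -2.0]
grip_width: 0.272
```

Request:
{"api": "play_rows", "payload": {"motion": [0, -0.02, -0.025, 0, 0, 0, -0.03, -0.02, 0, 0, 0, -0.03, -0.01, 0, 0, 0, -0.035, 0, 0, 0, 0, -0.035, 0, 0, 0]}}

```text
time: 22.13
tcp_pos: [486.9, 113.7, 230.2]
orientation: [0.028, 0.999, 0.012, 0.016]
ft_force: [0.8, -0.8, -2.8]
grip_width: 0.274
```

```bash
cat >> h.py <<'E'
PO=np.array([509.9,341.8]); PY=np.radians(85.6)
def pan(P):
    d=np.asarray(P,float)[...,:2]-PO; return np.stack([d[...,0]*np.cos(PY)+d[...,1]*np.sin(PY),-d[...,0]*np.sin(PY)+d[...,1]*np.cos(PY)],-1)
E
python3 - <<'E'
from h import *
goto((507,100,220),-17.4)
s,p,Rm=pose();print(Rm[:,2])
c=cam("wrist"); save(c,"w22.png",None,1.4); blocks(c)
c2=cam("top"); save(c2,"t22.png",None,1.4)
W=cloud(c);H=hsv(c)
m=((H[...,0]>8)&(H[...,0]<25)&(H[...,1]>60)&(W[...,2]>18)&(W[...,2]<38)&(W[...,1]>260)&(W[...,0]>400))
Q=pan(W[m]);print("pan x range",Q[:,0].min(),Q[:,0].max(),"y",Q[:,1].min(),Q[:,1].max())
E
```

```text
t 22.13 tcp [486.9 113.7 230.2] toolY yaw 86.85 tilt 2.33 grip 0.274 F [ 0.8 -0.8 -2.8]
shift [-0.0205 -0.0128  0.0105] turn 1.82 j [ 0.52  0.48 -1.17  1.85  0.5   1.1   0.68]
[ 0.03354794  0.02280977 -0.99917679]
[ 44. 167.] 174 (array([ 404.4, -165.7]), array([ 8.7, 37.4]), 0.2) 20.0
[663. 240.] 2194 (array([505.1, 359.9]), array([84.8, 69. ]), 84.5) 27.0
[621. 287.] 452 (array([540.3, 330.1]), array([29. , 28.6]), 85.6) 26.0
[ 30. 309.] 450 (array([ 521.8, -216.9]), array([58.2,  9.6]), 65.4) 38.0
[ 58. 387.] 203 (array([ 611.4, -222.1]), array([11.7, 46. ]), 28.9) 16.0
pan x range -24.07853500753351 54.56694839323964 y -44.52000551808032 40.91115958622505
```

View pics/w22.png

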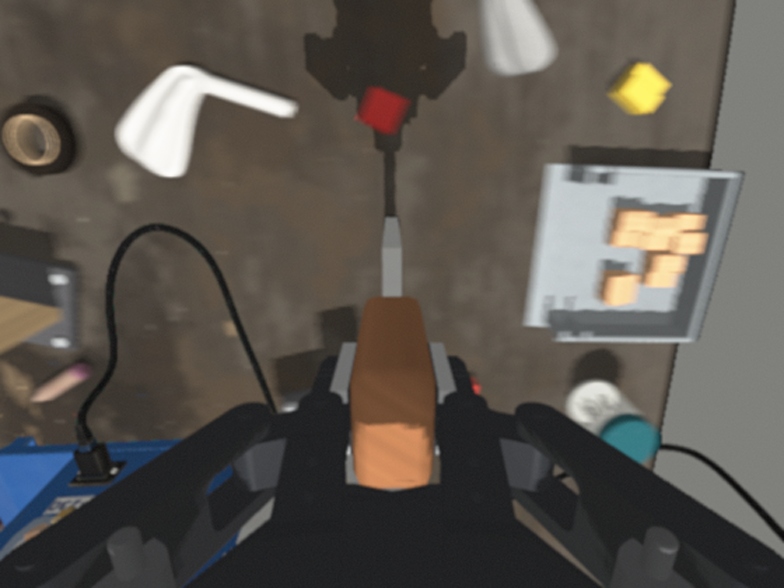

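View pics/t22.png

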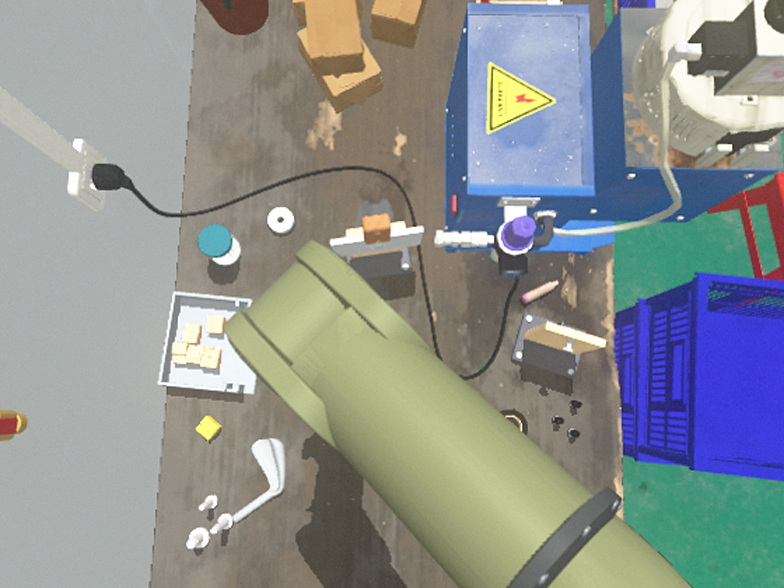

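Request:
{"api": "play_rows", "payload": {"motion": [0.002, -0.036, 0, 0, 0, 0.002, -0.036, 0, 0, 0, 0.002, -0.036, 0, 0, 0, 0.002, -0.036, 0, 0, 0, 0.002, -0.036, 0, 0, 0]}}

```text
time: 22.65
tcp_pos: [463.6, -70.6, 225.8]
orientation: [0.029, 0.999, 0.01, 0.017]
ft_force: [1.3, 0.0, -1.5]
grip_width: 0.279
```

```bash
cat >> h.py <<'E'
S=np.array([511,-231.7,130.]); p0=np.array([510.9,-231.4,180.1]); R0=R.from_quat([0.806,0.592,0.007,0.011]).as_matrix()
vt=R0.T@(S-p0)
def hang(lift,back,yaw=-17.4):
    s,p,Rm=pose()
    # error of slot_end vs wanted, world
    cur=p+Rm@vt; a=np.radians(yaw); n=np.array([np.cos(a),np.sin(a),0])
    want=S+np.array([0,0,lift])-back*n
    d=(want-cur); print("slot_end",cur.round(1),"want",want.round(1),"z-axis err", (Rm@R0.T@np.array([0,0,1])).round(3))
    goto(p+d,yaw)
E
python3 - <<'E'
from h import *
hang(24.5,60)
E
```

```text
slot_end [465.5 -70.8 175.7] want [ 453.7 -213.8  154.5] z-axis err [-0.032  0.007  0.999]
t 22.65 tcp [463.6 -70.6 225.8] toolY yaw 86.69 tilt 2.26 grip 0.279 F [ 1.3  0.  -1.5]
shift [ 0.0041 -0.1438  0.0182] turn 1.817 j [ 0.97  0.47 -1.25  1.92  0.49  1.08  1.04]
```

Request:
{"api": "play_rows", "payload": {"motion": [0, -0.02, 0, 0.12, 0, 0, -0.02, 0, 0.12, 0, 0, -0.02, 0, 0.12, 0, 0, 0, 0, 0.12, 0, 0, 0, 0, 0.12, 0]}}

```text
time: 23.07
tcp_pos: [445.5, -147.3, 221.6]
orientation: [0.336, 0.942, 0.011, 0.011]
ft_force: [0.3, 1.1, -2.1]
grip_width: 0.272
```

Request:
{"api": "play_rows", "payload": {"motion": [0, 0, 0, 0.12, 0, 0, 0, 0, 0.12, 0, 0, 0, 0, 0.12, 0, 0, 0, 0, 0.12, 0, 0, 0, 0, 0.12, 0]}}

```text
time: 23.48
tcp_pos: [440.7, -152.5, 220.9]
orientation: [0.609, 0.793, 0.012, 0.007]
ft_force: [-0.1, 0.7, -2.7]
grip_width: 0.27
```

Request:
{"api": "play_rows", "payload": {"motion": [0, 0, 0, 0.12, 0, 0, 0, 0, 0.12, 0, 0, 0, 0, 0.12, 0, 0, 0, 0, 0.12, 0, 0, 0, 0, 0.12, 0]}}

```text
time: 23.9
tcp_pos: [436.7, -155.0, 220.7]
orientation: [0.823, 0.568, 0.012, 0.004]
ft_force: [-0.5, -0.0, -2.8]
grip_width: 0.274
```

Run:
```python
from h import *
hang(24.5,60)
```

```text
slot_end [ 436.8 -154.4  170.6] want [ 453.7 -213.8  154.5] z-axis err [ 0.    -0.018  1.   ]
t 23.9 tcp [ 436.7 -155.   220.7] toolY yaw -20.77 tilt 1.4 grip 0.274 F [-0.5 -0.  -2.8]
shift [-0.0497  0.0366  0.0161] turn -0.059 j [ 0.85  0.31 -0.73  1.93  0.24  0.96 -0.35]
```

Request:
{"api": "play_rows", "payload": {"motion": [-0.015, 0.012, 0, -0.05, 0, -0.015, 0.01, 0.004, 0, 0, -0.012, 0.008, 0.004, 0, 0, -0.002, 0, 0.004, 0, 0, 0, 0, 0, 0, 0]}}

```text
time: 24.32
tcp_pos: [448.8, -210.8, 207.5]
orientation: [0.812, 0.583, 0.01, 0.004]
ft_force: [1.1, 0.5, -2.8]
grip_width: 0.273
```

Run:
```python
from h import *
hang(24.5,60)
c=cam("side"); save(c,"s23.png",(220,120,400,320),3.3)
c=cam("wrist"); save(c,"w23.png",None,1.4)
np.savez("w23.npz",**{k:c[k] for k in c})
```

```text
slot_end [ 448.8 -210.3  157.4] want [ 453.7 -213.8  154.5] z-axis err [ 0.002 -0.015  1.   ]
t 24.32 tcp [ 448.8 -210.8  207.5] toolY yaw -18.64 tilt 1.29 grip 0.273 F [ 1.1  0.5 -2.8]
shift [-0.0017  0.0057  0.003 ] turn -0.022 j [ 0.91  0.38 -0.7   1.88  0.28  0.97 -0.25]
```

View pics/w23.png

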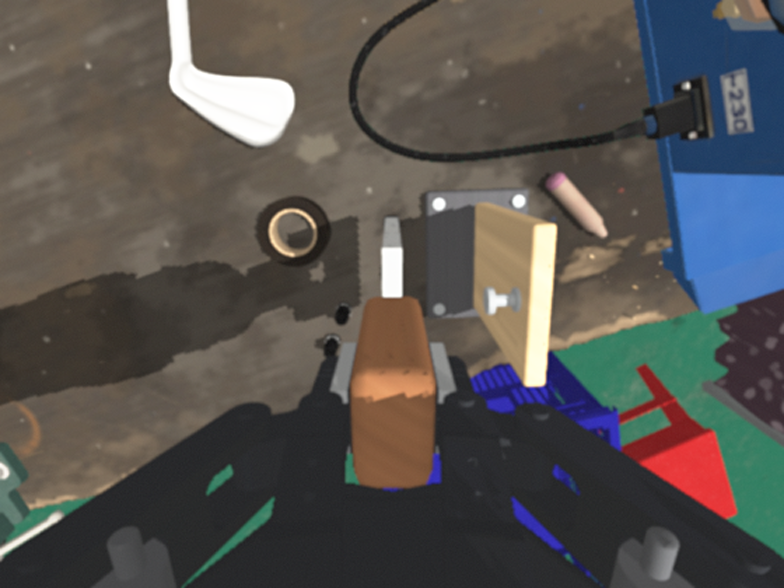

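View pics/s23.png

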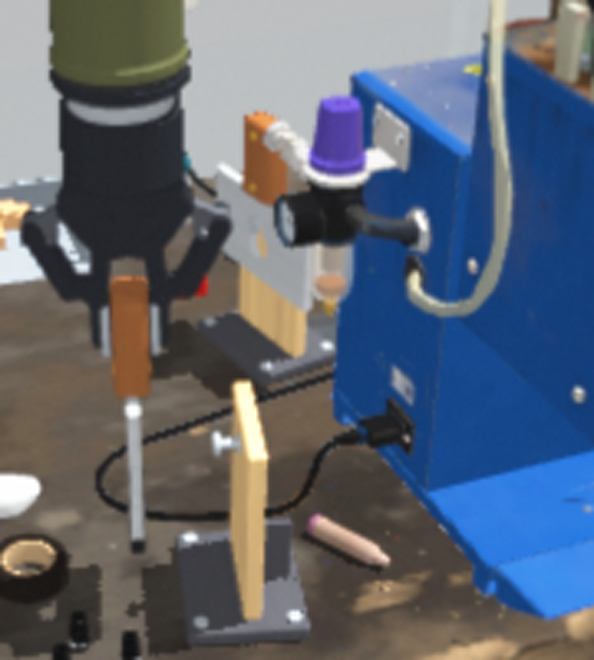

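Run:
```python
from h import *
c=dict(np.load("w23.npz")); W=cloud(c)
save(c,"w23c.png",(320,150,410,290),5)
m=(np.hypot(W[...,0]-508,W[...,1]+231)<60)&(W[...,2]>115)&(W[...,2]<145)
a=np.radians(-17.4); n=np.array([np.cos(a),np.sin(a)]); t=np.array([-n[1],n[0]])
Q=W-S; f=Q[...,:2]@n; l=Q[...,:2]@t
mm=m&(f<-1)&(f>-25)&(abs(l)<25)
print(mm.sum()); 
for lo,hi in ((-16,-8),(-8,-1)):
    k=mm&(f>lo)&(f<hi); print(lo,hi,k.sum(), "lat",np.percentile(l[k],[2,50,98]).round(1),"z",np.percentile(W[k][:,2],[2,50,98]).round(1),"f",np.percentile(f[k],[2,50,98]).round(1))
# board front plane
k=(f>0)&(f<25)&(abs(l)<40)&(W[...,2]>30)&(W[...,2]<140); print("board f",np.percentile(f[k],[5,50,95]).round(1), "lat",np.percentile(l[(f>0)&(f<30)&(W[...,2]>60)&(W[...,2]<155)&(abs(l)<60)],[0.5,99.5]).round(1))
```

```text
228
-16 -8 161 lat [-7.3  0.3  6.7] z [123.4 134.1 137.6] f [-12.2 -11.3  -8.4]
-8 -1 67 lat [-3.1  0.6  2.9] z [128.9 132.2 133.7] f [-6.6 -4.1 -1.3]
board f [4.5 5.8 6.6] lat [-43.8  44.7]
```

View pics/w23c.png

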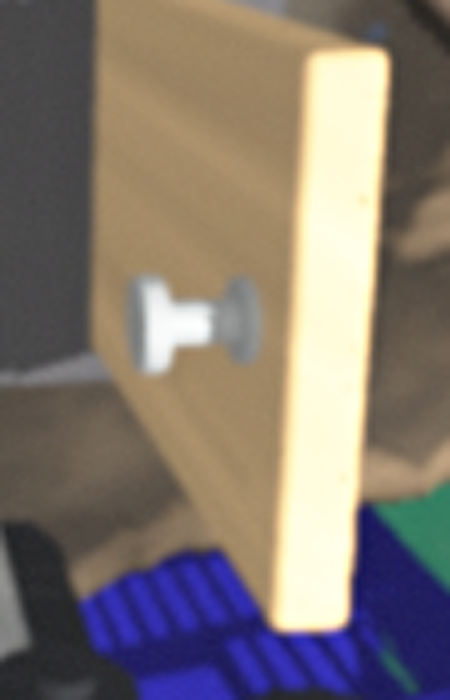

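Request:
{"api": "play_rows", "payload": {"motion": [-0.002, 0.01, 0.003, -0.02, 0, 0, 0.01, 0, 0, 0, 0, 0.006, 0, 0, 0, 0, 0, 0, 0, 0]}}

```text
time: 24.75
tcp_pos: [476.0, -219.1, 205.8]
orientation: [0.805, 0.594, 0.011, 0.005]
ft_force: [1.1, -0.5, -1.9]
grip_width: 0.274
```

Run:
```python
from h import *
hang(24.5,25)
```

```text
slot_end [ 476.  -218.6  155.7] want [ 487.1 -224.2  154.5] z-axis err [ 0.001 -0.015  1.   ]
t 24.75 tcp [ 476.  -219.1  205.8] toolY yaw -17.19 tilt 1.37 grip 0.274 F [ 1.1 -0.5 -1.9]
shift [-0.0021  0.0123  0.0014] turn 0.004 j [ 0.88  0.42 -0.7   1.82  0.31  0.99 -0.24]
```

Request:
{"api": "play_rows", "payload": {"motion": [-0.002, 0.009, 0.001, 0, 0, 0, 0, 0, 0, 0]}}

```text
time: 24.92
tcp_pos: [485.7, -223.4, 205.0]
orientation: [0.804, 0.594, 0.011, 0.005]
ft_force: [0.1, -0.5, -3.0]
grip_width: 0.273
```

Run:
```python
from h import *
hang(24.5,1)
```

```text
slot_end [ 485.8 -222.9  154.9] want [ 510.  -231.4  154.5] z-axis err [ 0.    -0.015  1.   ]
t 24.92 tcp [ 485.7 -223.4  205. ] toolY yaw -17.12 tilt 1.42 grip 0.273 F [ 0.1 -0.5 -3. ]
shift [-0.001   0.0257  0.001 ] turn 0.005 j [ 0.87  0.44 -0.69  1.79  0.32  1.   -0.24]
```

Request:
{"api": "play_rows", "payload": {"motion": [-0.001, 0.007, 0.001, 0, 0, 0, 0.007, 0, 0, 0]}}

```text
time: 25.08
tcp_pos: [498.9, -228.3, 204.2]
orientation: [0.804, 0.594, 0.011, 0.005]
ft_force: [0.1, -0.4, -1.5]
grip_width: 0.272
```

Run:
```python
from h import *
hang(24.5,1)
```

```text
slot_end [ 498.9 -227.9  154.1] want [ 510.  -231.4  154.5] z-axis err [ 0.001 -0.015  1.   ]
t 25.08 tcp [ 498.9 -228.3  204.2] toolY yaw -17.09 tilt 1.35 grip 0.272 F [ 0.1 -0.4 -1.5]
shift [-0.0001  0.0117 -0.0002] turn 0.005 j [ 0.85  0.46 -0.69  1.76  0.33  1.02 -0.25]
```

Request:
{"api": "play_rows", "payload": {"motion": [0, 0.006, 0, 0, 0, 0, 0.004, 0, 0, 0, 0, 0, 0, 0, 0]}}

```text
time: 25.33
tcp_pos: [510.6, -231.9, 204.2]
orientation: [0.804, 0.594, 0.011, 0.004]
ft_force: [0.0, -0.4, -1.8]
grip_width: 0.275
```

Run:
```python
from h import *
hang(0,0.5)
c=cam("side"); save(c,"s24.png",(250,180,350,330),5)
```

```text
slot_end [ 510.7 -231.4  154.1] want [ 510.5 -231.6  130. ] z-axis err [ 0.002 -0.015  1.   ]
t 25.33 tcp [ 510.6 -231.9  204.2] toolY yaw -17.09 tilt 1.35 grip 0.275 F [ 0.  -0.4 -1.8]
shift [-0.0005 -0.0006  0.0241] turn 0.005 j [ 0.84  0.48 -0.68  1.73  0.33  1.03 -0.25]
```

View pics/s24.png

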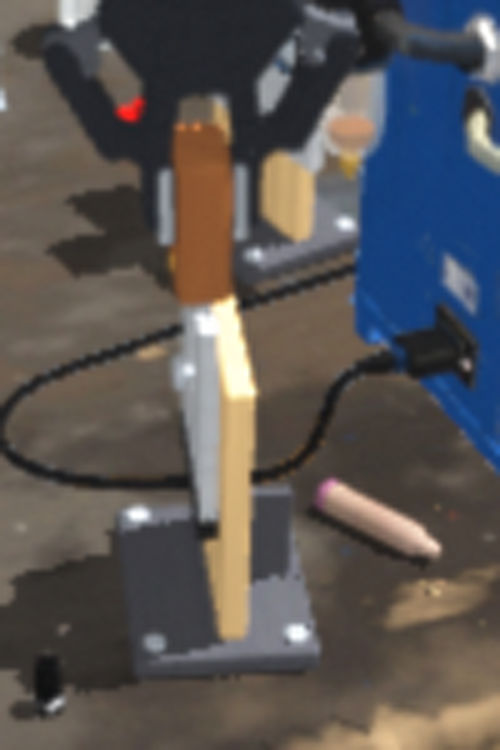

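Request:
{"api": "play_rows", "payload": {"motion": [0, -0.001, 0.006, 0, 0, 0, -0.001, 0.005, 0, 0]}}

```text
time: 25.55
tcp_pos: [509.2, -231.1, 193.2]
orientation: [0.804, 0.594, 0.011, 0.005]
ft_force: [0.3, 0.8, -2.5]
grip_width: 0.277
```

Run:
```python
from h import *
hang(0,0.5)
```

```text
slot_end [ 509.3 -230.6  143.1] want [ 510.5 -231.6  130. ] z-axis err [-0.    -0.015  1.   ]
t 25.55 tcp [ 509.2 -231.1  193.2] toolY yaw -17.09 tilt 1.43 grip 0.277 F [ 0.3  0.8 -2.5]
shift [-0.0007  0.0011  0.0131] turn 0.005 j [ 0.84  0.49 -0.68  1.75  0.34  1.01 -0.26]
```

Request:
{"api": "play_rows", "payload": {"motion": [-0.0005, 0, 0.006, 0, 0, 0, 0, 0.005, 0, 0, 0, 0, 0.001, 0, 0]}}

```text
time: 25.8
tcp_pos: [508.7, -231.3, 179.9]
orientation: [0.804, 0.594, 0.011, 0.005]
ft_force: [-4.1, 0.7, 15.6]
grip_width: 0.272
```

Run:
```python
from h import *
hang(0,0.5)
```

```text
slot_end [ 508.8 -230.9  129.8] want [ 510.5 -231.6  130. ] z-axis err [-0.    -0.014  1.   ]
t 25.8 tcp [ 508.7 -231.3  179.9] toolY yaw -17.09 tilt 1.43 grip 0.272 F [-4.1  0.7 15.6]
shift [-0.0001  0.0019 -0.0002] turn 0.005 j [ 0.83  0.5  -0.67  1.77  0.36  0.98 -0.27]
```

Request:
{"api": "play_rows", "payload": {"motion": [0, 0, 0, 0, 0.03, 0, 0, 0, 0, 0.04, 0, 0, 0, 0, 0.06, 0, 0, 0, 0, 0.085, 0, 0, 0, 0, 0.085]}}

```text
time: 26.22
tcp_pos: [509.1, -231.4, 179.9]
orientation: [0.804, 0.594, 0.012, 0.006]
ft_force: [-0.7, 1.4, -0.9]
grip_width: 0.871
```

Run:
```python
from h import *
hang(0,0.5)
c=cam("wrist"); save(c,"w25.png",None,1.4)
```

```text
slot_end [ 509.3 -231.   129.8] want [ 510.5 -231.6  130. ] z-axis err [-0.002 -0.014  1.   ]
t 26.22 tcp [ 509.1 -231.4  179.9] toolY yaw -17.09 tilt 1.5 grip 0.871 F [-0.7  1.4 -0.9]
shift [-0.0002  0.0014 -0.0002] turn 0.005 j [ 0.83  0.5  -0.67  1.77  0.36  0.97 -0.27]
```

View pics/w25.png

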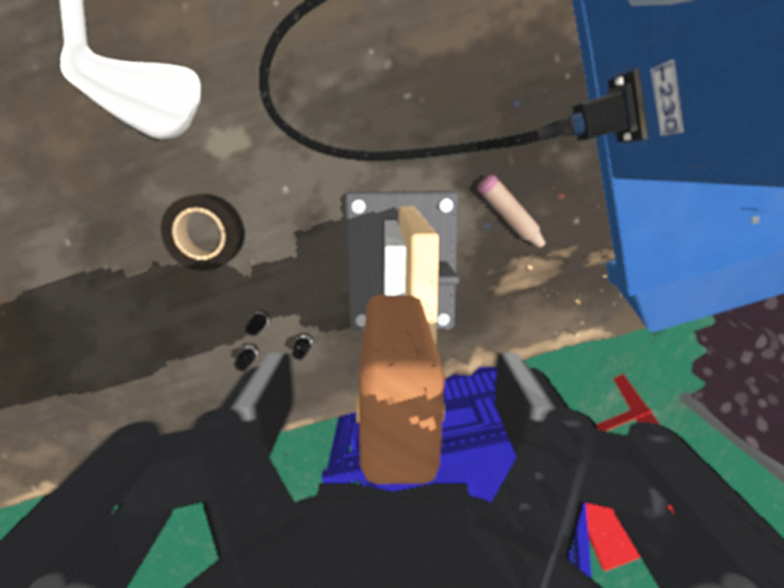

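Released and hanging. I'll go up and check it.

Request:
{"api": "play_rows", "payload": {"motion": [0, 0.001, -0.01, 0, 0.085, 0, 0, -0.025, 0, 0.085, 0, 0, -0.035, 0, 0.085, 0, 0, -0.035, 0, 0.085, 0, 0, -0.03, 0, 0.085]}}

```text
time: 26.68
tcp_pos: [503.2, -231.3, 315.6]
orientation: [0.804, 0.595, 0.009, -0.0]
ft_force: [1.1, -1.0, 0.4]
grip_width: 0.994
```

Run:
```python
from h import *
goto((600,45,310),9.5)
s,p,Rm=pose();print(Rm[:,2])
c=cam("wrist"); save(c,"w26.png",None,1.4); W=cloud(c);H=hsv(c)
m=(W[...,2]>216)&(W[...,2]<240)&(H[...,0]<18)&(H[...,1]>120)&(c["z_map"]>0)&(abs(W[...,0]-511)<60)
P=W[m];print(len(P),mar(P),P[:,2].mean())
c=cam("side"); save(c,"s26.png",(200,130,380,330),3.3)
```

```text
t 26.68 tcp [ 503.2 -231.3  315.6] toolY yaw -16.98 tilt 1.05 grip 0.994 F [ 1.1 -1.   0.4]
shift [0.2924 0.0118 0.0101] turn -0.462 j [ 0.88  0.39 -0.72  1.54  0.25  1.29 -0.17]
[ 0.01413711  0.0116053  -0.99983272]
1240 (array([ 510.1, -230. ]), array([38.7, 24.9]), 73.0) 223.8142917178234
```

View pics/s26.png

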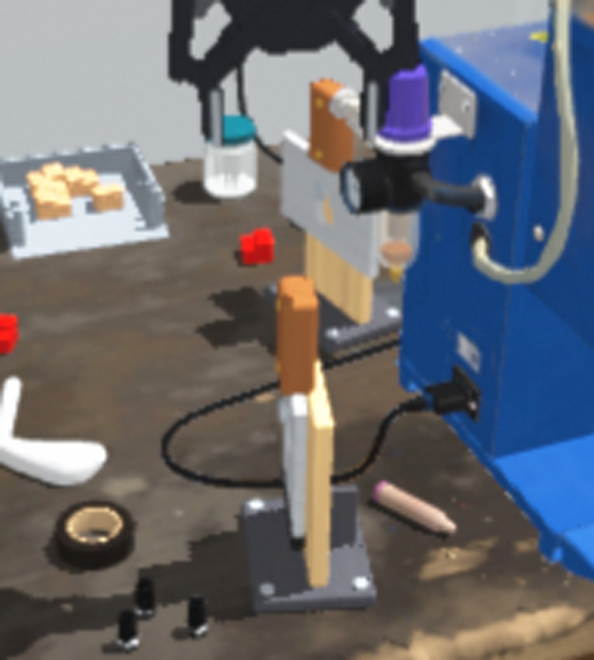

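Request:
{"api": "play_rows", "payload": {"motion": [0.035, -0.01, 0, 0, 0.085, 0.035, -0.01, 0, 0, 0.085, 0.035, -0.01, 0, 0, 0.085, 0.035, -0.01, 0, 0, 0.085, 0.035, -0.01, 0, 0, 0.085]}}

```text
time: 27.2
tcp_pos: [510.2, -54.7, 321.9]
orientation: [0.81, 0.587, 0.011, 0.006]
ft_force: [0.7, -0.9, 0.0]
grip_width: 0.993
```

Request:
{"api": "play_rows", "payload": {"motion": [0.03, -0.01, 0, 0, 0.085, 0.025, -0.008, 0, -0.1, 0.085, 0, 0, 0, -0.12, 0.085, 0, 0, 0, -0.12, 0.085, 0, 0, 0, -0.12, 0.085]}}

```text
time: 27.62
tcp_pos: [507.8, 19.4, 325.2]
orientation: [0.647, 0.763, 0.012, 0.009]
ft_force: [-0.7, -1.2, -0.5]
grip_width: 0.997
```

Run:
```python
from h import *
goto((600,55,300),9.5)
s,p,Rm=pose();print(Rm[:,2])
```

```text
t 27.62 tcp [507.8  19.4 325.2] toolY yaw 9.4 tilt 1.73 grip 0.997 F [-0.7 -1.2 -0.5]
shift [0.0201 0.0959 0.0281] turn -0.002 j [ 0.57  0.32 -0.91  1.65  0.27  1.27 -0.22]
[ 0.02958873  0.00599406 -0.99954419]
```

Request:
{"api": "play_rows", "payload": {"motion": [0.016, 0.02, 0, 0, 0.085, 0.01, 0.025, 0, 0, 0.085, 0, 0.025, 0, 0, 0.085, 0, 0.015, 0, 0, 0.085, 0, 0, 0, 0, 0.085]}}

```text
time: 28.03
tcp_pos: [588.7, 60.2, 328.7]
orientation: [0.643, 0.766, 0.011, 0.01]
ft_force: [-1.4, 0.3, -0.7]
grip_width: 0.996
```

Run:
```python
from h import *
goto((663,59.7,300),9.5)
c=cam("wrist"); save(c,"w27.png",None,1.4); W=cloud(c);H=hsv(c)
near=(abs(W[...,0]-663)<60)&(abs(W[...,1]-60)<60)
m=(W[...,2]>216)&(W[...,2]<240)&(H[...,0]<18)&(H[...,1]>120)&(c["z_map"]>0)&near
P=W[m];print(len(P),mar(P),P[:,2].mean())
a=np.radians(9.5); n=np.array([np.cos(a),np.sin(a)]); t=np.array([-n[1],n[0]])
m=(W[...,2]>138)&(W[...,2]<152)&near; P=W[m]; print("152",len(P),mar(P))
m=(W[...,2]>152)&(W[...,2]<162)&near&(H[...,1]<60); P=W[m]; print("plate top",len(P),mar(P) if len(P)>5 else 0)
```

```text
t 28.03 tcp [588.7  60.2 328.7] toolY yaw 9.92 tilt 1.7 grip 0.996 F [-1.4  0.3 -0.7]
shift [-0.0132  0.0722  0.0309] turn 0.007 j [ 0.39  0.47 -0.87  1.44  0.37  1.37 -0.32]
1080 (array([663. ,  60.2]), array([24.1, 39. ]), 10.2) 223.45811694459474
152 469 (array([670.9,  61.9]), array([ 22.9, 121.6]), 10.0)
plate top 454 (array([663.9,  60.3]), array([  8.6, 122.5]), 9.9)
```

View pics/w27.png

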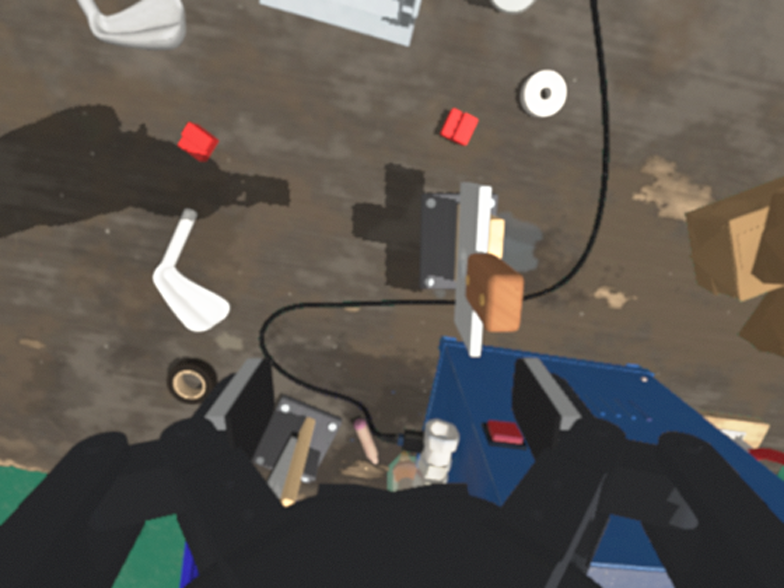

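Request:
{"api": "play_rows", "payload": {"motion": [-0.005, 0.02, 0, 0, 0.085, -0.005, 0.025, 0.005, 0, 0.085, 0, 0.018, 0.01, 0, 0.085, 0, 0, 0.01, 0, 0.085, 0, 0, 0, 0, 0.085]}}

```text
time: 28.5
tcp_pos: [649.8, 60.5, 306.0]
orientation: [0.643, 0.766, 0.009, 0.01]
ft_force: [-0.3, -0.6, -0.1]
grip_width: 0.995
```

Run:
```python
from h import *
goto((663,60.2,180),9.9)
s,p,Rm=pose();print(Rm[:,2])
```

```text
t 28.5 tcp [649.8  60.5 306. ] toolY yaw 10.02 tilt 1.56 grip 0.995 F [-0.3 -0.6 -0.1]
shift [-0.0021  0.0096  0.1263] turn 0.002 j [ 0.32  0.58 -0.83  1.31  0.44  1.4  -0.32]
[ 0.02719934  0.00129949 -0.99962918]
```

Request:
{"api": "play_rows", "payload": {"motion": [-0.002, 0.009, 0, 0, 0.085, 0, 0, 0.025, 0, 0.085, 0, 0, 0.025, 0, 0.085, 0, 0, 0.015, 0, 0.085, 0, 0, 0, 0, 0.085]}}

```text
time: 28.92
tcp_pos: [659.5, 58.8, 244.0]
orientation: [0.643, 0.766, 0.01, 0.012]
ft_force: [0.6, 0.0, 0.5]
grip_width: 0.997
```

Run:
```python
from h import *
goto((663,60.2,180),9.9)
s,p,Rm=pose();print(Rm[:,2])
c=cam("wrist"); save(c,"w28.png",None,1.4)
```

```text
t 28.92 tcp [659.5  58.8 244. ] toolY yaw 10.02 tilt 1.8 grip 0.997 F [0.6 0.  0.5]
shift [0.0011 0.0017 0.0641] turn 0.002 j [ 0.31  0.63 -0.81  1.4   0.48  1.28 -0.35]
[ 3.14645005e-02  1.31716533e-04 -9.99504861e-01]
```

View pics/w28.png

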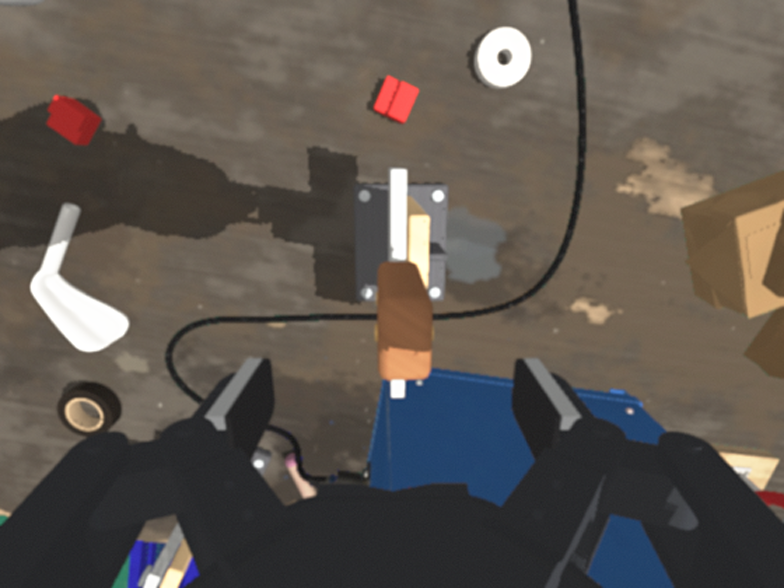

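Request:
{"api": "play_rows", "payload": {"motion": [0.001, 0.001, 0.02, 0, 0.085, 0, 0, 0.018, 0, 0.085, 0, 0, 0.012, 0, 0.085, 0, 0, 0.005, 0, 0.085, 0, 0, 0, 0, 0.085]}}

```text
time: 29.38
tcp_pos: [665.0, 60.4, 198.0]
orientation: [0.643, 0.765, 0.014, 0.016]
ft_force: [-0.3, -0.1, 0.1]
grip_width: 0.994
```

Run:
```python
from h import *
goto((663,60.2,180),9.9)
s,p,Rm=pose();print(Rm[:,2])
```

```text
t 29.38 tcp [665.   60.4 198. ] toolY yaw 9.94 tilt 2.5 grip 0.994 F [-0.3 -0.1  0.1]
shift [ 0.0003 -0.0028  0.0178] turn 0.001 j [ 0.31  0.67 -0.8   1.47  0.51  1.18 -0.39]
[ 0.04356353  0.00110257 -0.99905005]
```

Request:
{"api": "play_rows", "payload": {"motion": [0, -0.003, 0.012, 0, 0.085, 0, -0.001, 0.004, 0, 0.07]}}

```text
time: 29.55
tcp_pos: [663.1, 60.1, 184.7]
orientation: [0.643, 0.765, 0.016, 0.018]
ft_force: [-0.5, -1.3, -1.1]
grip_width: 0.881
```

Run:
```python
from h import *
goto((663,60.2,180),9.9)
s,p,Rm=pose();print(Rm[:,2])
c=cam("wrist"); save(c,"w29.png",None,1.4)
```

```text
t 29.55 tcp [663.1  60.1 184.7] toolY yaw 9.91 tilt 2.73 grip 0.881 F [-0.5 -1.3 -1.1]
shift [ 0.0001 -0.0003  0.0047] turn 0.0 j [ 0.31  0.67 -0.79  1.5   0.53  1.14 -0.4 ]
[ 0.04766069  0.0017411  -0.99886207]
```

View pics/w29.png

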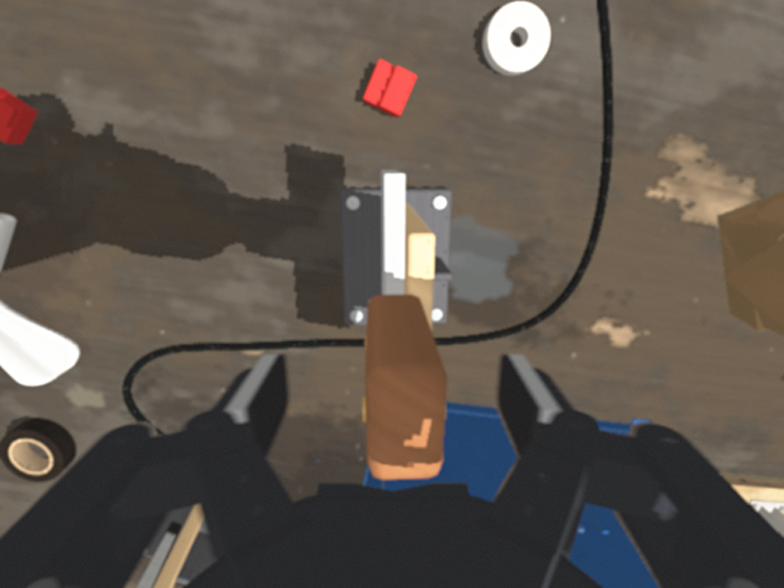

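Request:
{"api": "play_rows", "payload": {"motion": [0, 0.0005, 0, 0, 0.04, 0, 0, 0, 0, 0.025, 0, 0, 0, 0, 0.015, 0, 0, 0, 0, 0.0, 0, 0, 0, 0, 0.0]}}

```text
time: 30.02
tcp_pos: [664.5, 60.8, 188.8]
orientation: [0.643, 0.765, 0.017, 0.019]
ft_force: [-1.3, -0.6, -3.3]
grip_width: 0.271
```

Request:
{"api": "play_rows", "payload": {"motion": [0, 0, 0, 0, 0.0]}}

```text
time: 30.1
tcp_pos: [664.2, 60.8, 188.8]
orientation: [0.643, 0.765, 0.017, 0.019]
ft_force: [-0.3, -0.2, -1.3]
grip_width: 0.272
```

Run:
```python
from h import *
goto((663,60.2,180),9.9)
s,p,Rm=pose();print(Rm[:,2],s["orientation"],p)
c=cam("wrist"); save(c,"w30.png",None,1.4)
c=cam("side"); save(c,"s30.png",(250,120,350,250),5)
```

```text
t 30.1 tcp [664.2  60.8 188.8] toolY yaw 9.92 tilt 2.86 grip 0.272 F [-0.3 -0.2 -1.3]
shift [-0.0003 -0.0017  0.0087] turn 0.0 j [ 0.31  0.67 -0.79  1.49  0.52  1.15 -0.4 ]
[ 0.04994895  0.00175233 -0.99875023] [0.64318501 0.76530266 0.0167442  0.01856109] [664.16914359  60.7883219  188.77228965]
```

View pics/w30.png

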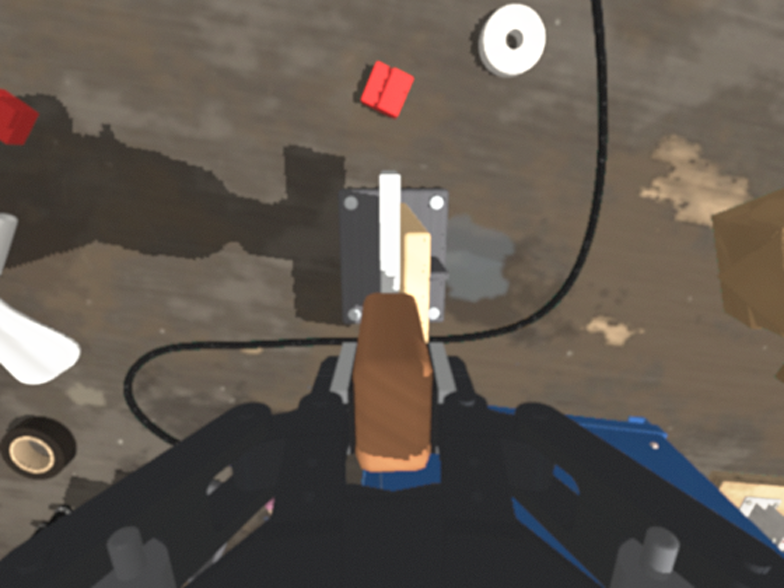

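View pics/s30.png

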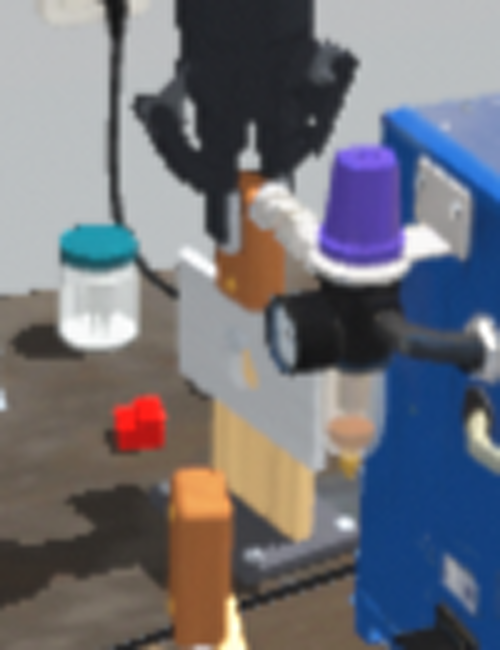

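Request:
{"api": "play_rows", "payload": {"motion": [0, 0, -0.008, 0, 0, 0, 0, -0.008, 0, 0, 0, 0, -0.006, 0, 0, 0, 0, 0, 0, 0]}}

```text
time: 30.53
tcp_pos: [663.6, 60.8, 212.4]
orientation: [0.643, 0.765, 0.017, 0.019]
ft_force: [0.1, -0.1, -1.5]
grip_width: 0.271
```

```bash
cat >> h.py <<'E'
def gate(c):
    """plate top strip of the held/hung gate in wrist camera"""
    W=cloud(c);H=hsv(c); s,p,Rm=pose()
    d=(W-p)@Rm
    m=(c["z_map"]>0)&(H[...,1]<60)&(H[...,2]>150)&(abs(d[...,1])<14)&(d[...,0]>20)&(d[...,0]<80)&(d[...,2]>5)&(d[...,2]<60)
    P=W[m]; zt=np.percentile(P[:,2],95); T=P[P[:,2]>zt-5]
    print("gate top strip n",len(T),"z",np.percentile(T[:,2],[10,50,90]).round(1),mar(T))
E
python3 - <<'E'
from h import *
goto((664.2,60.8,213.3),9.9)
c=cam("wrist"); gate(c)
s,p,Rm=pose();print(Rm[:,2])
c=cam("side"); save(c,"s31.png",(250,120,350,250),5)
E
```

```text
t 30.53 tcp [663.6  60.8 212.4] toolY yaw 9.93 tilt 2.9 grip 0.271 F [ 0.1 -0.1 -1.5]
shift [-0.0001  0.0007 -0.0008] turn 0.0 j [ 0.31  0.65 -0.8   1.46  0.5   1.19 -0.38]
gate top strip n 1097 z [177.4 178.3 179.1] (array([655.1, 104.2]), array([ 7.9, 48.8]), 10.3)
[ 0.05022585  0.00225397 -0.99873534]
```

View pics/s31.png

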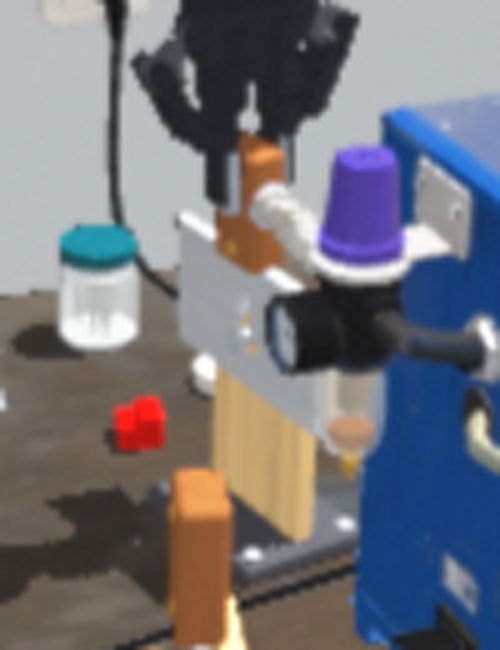

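Request:
{"api": "play_rows", "payload": {"motion": [0, -0.006, 0, 0, 0, 0, -0.006, 0, 0, 0]}}

```text
time: 30.8
tcp_pos: [651.3, 58.6, 210.1]
orientation: [0.643, 0.765, 0.017, 0.018]
ft_force: [0.0, -0.8, -2.6]
grip_width: 0.275
```

Run:
```python
from h import *
goto((664.2,60.8,213.3),9.9)
```

```text
t 30.8 tcp [651.3  58.6 210.1] toolY yaw 9.91 tilt 2.83 grip 0.275 F [ 0.  -0.8 -2.6]
shift [-0.      0.0132 -0.0026] turn 0.0 j [ 0.32  0.63 -0.81  1.5   0.5   1.17 -0.39]
```

Request:
{"api": "play_rows", "payload": {"motion": [0, -0.006, -0.002, 0, 0, 0, -0.01, -0.001, 0, 0, 0, -0.02, -0.001, 0, 0, 0, -0.025, -0.005, 0, 0, 0, -0.025, -0.01, 0, 0]}}

```text
time: 31.22
tcp_pos: [561.2, 43.0, 221.8]
orientation: [0.643, 0.765, 0.016, 0.016]
ft_force: [0.7, 0.0, -2.0]
grip_width: 0.272
```

Run:
```python
from h import *
goto((505.6,286,200),85.6)
s,p,Rm=pose();print(Rm[:,2])
c=cam("wrist"); save(c,"w32.png",None,1.4); gate(c)
c=cam("side"); save(c,"s32.png",(200,100,350,270),4)
```

```text
t 31.22 tcp [561.2  43.  221.8] toolY yaw 9.88 tilt 2.6 grip 0.272 F [ 0.7  0.  -2. ]
shift [ 0.249  -0.0141  0.0201] turn -1.322 j [ 0.44  0.49 -0.86  1.72  0.43  1.08 -0.39]
[ 0.04516625  0.00355817 -0.99897315]
gate top strip n 1061 z [186.9 187.7 188.5] (array([552.6,  86.5]), array([ 7.7, 48.5]), 10.2)
```

View pics/w32.png

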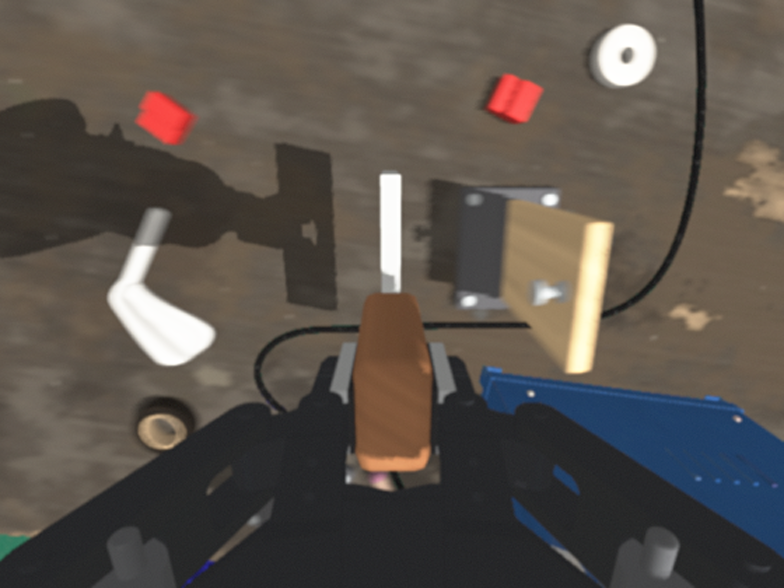

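View pics/s32.png

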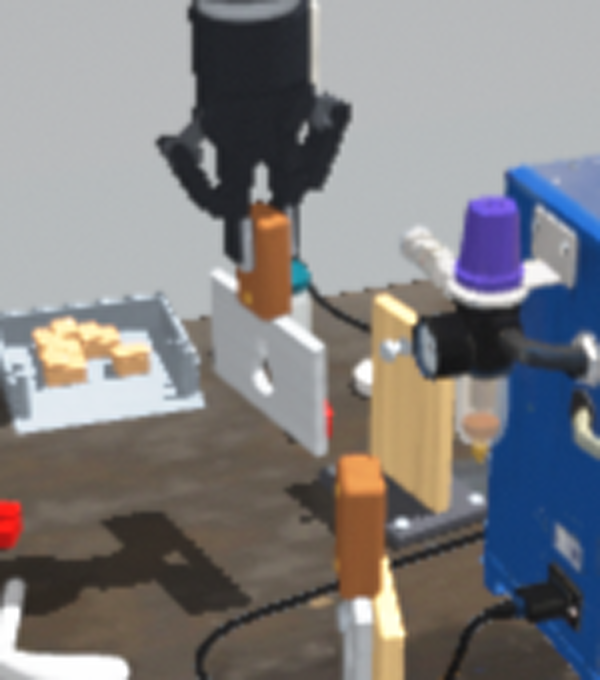

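Request:
{"api": "play_rows", "payload": {"motion": [0.03, 0, 0, 0, 0, 0.03, 0, 0, 0, 0, 0.03, 0, 0, 0, 0, 0.03, 0, 0, 0, 0, 0.02, 0, 0, -0.12, 0]}}

```text
time: 31.73
tcp_pos: [535.9, 175.6, 222.7]
orientation: [0.603, 0.797, 0.012, 0.021]
ft_force: [-0.5, 0.7, -2.0]
grip_width: 0.277
```

Request:
{"api": "play_rows", "payload": {"motion": [0, 0, 0, -0.12, 0, 0, 0, 0, -0.12, 0, 0, 0, 0, -0.12, 0, 0, 0, 0, -0.12, 0, 0, 0, 0, -0.12, 0]}}

```text
time: 32.15
tcp_pos: [532.8, 185.0, 224.1]
orientation: [0.328, 0.944, 0.008, 0.025]
ft_force: [-0.3, 0.2, -2.5]
grip_width: 0.272
```

Request:
{"api": "play_rows", "payload": {"motion": [0, 0, 0, -0.12, 0, 0, 0, 0, -0.12, 0, 0, 0, 0, -0.12, 0, 0, 0, 0, -0.12, 0, 0, 0, 0, -0.12, 0]}}

```text
time: 32.57
tcp_pos: [532.6, 184.5, 224.2]
orientation: [0.022, 0.999, -0.001, 0.027]
ft_force: [0.1, -0.2, -1.5]
grip_width: 0.274
```

Run:
```python
from h import *
goto((505.6,286,200),85.6)
s,p,Rm=pose();print(Rm[:,2])
c=cam("wrist"); save(c,"w33.png",None,1.4); gate(c); blocks(c)
```

```text
t 32.57 tcp [532.6 184.5 224.2] toolY yaw 87.44 tilt 3.1 grip 0.274 F [ 0.1 -0.2 -1.5]
shift [0.0328 0.1002 0.0225] turn 0.032 j [ 0.33  0.62 -1.22  1.72  0.66  1.22  0.48]
[ 0.05405186 -0.0022505  -0.99853559]Traceback (most recent call last):
  File "<stdin>", line 4, in <module>
  File "h.py", line 73, in gate
    P=W[m]; zt=np.percentile(P[:,2],95); T=P[P[:,2]>zt-5]
               ~~~~~~~~~~~~~^^^^^^^^^^^
    return _quantile_unchecked(
        a, q, axis, out, overwrite_input, method, keepdims, weights)
    return _ureduce(a,
                    func=_quantile_ureduce_func,
    ...<5 lines>...
                    overwrite_input=overwrite_input,
                    method=method)
    r = func(a, **kwargs)
    result = _quantile(arr,
                       quantiles=q,
    ...<2 lines>...
                       out=out,
                       weights=wgt)
    slices_having_nans = np.isnan(arr[-1, ...])
                                  ~~~^^^^^^^^^
IndexError: index -1 is out of bounds for axis 0 with size 0
```

View pics/w33.png

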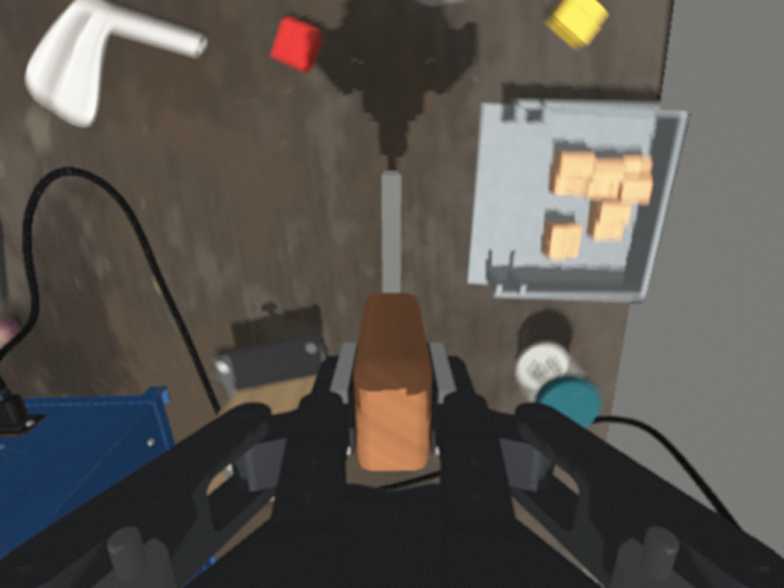

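Request:
{"api": "play_rows", "payload": {"motion": [0, 0, -0.03, 0, 0, 0, 0, -0.03, 0, 0]}}

```text
time: 32.78
tcp_pos: [527.9, 181.4, 279.1]
orientation: [0.02, 1.0, -0.003, 0.022]
ft_force: [1.3, 1.0, -1.4]
grip_width: 0.271
```

```bash
cat > t.py <<'E'
from h import *
s,p,Rm=pose();print(s["time"],p.round(1),Rm[:,2].round(4), s["qvel"].round(3), s["joint_pos"].round(3))
E
python3 t.py
```

```text
32.7833 [527.9 181.4 279.1] [ 0.0437 -0.006  -0.999 ] [ 0.131 -0.276 -0.203 -0.552 -0.376  0.674  0.316] [ 0.359  0.574 -1.26   1.628  0.598  1.336  0.543]
```

Request:
{"api": "play_rows", "payload": {"motion": [0, 0, 0, 0, 0, 0, 0, 0, 0, 0]}}

```text
time: 32.95
tcp_pos: [528.9, 183.0, 283.8]
orientation: [0.023, 0.999, -0.001, 0.025]
ft_force: [-0.2, -0.3, -2.5]
grip_width: 0.272
```

```bash
python3 t.py
```

```text
32.95 [528.9 183.  283.8] [ 0.0496 -0.0029 -0.9988] [ 0.004 -0.038 -0.01  -0.047 -0.023  0.014 -0.005] [ 0.36   0.568 -1.261  1.622  0.595  1.337  0.54 ]
```

Request:
{"api": "play_rows", "payload": {"motion": [0, 0, 0.004, 0, 0, 0, 0, 0.004, 0, 0, 0, 0, 0.004, 0, 0, 0, 0, 0.004, 0, 0, 0, 0, 0.004, 0, 0]}}

```text
time: 33.37
tcp_pos: [529.3, 182.0, 259.3]
orientation: [0.025, 0.999, -0.002, 0.024]
ft_force: [-0.3, 0.4, -2.9]
grip_width: 0.272
```

```bash
python3 t.py
```

```text
33.3667 [529.3 182.  259.3] [ 0.0482 -0.0052 -0.9988] [-0.022  0.058  0.044  0.102  0.061 -0.105 -0.059] [ 0.351  0.588 -1.244  1.663  0.619  1.292  0.513]
```

Request:
{"api": "play_rows", "payload": {"motion": [0, 0, -0.035, 0, 0, 0, 0, -0.028, 0, 0, 0, 0, -0.018, 0, 0, 0, 0, -0.01, 0, 0, 0, 0, -0.004, 0, 0]}}

```text
time: 33.78
tcp_pos: [523.3, 179.9, 349.7]
orientation: [0.025, 1.0, -0.004, 0.018]
ft_force: [0.7, 0.0, -2.8]
grip_width: 0.274
```

```bash
python3 t.py
```

```text
33.7833 [523.3 179.9 349.7] [ 0.0363 -0.0098 -0.9993] [-0.007 -0.027 -0.007 -0.089 -0.034  0.091  0.035] [ 0.369  0.521 -1.289  1.495  0.535  1.484  0.599]
```

Request:
{"api": "play_rows", "payload": {"motion": [0, 0, 0.004, 0, 0, 0, 0, 0.006, 0, 0, 0, 0, 0.006, 0, 0, 0, 0, 0.006, 0, 0, 0, 0, 0.006, 0, 0]}}

```text
time: 34.2
tcp_pos: [524.1, 178.8, 316.1]
orientation: [0.025, 1.0, -0.005, 0.017]
ft_force: [0.4, -0.6, -3.1]
grip_width: 0.272
```

```bash
python3 t.py
```

```text
34.2 [524.1 178.8 316.1] [ 0.0341 -0.0115 -0.9994] [-0.008  0.071  0.042  0.17   0.066 -0.168 -0.071] [ 0.367  0.544 -1.275  1.56   0.559  1.418  0.572]
```

Request:
{"api": "play_rows", "payload": {"motion": [0, 0, 0.006, 0, 0, 0, 0, 0.006, 0, 0, 0, 0, 0.006, 0, 0, 0, 0, 0.006, 0, 0, 0, 0, 0.006, 0, 0]}}

```text
time: 34.62
tcp_pos: [524.5, 177.3, 280.1]
orientation: [0.025, 1.0, -0.006, 0.015]
ft_force: [-0.6, -0.6, -2.4]
grip_width: 0.273
```

```bash
python3 t.py
```

```text
34.6167 [524.5 177.3 280.1] [ 0.0301 -0.0129 -0.9995] [-0.02   0.067  0.047  0.141  0.075 -0.156 -0.074] [ 0.361  0.573 -1.256  1.624  0.588  1.351  0.541]
```

```bash
cat > lean.py <<'E'
from h import *
c=cam("wrist"); W=cloud(c);H=hsv(c); s,p,Rm=pose()
d=(W-p)@Rm; z=c["z_map"]>0
org=z&(H[...,0]<18)&(H[...,1]>110)&(abs(d[...,1])<25)&(abs(d[...,0])<40)
b=d[org]; top=b[b[:,2]<np.percentile(b[:,2],3)+4]
print("block top: y",np.percentile(top[:,1],[2,50,98]).round(1),"z",np.median(top[:,2]).round(1),"x",np.percentile(top[:,0],[2,98]).round(1),len(top))
gr=z&(H[...,1]<70)&(abs(d[...,1])<16)&(d[...,0]>22)&(d[...,0]<72)&(d[...,2]>15)&(d[...,2]<60)
g=d[gr]
if len(g)>30:
    zt=np.percentile(g[:,2],5)
    t=g[g[:,2]<zt+6]
    print("plate top: y",np.percentile(t[:,1],[2,50,98]).round(1),"z",np.median(t[:,2]).round(1),"n",len(t),"x max",t[:,0].max().round(1))
    A=np.c_[t[:,0],np.ones(len(t))]; k=np.linalg.lstsq(A,t[:,1],rcond=None)[0]; kz=np.linalg.lstsq(A,t[:,2],rcond=None)[0]
    print("y vs x slope",k.round(4),"z vs x slope",kz.round(4))
print("toolz",Rm[:,2].round(4),"hist z",np.percentile(g[:,2],[2,10,50,90]).round(1) if len(g) else 0)
save(c,"lean.png",(200,90,360,350),2.3)
E
python3 lean.py
```

```text
block top: y [-10.8  -0.3  10.5] z -36.5 x [-16.5  19.1] 3992
plate top: y [-4.5 -0.4  3.3] z 33.1 n 1091 x max 70.3
y vs x slope [-0.01   -0.0955] z vs x slope [-1.60000e-03  3.31243e+01]
toolz [ 0.0287 -0.0137 -0.9995] hist z [31.7 32.2 33.1 33.9]
```

View pics/lean.png

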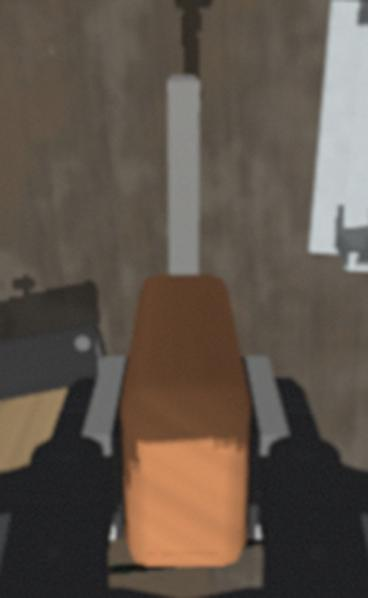

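```bash
cat > posts.py <<'E'
from h import *
import sys
for n in sys.argv[1:]:
    c=cam(n); W=cloud(c); z=c["z_map"]>0
    m=z&(W[...,1]>240)&(W[...,1]<430)&(W[...,0]>415)&(W[...,0]<600)
    Q=pan(W)
    k=m&(W[...,2]>30)&(W[...,2]<38); P=W[k]
    print(n,"walls",k.sum(),mar(P) if k.sum()>10 else 0)
    q=Q[k&(Q[...,0]>-20)]
    if len(q)>10: print(" wall pan x max",np.percentile(q[:,0],99.5).round(1),"y range",np.percentile(q[:,1],[0.5,99.5]).round(1))
    k=m&(W[...,2]>39)&(W[...,2]<50)
    for sgn in (-1,1):
        for lo,hi in ((-80,-56),(-56,-35)):
            kk=k&(Q[...,0]>lo)&(Q[...,0]<hi)&(sgn*Q[...,1]>55)
            if kk.sum()>3: print("  side",sgn,lo,kk.sum(),"x",np.percentile(Q[kk][:,0],[3,50,97]).round(1),"y",np.percentile(Q[kk][:,1],[3,50,97]).round(1))
E
python3 posts.py wrist top
python3 - <<'E'
from h import *
c=cam("wrist"); blocks(c); save(c,"w34.png",(310,50,520,230),3.8)
E
```

```text
wrist walls 1529 (array([509.8, 339.7]), array([135.3, 156.7]), 85.7)
 wall pan x max 64.4 y range [-77.8  78. ]
  side -1 -80 33 x [-69.3 -67.2 -64.6] y [-72.5 -67.3 -63. ]
  side -1 -56 24 x [-49.5 -47.9 -45.7] y [-71.9 -67.7 -63.6]
  side 1 -80 43 x [-69.7 -67.8 -65.4] y [62.6 67.2 71.8]
  side 1 -56 43 x [-49.2 -47.5 -44.5] y [63.3 67.9 72.5]
top walls 201 (array([440. , 357.1]), array([138.6,  50.4]), 62.2)
 wall pan x max 64.5 y range [22.2 77.4]
  side 1 -56 7 x [-48.2 -45.5 -43.1] y [68.  69.9 72. ]
[ 31. 127.] 147 (array([ 404.8, -165.8]), array([36.9,  9.4]), 89.9) 20.0
[586. 197.] 1950 (array([505.4, 359.9]), array([85.2, 67.9]), 84.0) 27.0
[550. 243.] 446 (array([540.1, 330.1]), array([29. , 27.8]), 85.9) 26.0
[ 32. 259.] 209 (array([ 528.7, -213.4]), array([47.2, 13.1]), 74.9) 38.0
[ 44. 328.] 193 (array([ 611.5, -221.8]), array([11.6, 50.2]), 29.1) 16.0
[288. 374.] 329 (array([671.9,  50.8]), array([ 2.1, 70.8]), 10.4) 38.0
```

View pics/w34.png

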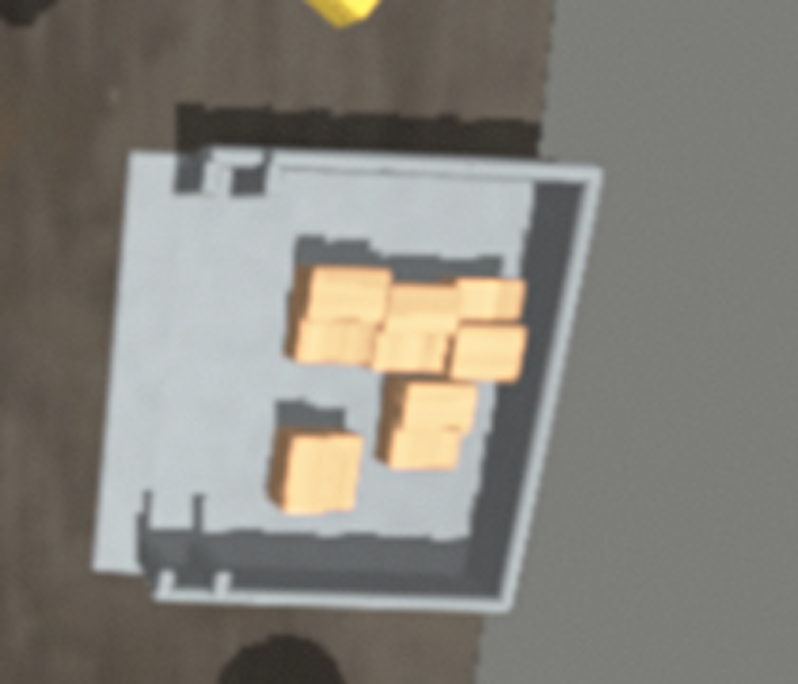

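```bash
sed -i 's/d\[...,0\]<72/d[...,0]<95/' lean.py; python3 lean.py
cat >> h.py <<'E'
G=np.array([505.6,285.3]); XO=0.0; LZ=112.5
def gatego(zl,back=0):
    s,p,Rm=pose(); off=Rm@np.array([XO,0,LZ]); cur=p+off
    n=np.array([np.cos(PY),np.sin(PY)])
    want=np.r_[G-back*n,zl]
    e=pan(cur); print("bottom",cur.round(1),"pan rel groove x",(e[0]+56.5).round(1),"y",e[1].round(1),"toolz",Rm[:,2].round(4))
    goto(p+(want-cur),85.7)
E
```

```text
block top: y [-11.5  -0.9   9.7] z -35.0 x [-16.1  19.5] 3991
plate top: y [-5.3 -1.1  2.6] z 34.5 n 1099 x max 70.8
y vs x slope [-0.0091 -0.8653] z vs x slope [-3.80000e-03  3.46675e+01]
toolz [ 0.0309 -0.0124 -0.9994] hist z [33.2 33.7 34.5 35.3]
```

```bash
sed -i 's/XO=0.0/XO=0.8/' h.py; python3 -c "
from h import *
gatego(90)"
```

```text
bottom [527.3 176.3 168.8] pan rel groove x -107.2 y -30.0 toolz [ 0.0309 -0.0124 -0.9994]
t 34.87 tcp [524.6 177.6 281.3] toolY yaw 87.11 tilt 1.91 grip 0.276 F [ 0.1 -0.7 -2.1]
shift [0.0296 0.1086 0.0768] turn 0.025 j [ 0.36  0.57 -1.26  1.62  0.59  1.35  0.54]
```

Slow, smooth moves to avoid adding tilt.

Request:
{"api": "play_rows", "payload": {"motion": [0.003, 0.01, 0.004, 0.005, 0, 0.003, 0.01, 0.005, 0.005, 0, 0.003, 0.01, 0.006, 0.005, 0, 0.003, 0.01, 0.006, 0.005, 0, 0.003, 0.01, 0.006, 0, 0]}}

```text
time: 35.28
tcp_pos: [516.1, 228.6, 256.0]
orientation: [0.039, 0.999, -0.005, 0.019]
ft_force: [0.4, -0.5, -2.5]
grip_width: 0.27
```

Request:
{"api": "play_rows", "payload": {"motion": [0.003, 0.01, 0.006, 0, 0, 0.003, 0.01, 0.006, 0, 0, 0.002, 0.008, 0.006, 0, 0, 0.002, 0.006, 0.005, 0, 0, 0.001, 0.003, 0.004, 0, 0]}}

```text
time: 35.7
tcp_pos: [508.8, 271.0, 229.2]
orientation: [0.038, 0.999, -0.003, 0.021]
ft_force: [-0.4, 0.3, -3.5]
grip_width: 0.276
```

```bash
python3 -c "
from h import *
gatego(70)"
```

```text
bottom [512.6 270.2 116.8] pan rel groove x -14.7 y -8.2 toolz [ 0.0408 -0.0076 -0.9991]
t 35.7 tcp [508.8 271.  229.2] toolY yaw 85.61 tilt 2.38 grip 0.276 F [-0.4  0.3 -3.5]
shift [0.0101 0.0147 0.0463] turn -0.002 j [ 0.14  0.63 -1.18  1.66  0.65  1.26  0.32]
```

Request:
{"api": "play_rows", "payload": {"motion": [0.002, 0.003, -0.035, 0, 0, 0.002, 0.003, -0.028, 0, 0, 0.002, 0.003, -0.018, 0, 0, 0.002, 0.002, -0.01, 0, 0, 0.001, 0.002, -0.004, 0, 0]}}

```text
time: 36.12
tcp_pos: [496.3, 284.4, 323.8]
orientation: [0.038, 0.999, -0.005, 0.018]
ft_force: [-0.2, 0.3, -2.3]
grip_width: 0.275
```

Request:
{"api": "play_rows", "payload": {"motion": [0, 0, 0.004, 0, 0, 0, 0, 0.006, 0, 0, 0, 0, 0.006, 0, 0, 0, 0, 0.006, 0, 0, 0, 0, 0.006, 0, 0]}}

```text
time: 36.53
tcp_pos: [497.5, 283.1, 291.3]
orientation: [0.039, 0.999, -0.006, 0.018]
ft_force: [-0.4, 0.3, -1.8]
grip_width: 0.275
```

Request:
{"api": "play_rows", "payload": {"motion": [0, 0, 0.006, 0, 0, 0, 0, 0.006, 0, 0, 0, 0, 0.006, 0, 0, 0, 0, 0.006, 0, 0, 0, 0, 0.006, 0, 0]}}

```text
time: 36.95
tcp_pos: [498.5, 280.7, 254.9]
orientation: [0.039, 0.999, -0.007, 0.016]
ft_force: [-0.1, -0.5, -2.6]
grip_width: 0.272
```

```bash
python3 -c "
from h import *
gatego(70)"
```

```text
bottom [501.2 279.  142.4] pan rel groove x -6.8 y 3.8 toolz [ 0.031  -0.0157 -0.9994]
t 36.95 tcp [498.5 280.7 254.9] toolY yaw 85.5 tilt 1.99 grip 0.272 F [-0.1 -0.5 -2.6]
shift [-0.0015  0.0076  0.0724] turn -0.004 j [ 0.12  0.61 -1.19  1.62  0.61  1.32  0.32]
```

Request:
{"api": "play_rows", "payload": {"motion": [0, 0.001, 0.006, 0, 0, 0, 0.001, 0.006, 0, 0, 0, 0.001, 0.006, 0, 0, 0, 0.001, 0.006, 0, 0, 0, 0.001, 0.006, 0, 0]}}

```text
time: 37.37
tcp_pos: [500.1, 285.6, 221.6]
orientation: [0.039, 0.999, -0.007, 0.016]
ft_force: [-0.6, -0.5, -1.9]
grip_width: 0.271
```

Request:
{"api": "play_rows", "payload": {"motion": [0, 0.001, 0.006, 0, 0, 0, 0.001, 0.006, 0, 0, 0, 0.001, 0.006, 0, 0, 0, 0.001, 0.006, 0, 0, 0, 0, 0.004, 0, 0]}}

```text
time: 37.78
tcp_pos: [501.3, 290.0, 190.2]
orientation: [0.039, 0.999, -0.007, 0.016]
ft_force: [0.1, -0.0, -2.4]
grip_width: 0.274
```

```bash
python3 -c "
from h import *
gatego(60)"
```

```text
bottom [504.  288.3  77.7] pan rel groove x 2.8 y 1.8 toolz [ 0.031  -0.0152 -0.9994]
t 37.78 tcp [501.3 290.  190.2] toolY yaw 85.51 tilt 1.98 grip 0.274 F [ 0.1 -0.  -2.4]
shift [-0.0013 -0.0027  0.0178] turn -0.003 j [ 0.07  0.67 -1.14  1.7   0.69  1.21  0.25]
```

Request:
{"api": "play_rows", "payload": {"motion": [-0.001, -0.002, 0.004, 0, 0, 0, -0.001, 0.006, 0, 0, 0, 0, 0.005, 0, 0]}}

```text
time: 38.03
tcp_pos: [502.7, 286.7, 173.9]
orientation: [0.039, 0.999, -0.007, 0.016]
ft_force: [1.1, 0.0, -1.8]
grip_width: 0.272
```

```bash
python3 -c "
from h import *
gatego(50)
c=cam('side'); save(c,'s35.png',(170,110,290,240),5)
c=cam('wrist'); save(c,'w35.png',None,1.4)
c=cam('top'); save(c,'t35.png',(100,190,260,310),4.5)
"; python3 lean.py
```

```text
bottom [505.4 285.   61.4] pan rel groove x -0.5 y 0.1 toolz [ 0.0312 -0.015  -0.9994]
t 38.03 tcp [502.7 286.7 173.9] toolY yaw 85.52 tilt 1.99 grip 0.272 F [ 1.1  0.  -1.8]
shift [0.0002 0.0004 0.0114] turn -0.003 j [ 0.07  0.69 -1.13  1.72  0.71  1.18  0.24]
block top: y [-11.7  -1.1   9.6] z -34.9 x [-16.4  19.4] 3981
plate top: y [-5.5 -1.3  2.4] z 34.6 n 1100 x max 70.7
y vs x slope [-0.0062 -1.2067] z vs x slope [6.0000e-04 3.4583e+01]
toolz [ 0.0311 -0.0147 -0.9994] hist z [33.4 33.8 34.6 35.4]
```

View pics/s35.png

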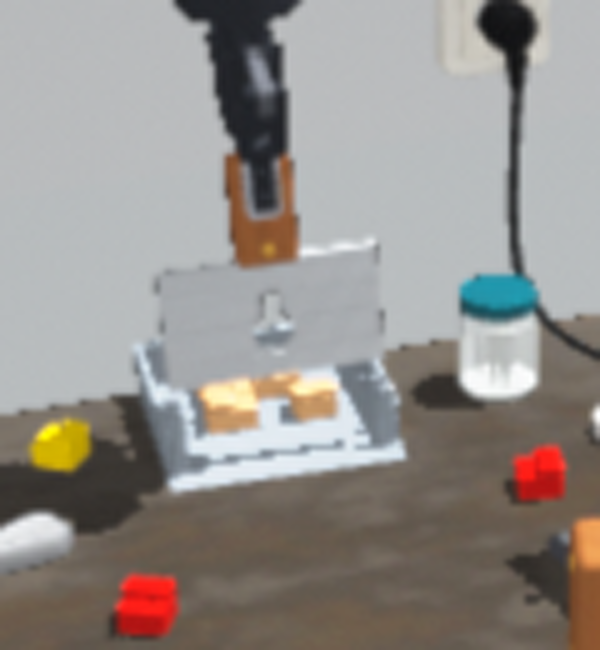

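View pics/w35.png

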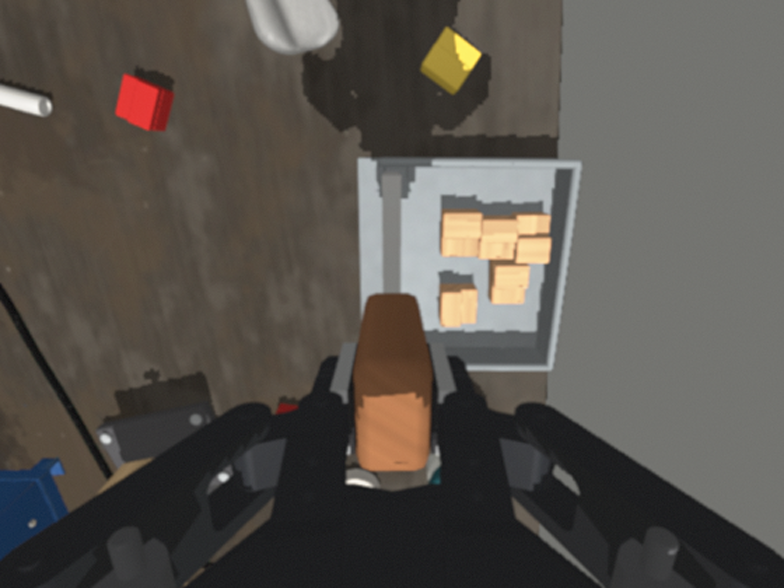

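```bash
python3 -c "
from h import *
c=cam('wrist'); save(c,'w35c.png',(240,100,340,200),7)
W=cloud(c);Q=pan(W)
s,p,Rm=pose();d=(W-p)@Rm;H=hsv(c)
t=(d[...,2]>30)&(d[...,2]<37)&(abs(d[...,1])<12)&(d[...,0]>40)&(d[...,0]<75)&(H[...,1]<70)
# project plate strip to the bottom along tool z
B=W[t]+ (80*Rm[:,2])
print('plate bottom by wrist cam, pan x',np.percentile(pan(B)[:,0],[3,50,97]).round(1),'y max',pan(B)[:,1].max().round(1), 'z',np.median(B[:,2]))
"; python3 posts.py wrist side
```

```text
plate bottom by wrist cam, pan x [-61.6 -57.4 -53.9] y max 70.0 z 58.62754004673937
wrist walls 2199 (array([510. , 340.8]), array([133.4, 156.3]), 85.8)
 wall pan x max 64.8 y range [-77.6  78. ]
  side 1 -80 60 x [-68.3 -66.5 -64.7] y [63.3 68.1 72.8]
  side 1 -56 69 x [-48.7 -46.8 -44.2] y [63.4 67.7 72.9]
side walls 80 (array([513.5, 337.4]), array([143. , 156.3]), 85.0)
 wall pan x max 67.1 y range [-78.3  74.1]
  side -1 -80 5 x [-72.4 -68.3 -66.7] y [-76.  -72.3 -68.5]
  side -1 -56 5 x [-52.1 -49.  -44.6] y [-74.2 -69.4 -66.9]
  side 1 -80 6 x [-74.4 -66.3 -64. ] y [61.2 65.1 67.6]
  side 1 -56 6 x [-50.  -47.  -44.8] y [61.1 64.4 68. ]
```

View pics/w35c.png

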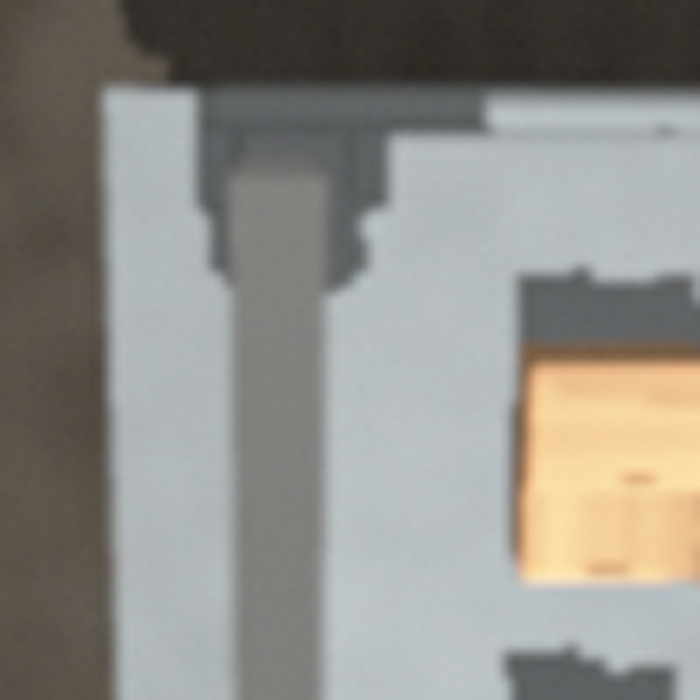

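View pics/t35.png

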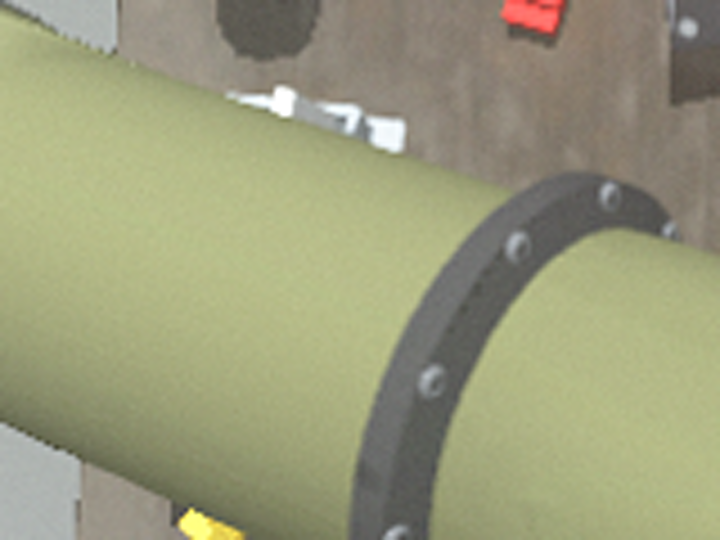

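Request:
{"api": "play_rows", "payload": {"motion": [0, 0.001, 0.005, 0, 0, 0, 0, 0.005, 0, 0]}}

```text
time: 38.55
tcp_pos: [503.6, 289.0, 165.8]
orientation: [0.039, 0.999, -0.006, 0.017]
ft_force: [0.3, 0.8, -2.5]
grip_width: 0.275
```

```bash
sed -i 's/285\.3\]/285.8]/' h.py; python3 -c "
from h import *
gatego(40)"
```

```text
bottom [506.7 287.6  53.4] pan rel groove x 2.2 y -1.0 toolz [ 0.0341 -0.0128 -0.9993]
t 38.55 tcp [503.6 289.  165.8] toolY yaw 85.53 tilt 2.09 grip 0.275 F [ 0.3  0.8 -2.5]
shift [ 0.0014 -0.0017  0.0133] turn -0.003 j [ 0.07  0.69 -1.12  1.73  0.72  1.16  0.23]
```

Request:
{"api": "play_rows", "payload": {"motion": [0.001, -0.002, 0.003, 0, 0, 0, 0, 0.003, 0, 0]}}

```text
time: 38.72
tcp_pos: [502.5, 286.8, 158.7]
orientation: [0.039, 0.999, -0.006, 0.017]
ft_force: [-0.1, -0.0, -2.4]
grip_width: 0.274
```

```bash
python3 -c "
from h import *
gatego(40)"
```

```text
bottom [505.5 285.4  46.3] pan rel groove x -0.1 y 0.0 toolz [ 0.0339 -0.0131 -0.9993]
t 38.72 tcp [502.5 286.8 158.7] toolY yaw 85.54 tilt 2.08 grip 0.274 F [-0.1 -0.  -2.4]
shift [0.0002 0.0005 0.0063] turn -0.003 j [ 0.07  0.7  -1.11  1.75  0.73  1.15  0.22]
```

Request:
{"api": "play_rows", "payload": {"motion": [0, 0.0005, 0.005, 0, 0, 0, 0, 0.005, 0, 0]}}

```text
time: 38.88
tcp_pos: [502.9, 287.1, 147.9]
orientation: [0.039, 0.999, -0.006, 0.017]
ft_force: [-0.1, 0.1, -2.5]
grip_width: 0.272
```

```bash
python3 -c "
from h import *
gatego(3)"
```

```text
bottom [505.9 285.7  35.5] pan rel groove x 0.2 y -0.4 toolz [ 0.0341 -0.013  -0.9993]
t 38.88 tcp [502.9 287.1 147.9] toolY yaw 85.54 tilt 2.09 grip 0.272 F [-0.1  0.1 -2.5]
shift [0.0015 0.0004 0.0324] turn -0.003 j [ 0.06  0.71 -1.1   1.76  0.74  1.13  0.21]
```

Bottom edge at z about 35, inside the posts, with no contact. Continuing down.

Request:
{"api": "play_rows", "payload": {"motion": [0.0005, 0, 0.005, 0, 0, 0, 0, 0.005, 0, 0]}}

```text
time: 39.05
tcp_pos: [502.7, 286.8, 136.6]
orientation: [0.039, 0.999, -0.006, 0.017]
ft_force: [-0.1, 1.0, -2.0]
grip_width: 0.271
```

```bash
python3 -c "
from h import *
gatego(3)"
```

```text
bottom [505.7 285.4  24.1] pan rel groove x -0.0 y -0.1 toolz [ 0.0338 -0.0132 -0.9993]
t 39.05 tcp [502.7 286.8 136.6] toolY yaw 85.53 tilt 2.08 grip 0.271 F [-0.1  1.  -2. ]
shift [0.0009 0.0006 0.0211] turn -0.003 j [ 0.06  0.72 -1.09  1.77  0.76  1.11  0.19]
```

Request:
{"api": "play_rows", "payload": {"motion": [0.0005, 0, 0.005, 0, 0, 0, 0, 0.005, 0, 0]}}

```text
time: 39.22
tcp_pos: [502.4, 286.7, 125.2]
orientation: [0.039, 0.999, -0.006, 0.017]
ft_force: [-0.6, 0.2, -2.7]
grip_width: 0.277
```

```bash
python3 -c "
from h import *
gatego(3)
c=cam('wrist'); save(c,'w36.png',(240,80,340,210),5); c=cam('side'); save(c,'s36.png',(170,130,290,240),5)"
```

```text
bottom [505.4 285.3  12.8] pan rel groove x -0.2 y 0.2 toolz [ 0.0334 -0.0133 -0.9994]
t 39.22 tcp [502.4 286.7 125.2] toolY yaw 85.54 tilt 2.06 grip 0.277 F [-0.6  0.2 -2.7]
shift [0.0002 0.0007 0.0098] turn -0.003 j [ 0.05  0.73 -1.08  1.78  0.77  1.09  0.18]
```

View pics/s36.png

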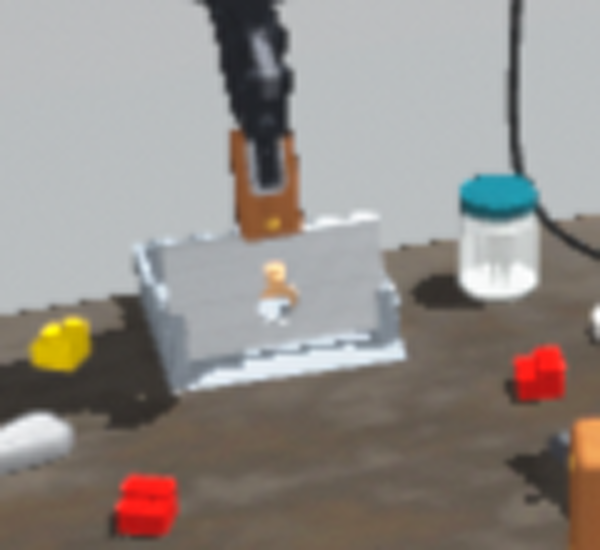

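View pics/w36.png

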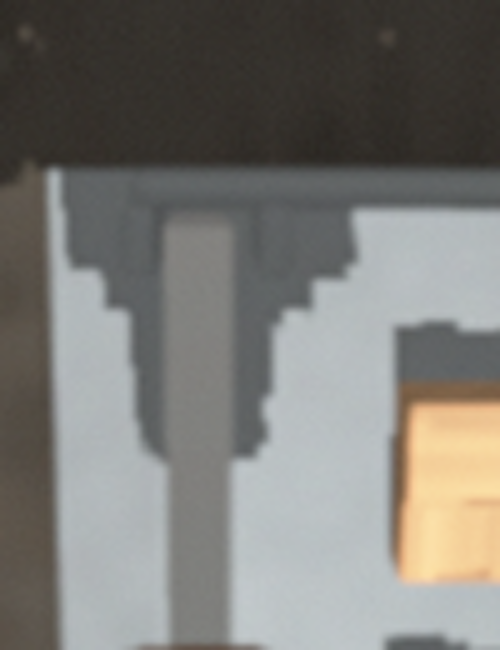

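Request:
{"api": "play_rows", "payload": {"motion": [0, 0.0005, 0.004, 0, 0, 0, 0, 0.003, 0, 0]}}

```text
time: 39.48
tcp_pos: [503.2, 287.2, 118.1]
orientation: [0.039, 0.999, -0.006, 0.017]
ft_force: [3.8, -2.8, 15.9]
grip_width: 0.271
```

```bash
python3 -c "
from h import *
gatego(3)"
```

```text
bottom [506.2 285.8   5.7] pan rel groove x 0.3 y -0.6 toolz [ 0.0339 -0.0133 -0.9993]
t 39.48 tcp [503.2 287.2 118.1] toolY yaw 85.52 tilt 2.08 grip 0.271 F [ 3.8 -2.8 15.9]
shift [0.0007 0.     0.0027] turn -0.003 j [ 0.04  0.74 -1.07  1.79  0.78  1.08  0.17]
```

Request:
{"api": "play_rows", "payload": {"motion": [0, 0, 0.0015, 0, 0]}}

```text
time: 39.57
tcp_pos: [504.5, 287.2, 117.6]
orientation: [0.039, 0.999, -0.006, 0.019]
ft_force: [2.9, -2.9, 13.8]
grip_width: 0.273
```

```bash
python3 -c "
from h import *
gatego(3)"; python3 lean.py
```

```text
bottom [507.8 285.8   5.1] pan rel groove x 0.5 y -2.3 toolz [ 0.0367 -0.0133 -0.9992]
t 39.57 tcp [504.5 287.2 117.6] toolY yaw 85.5 tilt 2.24 grip 0.273 F [ 2.9 -2.9 13.8]
shift [ 0.0023 -0.0001  0.002 ] turn -0.004 j [ 0.04  0.74 -1.07  1.79  0.79  1.08  0.17]
block top: y [-11.2  -0.7  10. ] z -35.3 x [-16.6  19.4] 3984
plate top: y [-5.2 -1.5  2.2] z 33.4 n 1094 x max 71.8
y vs x slope [-0.0048 -1.2814] z vs x slope [-1.36000e-02  3.41005e+01]
toolz [ 0.0367 -0.0135 -0.9992] hist z [32.1 32.6 33.4 34.4]
```

Request:
{"api": "play_rows", "payload": {"motion": [0, 0, 0, 0, 0.026, 0, 0, 0, 0, 0.03, 0, 0, 0, 0, 0.035, 0, 0, 0, 0, 0.045, 0, 0, 0, 0, 0.06]}}

```text
time: 40.03
tcp_pos: [505.6, 288.4, 119.0]
orientation: [0.039, 0.999, -0.005, 0.02]
ft_force: [-0.0, 0.1, 0.5]
grip_width: 0.649
```

```bash
python3 -c "
from h import *
gatego(3)
c=cam('wrist'); save(c,'w37.png',None,1.4); c=cam('side'); save(c,'s37.png',(170,130,290,240),5)"; python3 lean.py
```

```text
bottom [509.2 287.2   6.5] pan rel groove x 2.0 y -3.5 toolz [ 0.0398 -0.0112 -0.9991]
t 40.03 tcp [505.6 288.4 119. ] toolY yaw 85.47 tilt 2.37 grip 0.649 F [-0.   0.1  0.5]
shift [ 0.0037 -0.0016  0.0034] turn -0.004 j [ 0.04  0.74 -1.07  1.79  0.79  1.08  0.17]
block top: y [-14.3  -3.8   6.7] z -33.0 x [-18.4  17.5] 3737
plate top: y [-7.5 -3.4  0.3] z 34.8 n 1084 x max 71.2
y vs x slope [-0.0131 -2.9859] z vs x slope [-3.64000e-02  3.65216e+01]
toolz [ 0.0396 -0.0113 -0.9992] hist z [33.1 33.8 34.8 36.1]
```

View pics/w37.png

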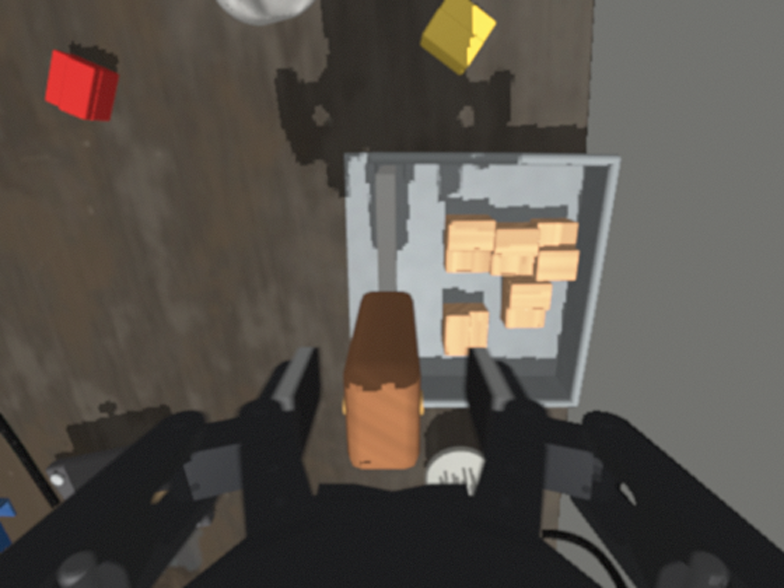

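View pics/s37.png

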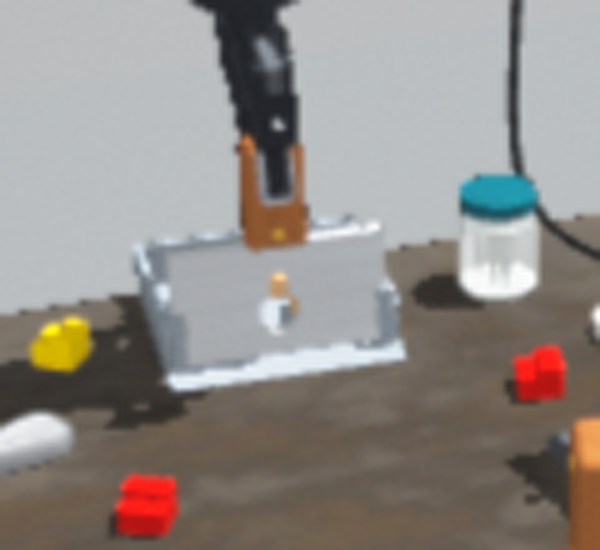

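Request:
{"api": "play_rows", "payload": {"motion": [0, -0.002, 0, 0, 0.085, 0, 0, -0.005, 0, 0.085, 0, 0, -0.015, 0, 0.085, 0, 0, -0.025, 0, 0.085, 0, 0, -0.03, 0, 0.085]}}

```text
time: 40.6
tcp_pos: [500.2, 284.2, 192.4]
orientation: [0.039, 0.999, -0.008, 0.015]
ft_force: [0.8, -1.0, -0.6]
grip_width: 0.996
```

Request:
{"api": "play_rows", "payload": {"motion": [0, 0, -0.03, 0, 0.085, 0, 0, -0.03, 0, 0.085, 0, -0.02, -0.02, 0, 0.085, 0, -0.03, 0, 0, 0.085, 0, -0.03, 0, 0, 0.085]}}

```text
time: 41.02
tcp_pos: [488.6, 214.8, 290.2]
orientation: [0.032, 0.999, -0.001, 0.019]
ft_force: [1.6, -0.7, -0.1]
grip_width: 0.994
```

Request:
{"api": "play_rows", "payload": {"motion": [0, -0.035, 0, 0, 0.085, 0, -0.035, 0, 0, 0.085, 0, -0.035, 0, 0, 0.085, 0, -0.035, 0, 0, 0.085, 0, -0.02, 0, 0, 0.085]}}

```text
time: 41.43
tcp_pos: [475.8, 50.9, 297.4]
orientation: [0.029, 0.999, -0.001, 0.023]
ft_force: [0.1, 0.2, -0.2]
grip_width: 0.998
```

```bash
cat > fin.py <<'E'
from h import *
s,p,Rm=pose();print(s["time"],p.round(1),s["ft_force"].round(1))
for n in ("wrist","side","top"):
    c=cam(n); save(c,"f_%s_%d.png"%(n,int(s["time"]*100)),None,1.4); W=cloud(c);H=hsv(c);z=c["z_map"]>0;Q=pan(W)
    o=z&(H[...,0]<18)&(H[...,1]>110)
    k=o&(abs(Q[...,0]+56)<40)&(abs(Q[...,1])<45)&(W[...,2]>140)&(W[...,2]<165)
    if k.sum()>10: print(n,"gate grip top pan",mar(np.c_[Q[k]]),"z",np.median(W[k][:,2]).round(1),k.sum())
    k=z&(abs(Q[...,0]+56)<10)&(abs(Q[...,1])<78)&(W[...,2]>76)&(W[...,2]<90)&(H[...,1]<70)
    if k.sum()>10: print(n,"plate top pan",mar(Q[k]),"z",np.percentile(W[k][:,2],[5,50,95]).round(1),k.sum())
    k=o&(np.hypot(W[...,0]-511,W[...,1]+231.7)<40)&(W[...,2]>216)&(W[...,2]<235)
    if k.sum()>10: print(n,"sweeper grip top",mar(W[k]),"z",np.median(W[k][:,2]).round(1),k.sum())
    k=z&(H[...,0]>8)&(H[...,0]<25)&(H[...,1]>60)&(W[...,2]>18)&(W[...,2]<38)&(Q[...,0]>-90)&(Q[...,0]<70)&(abs(Q[...,1])<77)
    if k.sum()>10: print(n,"offcuts pan x",np.percentile(Q[k][:,0],[0.5,99.5]).round(1),"y",np.percentile(Q[k][:,1],[0.5,99.5]).round(1))
E
python3 fin.py; ls pics | grep f_
```

```text
41.4333 [475.8  50.9 297.4] [ 0.1  0.2 -0.2]
wrist gate grip top pan (array([-60.5,   1. ]), array([21.1, 40.1]), 0.7) z 151.1 910
wrist plate top pan (array([-58.7,   0.3]), array([140.9,  14.5]), 88.9) z [77.  81.8 83.5] 628
wrist offcuts pan x [-13.3  53. ] y [-3.4 41.1]
side gate grip top pan (array([-62.2,  -1.8]), array([35. , 24.5]), 82.1) z 149.5 71
side plate top pan (array([-58. ,  -3.3]), array([ 15.3, 138.9]), 1.2) z [76.7 80.7 84.1] 98
side sweeper grip top (array([ 511.3, -231.6]), array([42.4, 24.2]), 72.2) z 223.8 139
top gate grip top pan (array([-58.3,  -0.1]), array([22.3, 38.7]), 2.1) z 151.7 187
top plate top pan (array([-58.2,  -0. ]), array([139.2,  15.8]), 89.4) z [77.7 82.5 85.1] 195
top sweeper grip top (array([ 509.4, -229.4]), array([39.2, 24.6]), 70.9) z 224.0 249
top offcuts pan x [-40.9  52.9] y [-42.1  40.9]
f_side_4143.png
f_top_4143.png
f_wrist_4143.png
```

View pics/f_top_4143.png

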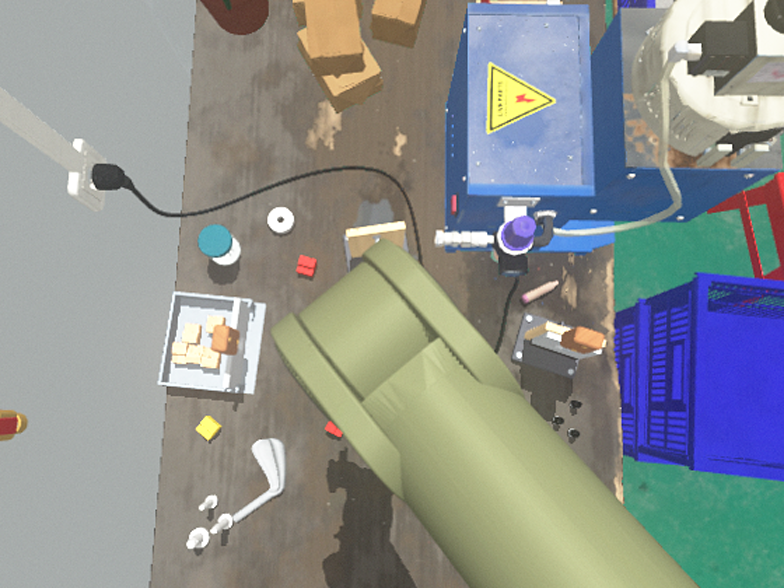

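View pics/f_side_4143.png

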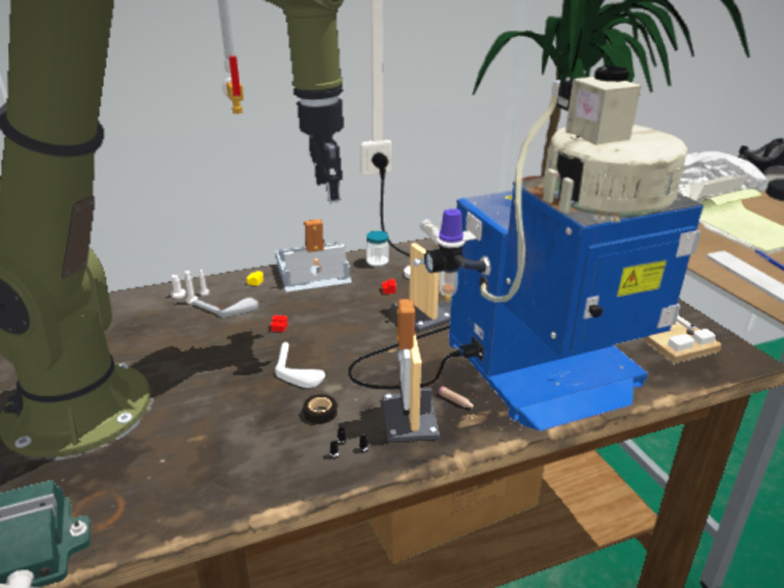

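View pics/f_wrist_4143.png

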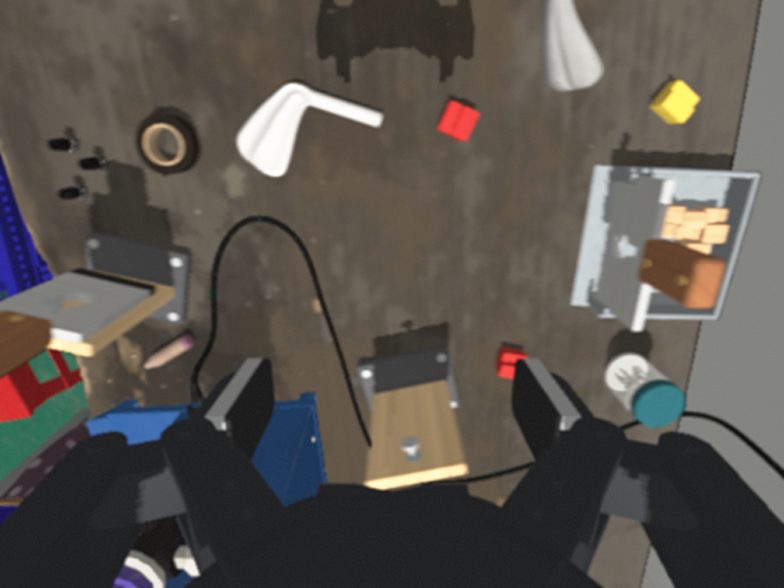

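Request:
{"api": "play_rows", "payload": {"motion": [0, 0, 0, 0, 0.085, 0, 0, 0, 0, 0.085, 0, 0, 0, 0, 0.085, 0, 0, 0, 0, 0.085, 0, 0, 0, 0, 0.085]}}

```text
time: 42.0
tcp_pos: [475.8, 59.4, 300.2]
orientation: [0.025, 0.999, 0.001, 0.024]
ft_force: [-0.4, 0.6, -0.4]
grip_width: 0.996
```

```bash
python3 -c "
from h import *
c=cam('top'); save(c,'f_pan.png',(105,195,205,290),7)"; python3 fin.py
```

```text
42.05 [475.7  59.5 300.2] [0.3 0.4 0.7]
wrist gate grip top pan (array([-58.5,   1.5]), array([24.5, 39.2]), 0.0) z 151.3 931
wrist plate top pan (array([-58.5,  -0. ]), array([141.2,  14.2]), 89.9) z [77.2 81.7 83.4] 693
wrist offcuts pan x [-14.6  60.2] y [-57.9  40.9]
side gate grip top pan (array([-61.,  -1.]), array([22.7, 35.2]), 3.6) z 150.0 68
side plate top pan (array([-56.1,  -3.3]), array([140. ,  17.8]), 89.4) z [76.5 80.7 84.5] 100
side sweeper grip top (array([ 511.4, -233.2]), array([41.4, 23.6]), 73.3) z 223.9 139
top gate grip top pan (array([-57.9,  -0.7]), array([22.8, 37.5]), 3.3) z 151.8 192
top plate top pan (array([-55.3,   0. ]), array([ 10.9, 139.1]), 0.6) z [78.  82.3 85.5] 193
top sweeper grip top (array([ 509.3, -229.3]), array([39.9, 25.1]), 72.4) z 224.3 252
top offcuts pan x [-41.8  52. ] y [-42.   40.8]
```

View pics/f_pan.png

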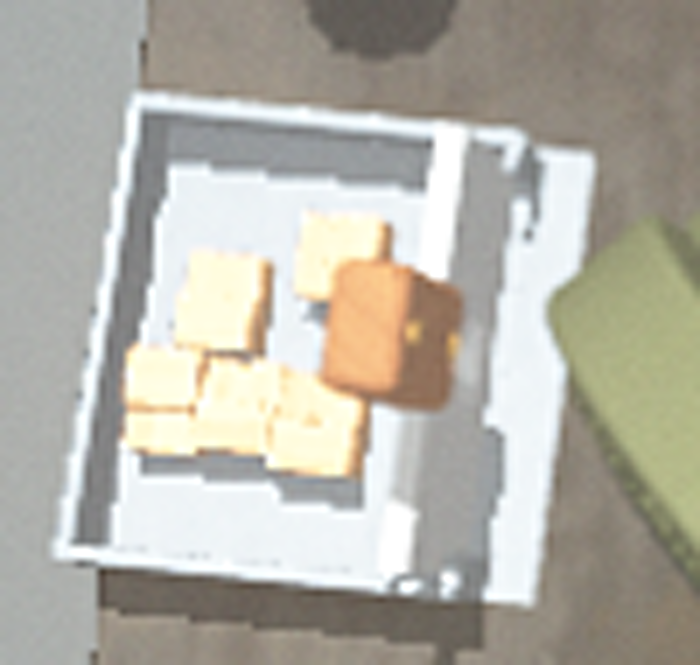

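The crop shows all five offcuts behind the gate (around (220,300), (340,250), (160,400), (235,400) and (320,425)), and the gate standing upright between both pairs of posts. Handing in.

```bash
python3 -c "
from workcell import manip
print(manip.hand_in())"
```

```text
the job is handed in; nothing more can be done
None
```

I took the sweeper down and swept all five offcuts into the pan. One had ended up beside the pan and another on the ramp corner, so I nudged both back in line with the mouth. I then hung the sweeper back on its stud, stood the gate in the groove and let go. The job was handed in at about 42 s, and `hand_in()` gave no verdict.

**Last checks:**
- **Offcuts:** all five lie on the pan floor behind the gate. Measured just before the gate went in, their nearest edge was at about -24 mm in the pan's x, against the -45 mm limit.
- **Gate:** it stands upright in the groove. Its grip top came out about 2 to 5 mm in front of the groove's middle, depending on the camera. That suggests a lean of about 0.01 to 0.03 rad, against the 0.12 rad limit. Its height matches the lower edge resting on the floor.
- **Sweeper:** its grip top reads the same height and place as before it was first taken down, within about 2 to 3 mm between cameras.
- **Bystanders and arm:** the jar, ring, iron head and tape look unmoved in the pictures, but I didn't measure them. The arm is clear of everything.

**Disagreement:** in the last checks the top camera gave an offcut edge at about -41 mm. I put this down to the gate's wooden grip counting as offcut colour, since the wrist camera gave -13 to -15 mm and the crop shows all five well inside.

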